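Feel for the heavy side of a mixer drum and hold it down

ROBOT

A 7-joint arm with a two-finger parallel gripper is mounted at the origin on the work surface. World frame = base frame: x ahead of the robot, y to its left, z up, the work surface at z = 0. Lengths are in m, angles in rad, forces in N, time in s.
With the tool pointing down it reaches from about 0.4 to 0.875 m from the base axis. Payload 19.3 kg.
Tool frame: the origin (TCP) lies between the finger pads; the fingertips stand 17 mm ahead of it and the grasp point (between the pads) lies 2 mm behind it; z points along the fingers, x is the direction in which the jaws open and shut, and the axes are right-handed (so a half turn about z gives the same grasp; the last joint's range is limited). The gripper opens to 85 mm and grips with 20 to 120 N. Pads are 22 mm wide; open, the fingers measure 114 mm over their backs; the gripper's body (76 mm by 85 mm) begins 54 mm behind the grasp point. The pads swing forward as they close: fully open they stand 13 mm farther back than shut.
Start: joints at [1.092, 0.521, -0.036, 1.599, 0.021, 1.021, -0.113], TCP at [0.248, -0.574, 0.248] pointing down, gripper open.
Joint ranges: [-2.91, 2.91], [-0.3, 2.13], [-1.5, 1.42], [0.17, 2.43], [-1.26, 4.41], [0.16, 1.93], [-2.52, 2.52]. Speed limits (rad/s): [1.89, 1.89, 2.39, 2.39, 3.01, 3.01, 3.01].

INTERFACE

Orientations are given as [roll, pitch, yaw] about the fixed x, y, z axes, in that order (R = Rz(yaw) Ry(pitch) Rx(roll)).
In Python, from workcell import bot gives the robot as it stands. The module is installed in compiled form; this text tells all that it offers.
- The arm moves only by the tool arm_command, never from a script. Its argument "targets" is a list of rows, each a list of 6 numbers: the shift along the tool's x, y, z in mm, then the turn, a rotation vector about the tool's x, y, z in degrees. In form: [[x, y, z, wx, wy, wz], ...]. A call has 1 to 8 rows; each row shifts and turns the pose as measured when the row begins, along the tool's axes as they then stand; what a row does not reach is not made up. A row lasts 1/10 s, in which the tool goes at most 50 mm and 8.59 degrees, less where a joint would pass 70% of its speed; a pose out of reach is approached as far as the arm can. A call is refused whole if a number of a shift passes 50 or a number of a turn 8.59, either way. A call with a gripper value outside its range is refused whole. "grip" is the opening in per cent of the stroke, from 0 (shut) to 100 (fully open), set as the call begins (left out, the last holds). The fingers move at their own pace and stop on an object; "grip_force" is the grip in N (left out, the last holds). Time passes only in rows, so rows that do not move let the fingers close. It gives the time, the measured TCP pose, the force and the opening at its end, in the units of the state.
- bot.observe(): the state, without advancing time (a new reading comes with each control period).
- bot.grab_frame(name): name is "side" or "top"; returns a dict with "color" (384x512x3 uint8, red, green, blue), "depth" (384x512 float32, m along the optical axis (not along the pixel's ray), 0 where there is no reading), "fov_y" (degrees; the focal length in pixels is half the picture's height over the tangent of half this angle, whatever the lens; pixels are square), "cx", "cy" (the principal point, pixels), "D" ([k1, k2, p1, p2, k3] as OpenCV has them; the pictures are not rectified), "R" (3x3) and "t" (3): a world point X has camera coordinates R X + t. Camera axes: x right, y down, z forward; pixel columns grow to the right and rows downward; lengths in m; the calibration is good to about 2 mm. A picture is of the moment at which its call begins.
- bot.job_done(): hands the job in, once; it reports no verdict.
The state is a dict: "clock": time; "qpos": joint angles; "qd": joint speeds; "joint_efforts": joint torques, N m; "position": TCP position; "tool_rot": TCP orientation; "force": force on the tool from outside, world axes, zero at the start; "moment": the same for the moment, N m; "grip_width": finger opening in m.
Only numpy, scipy, OpenCV 4.12 (cv2) and the standard library are available. Lean on these libraries where they do the work, as an engineer would, in place of code of your own. Each camera call takes 0.05 s, during which the arm holds its last target. There are 200 camera calls.

TASK

The closed blue drum of the tumbling mixer has a weight hidden inside, on a side nobody can see, and it must be parked with that heavy side at the very bottom. Turn the drum by its rim, feel from the resistance which side is heavy, bring that side straight down, and finish with the drum at rest and still gripped between your fingers. Leave the vials, the bottle and the beaker undisturbed.

Things in the scene. Friction and masses are not known exactly. Their poses are not given: they have to be found in the camera images.
- mixer: Tumbling mixer, fixed to the bench: grey base plate 210 x 160 x 20 mm with a white gearbox pillar 50 x 70 mm, 160 mm high, on its -x side. Origin on the bench straight under the drum's centre; x is level along the drum's axle, pointing away from the pillar; z up. 55 mm lie free between pillar and drum, and all is free in front of the drum.
- drum_centre (a point): Centre of the drum, on its level axle, midway through its thickness, 135 mm above the bench; fixed to the mixer. The drum is a closed blue disc 170 mm across and 30 mm thick with flat faces.
- rim_top (a point): Top of the drum's rim, fixed to the mixer, 85 mm above the drum's centre, 220 mm above the bench. Here the rim can be pinched from above across its 30 mm thickness and dragged about 35 degrees either side of the top before a new grasp. Held still, the bearing can hide or add part of the weight's pull, depending on the way the drum crept last: compare both ways of turning.
- drum (a joint): Turn of the drum about the mixer's +x axis, rad, endless; 0 has the red mark on top, positive carries the rim's top towards the mixer's -y. The bearing rubs with about 0.30 N m both ways, so the drum stays where it is left; the weight adds to this while being lifted and takes away while coming down: the rim drags with up to 8 N one way round and as little as 0.5 N half a turn on.
- drum_mark (a point): Red mark on the drum's rim (stripe across the rim and a bar on each face), 85 mm from the axle; seven white ticks follow at every 45 degrees. Inside the drum a weight of about 0.45 kg is fixed 55 mm from the axle (0.20 to 0.27 N m when level with the axle), at an angle from the mark that is new each time; it starts at least 35 degrees away from the bottom.
- rack: Bystander, fixed: olive-grey vial rack block 130 x 250 x 35 mm with holes 30 mm wide; origin under its centre.
- bottle: Bystander: amber bottle, 80 mm across, 170 mm high, loose; origin at the centre of its underside.
- beaker: Bystander: clear open beaker, 70 mm across, 90 mm high, loose; origin at the centre of its underside.
- vial0: Bystander: small clear vial with white cap, 27 mm across, 55 mm high, standing loose on the bench; origin at the centre of its underside.
- vial1: Bystander: small clear vial with white cap, 27 mm across, 55 mm high, standing loose on the bench; origin at the centre of its underside.
- vial2: Bystander: small clear vial with white cap, 27 mm across, 55 mm high, standing loose on the bench; origin at the centre of its underside.
- rackvial0: Bystander: vial like the others, standing in a hole of the rack, its underside 10 mm above the bench.
- rackvial1: Bystander: vial like the others, standing in a hole of the rack, its underside 10 mm above the bench.
- rackvial2: Bystander: vial like the others, standing in a hole of the rack, its underside 10 mm above the bench.
- rackvial3: Bystander: vial like the others, standing in a hole of the rack, its underside 10 mm above the bench.

How it is judged:
At the end, for the whole second after the job is handed in: The drum's hidden weight hangs within 15 degrees of straight below the axle, the drum is at rest (under 0.05 rad/s) and the fingers still grip it (at least 1.5 N) (height (world z) of weight_c0 below 0.0819 m and contact force between the fingers and drum above 1.5 N and velocity of joint drum between -0.05 and 0.05 rad/s); the arm keeps its last pose, push and grip.
It fails at once if a vial, the bottle or the beaker is moved more than 25 mm (distance of any of vial0, vial1, vial2, rackvial0, rackvial1, rackvial2, rackvial3, bottle, beaker from where it was at the start of the episode above 0.025 m).
It also fails if it takes over 72 s, if anything falls off the work surface, if the arm or the gripper's body presses on something with over 40 N, if the wrist force passes 120 N, or if a joint passes its speed limit or range.

## Working session

There is one attempt and no reset: what is moved stays moved. The work goes in short steps, Python scripts to look and compute and a tool call to move; the robot and the scene stay as the last step left them, time stands still between calls to the robot, and variables do not carry over. Pictures are saved under pics/ and viewed, about 8 in all and at most 12, crops included, and the job is handed in when it is done.

Besides the shell and the picture viewer there is one more tool, called after ">>>" as a command line: name --pt "numbers of a row" for each row, then --argument value for the rest. arm_command: Moves the arm, as the interface text tells. Its arguments: {"type":"object","properties":{"targets":{"type":"array"},"grip":{"type":"number"},"grip_force":{"type":"number"}},"required":["targets"]}

```bash
mkdir -p pics
cat > h.py <<'E'
from workcell import bot
import numpy as np, cv2
def grab(n,save=None):
    f=bot.grab_frame(n)
    if save: cv2.imwrite(f'pics/{save}.png',f['color'][:,:,::-1])
    h=f['color'].shape[0]; F=h/2/np.tan(np.radians(f['fov_y'])/2)
    f['K']=np.array([[F,0,f['cx']],[0,F,f['cy']],[0,0,1]]); return f
def pts(f,mask):
    v,u=np.nonzero(mask&(f['depth']>0)); d=f['depth'][v,u]
    n=cv2.undistortPoints(np.stack([u,v],1).astype(float)[:,None],f['K'],np.array(f['D']))[:,0]
    c=np.c_[n*d[:,None],d]; return (c-f['t'])@f['R'],u,v
def st():
    s=bot.observe()
    for k in s: print(k,np.round(s[k],4).tolist())
E
python3 - <<'E'
from h import *
st()
for n in('side','top'):
    f=grab(n,n+'0'); hsv=cv2.cvtColor(f['color'],cv2.COLOR_RGB2HSV)
    m=(hsv[...,0]>100)&(hsv[...,0]<130)&(hsv[...,1]>120)&(hsv[...,2]>50)
    P,u,v=pts(f,m); print(n,len(P),np.percentile(P,[2,50,98],axis=0).round(3).tolist(), f['fov_y'],(-f['R'].T@f['t']).round(2))
a=cv2.imread('pics/side0.png');b=cv2.imread('pics/top0.png')
cv2.imwrite('pics/both.png',cv2.resize(np.vstack([a,b]),(400,600)) if 0 else np.hstack([cv2.resize(a,(400,300)),cv2.resize(b,(400,300))]))
E
```

```text
clock 0.0
qpos [1.0918, 0.522, -0.0364, 1.6, 0.0212, 1.0211, -0.1128]
qd [-0.0002, -0.0017, 0.0005, -0.0001, -0.0008, -0.0012, -0.0005]
joint_efforts [-0.0004, -92.7094, 1.98, -36.9924, 0.0178, 0.0082, -0.0]
position [0.2483, -0.5732, 0.2477]
tool_rot [3.1415, 0.0011, -1.162]
force [-0.3509, -0.9584, -0.0551]
moment [-0.0068, 0.0468, 0.0064]
grip_width 0.0854
side 18395 [[0.606, -1.921, -0.761], [1.429, -0.315, -0.748], [1.616, 0.144, 0.174]] 44.9448448015341 [0.5  1.16 1.02]
top 52638 [[0.034, -1.474, -0.764], [1.317, -0.093, -0.75], [1.613, 1.401, 0.048]] 52.6553691505885 [ 0.46 -0.02  1.44]
```

View pics/side0.png

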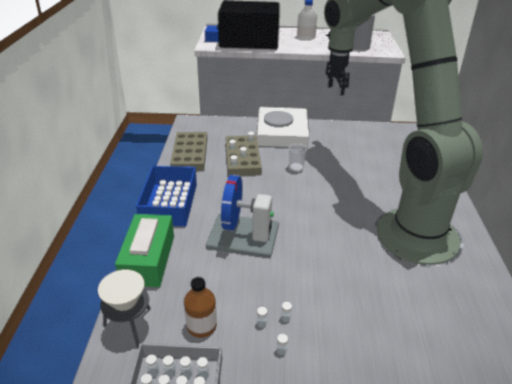

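View pics/top0.png

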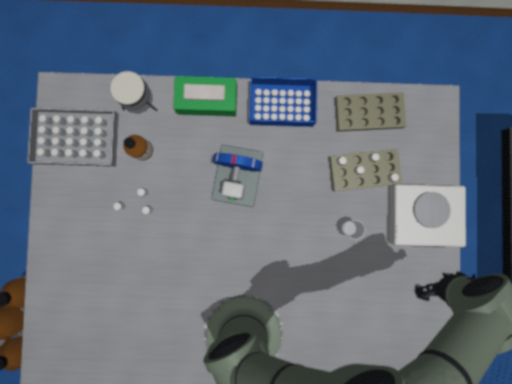

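The side view shows the blue drum at about (231,203) with its pillar at (262,215). In the top view the drum is at (238,161), with the pillar on the robot side at (232,189). The area around the drum is clear, and the vials and bottle are off to the left.

Run:
```python
from h import *
for n,(x0,x1,y0,y1) in (('side',(200,290,165,260)),('top',(200,275,140,212))):
    f=grab(n); hsv=cv2.cvtColor(f['color'],cv2.COLOR_RGB2HSV)
    box=np.zeros((384,512),bool); box[y0:y1,x0:x1]=1
    H,S,V=[hsv[...,i].astype(int) for i in range(3)]
    m=box&(H>100)&(H<130)&(S>120)&(V>50)
    P,u,v=pts(f,m); P=P[(P[:,2]>0.03)&(P[:,2]<.25)]
    print(n,len(P),np.percentile(P,[1,50,99],axis=0).round(3).tolist())
    if n=='top':
        Q=P[P[:,2]>.19]
        (c,s,a)=cv2.minAreaRect((Q[:,:2]*1000).astype(np.float32)); print('rect top',c,s,a,len(Q),Q[:,2].max())
    else:
        # front/back face plane fit
        c=np.median(P,0)
        for it in range(5):
            w=P if it==0 else P[np.abs((P-c)@nv)<.006]
            c=w.mean(0); nv=np.linalg.svd(w-c)[2][2]
        print('plane',c,nv,len(w))
    m=box&((H<8)|(H>172))&(S>120)&(V>60)
    P,u,v=pts(f,m); print('red',len(P),P.mean(0).round(3),P.std(0).round(3),P.min(0),P.max(0))
    # base plate and pillar top
    P,u,v=pts(f,box); Q=P[(P[:,2]>.15)&(P[:,2]<.168)]
    W=P[(P[:,2]>.014)&(P[:,2]<.026)]
    for nm,q in (('pillar',Q),('base',W)):
        print(nm,len(q),cv2.minAreaRect((q[:,:2]*1000).astype(np.float32)))
    cv2.imwrite(f'pics/c_{n}.png',cv2.resize(f['color'][y0:y1,x0:x1,::-1],None,fx=6,fy=6,interpolation=cv2.INTER_CUBIC))
a,b=cv2.imread('pics/c_side.png'),cv2.imread('pics/c_top.png')
h=570;b=cv2.copyMakeBorder(b,0,570-b.shape[0],0,0,cv2.BORDER_CONSTANT)
o=np.hstack([a,b]);cv2.imwrite('pics/c.png',cv2.resize(o,(800,int(o.shape[0]*800/o.shape[1]))))
```

```text
side 749 [[0.587, -0.024, 0.068], [0.607, 0.079, 0.168], [0.634, 0.121, 0.22]]
plane [0.60290567 0.06139246 0.15357475] [ 0.97652261 -0.20815462 -0.05545481] 452
red 8 [0.613 0.043 0.219] [0.007 0.003 0.002] [0.60203459 0.03796078 0.21578006] [0.6231758  0.04730809 0.22193196]
pillar 393 ((553.2780151367188, 58.358673095703125), (166.77728271484375, 123.80056762695312), 70.91116333007812)
base 1634 ((603.60400390625, -108.906005859375), (242.90939331054688, 520.3692626953125), 10.51699447631836)
top 466 [[0.587, -0.045, 0.097], [0.605, 0.021, 0.203], [0.631, 0.108, 0.223]]
rect top (610.0158081054688, 29.77456283569336) (129.91058349609375, 28.652318954467773) 81.74645233154297 298 0.22433208356718093
red 6 [0.614 0.042 0.218] [0.007 0.001 0.002] [0.60446945 0.04022645 0.21624779] [0.62336789 0.0432853  0.22106623]
pillar 385 ((558.4222412109375, 36.753501892089844), (166.6442108154297, 133.69488525390625), 81.94749450683594)
base 1328 ((576.4349975585938, 35.23553466796875), (158.92823791503906, 209.58595275878906), 81.40567779541016)
```

View pics/c.png

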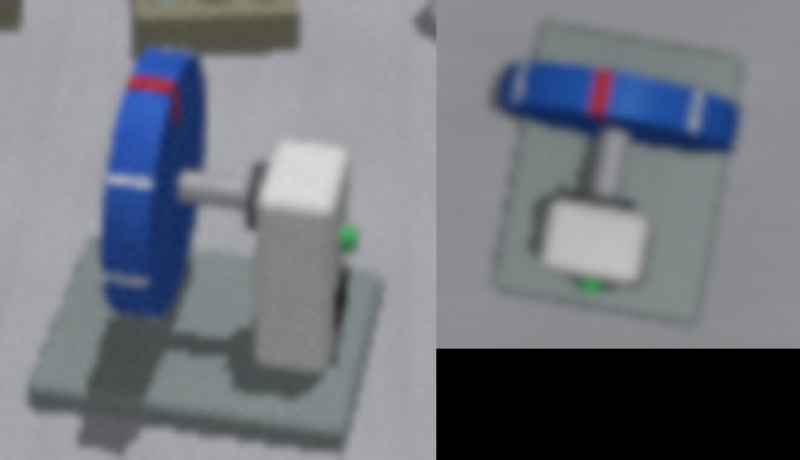

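The crops show the red mark about 9° off the top towards mixer +y. The drum centre comes out at about (0.610, 0.030, 0.135), with the axle yawed -8.5°. I'll raise the tool and align it first.

>>> arm_command --pt "0 0 -10 0 0 -8.3" --pt "0 0 -10 0 0 -8.3" --pt "0 0 -10 0 0 -8.3" --pt "0 0 -10 0 0 -8.3" --pt "0 0 -10 0 0 -8.3" --pt "0 0 -10 0 0 -8.3" --pt "0 0 -10 0 0 -8.3"

```text
clock: 0.9
position: [0.248, -0.5722, 0.3178]
tool_rot: [-3.137, 0.004, -0.116]
force: [0.3, -0.3, 0.2]
grip_width: 0.0853
```

>>> arm_command --pt "19 -45 0 0 0 0" --pt "19 -45 0 0 0 0" --pt "19 -45 0 0 0 0" --pt "19 -45 0 0 0 0" --pt "19 -45 0 0 0 0" --pt "19 -45 0 0 0 0" --pt "19 -45 0 0 0 0"

```text
clock: 1.6
position: [0.4147, -0.2707, 0.3181]
tool_rot: [-3.14, 0.004, -0.118]
force: [1.0, -0.5, 0.7]
grip_width: 0.0851
```

```bash
cat >> h.py <<'E'
C=np.array([.610,.030,.135]); YAW=np.radians(-8.5)
from scipy.spatial.transform import Rotation as Ro
def rel():
    s=bot.observe(); R=Ro.from_euler('xyz',s['tool_rot']).as_matrix()
    T=C+np.array([0,0,.073])-s['position']
    Rt=Ro.from_euler('xyz',[np.pi,0,YAW]).as_matrix()
    print(round(s['clock'],2),'shift to grasp, tool mm',(R.T@T*1000).round(1),'turn deg',np.degrees(Ro.from_matrix(R.T@Rt).as_rotvec()).round(2),'F',np.round(s['force'],2),'M',np.round(s['moment'],3),'w',s['grip_width'])
E
python3 -c "
from h import *
rel();st()"
```

```text
1.6 shift to grasp, tool mm [ 158.9 -321.5  110. ] turn deg [-0.09  0.24  1.72] F [ 1.03 -0.5   0.71] M [-0.027 -0.02  -0.038] w 0.08505772861255576
clock 1.6
qpos [0.8137, 0.2647, -0.4348, 1.8243, 0.1245, 1.084, 0.2149]
qd [-0.7601, -0.0713, -0.2787, 0.1149, 0.0409, -0.0251, -1.0571]
joint_efforts [10.9405, -67.1619, -1.132, -36.661, -0.2101, 0.3882, 3.638]
position [0.4147, -0.2707, 0.3181]
tool_rot [-3.1399, 0.0042, -0.1184]
force [1.0254, -0.5004, 0.7092]
moment [-0.027, -0.0196, -0.0381]
grip_width 0.0851
```

>>> arm_command --pt "20 -41 0 0 0 0.9" --pt "20 -41 0 0 0 0.9" --pt "20 -41 0 0 0 0" --pt "20 -41 0 0 0 0" --pt "20 -41 0 0 0 0" --pt "20 -41 0 0 0 0" --pt "20 -41 0 0 0 0" --pt "10 -20 0 0 0 0"

```text
clock: 2.4
position: [0.6132, 0.0276, 0.3181]
tool_rot: [-3.141, 0.003, -0.15]
force: [-0.1, -1.0, 0.4]
grip_width: 0.0852
```

>>> arm_command --pt "0 0 0 0 0 0" --pt "0 0 0 0 0 0"

```text
clock: 2.6
position: [0.6139, 0.0313, 0.317]
tool_rot: [-3.139, 0.005, -0.145]
force: [0.2, -0.4, 0.5]
grip_width: 0.0857
```

```bash
python3 -c "
from h import *
rel()"
```

```text
2.6 shift to grasp, tool mm [ -3.1   2.1 109. ] turn deg [-0.13  0.29  0.2 ] F [ 0.18 -0.37  0.46] M [-0.072 -0.011  0.   ] w 0.08572907513848681
```

>>> arm_command --pt "0 0 0 8 0 0" --pt "0 0 0 8 0 0" --pt "0 0 0 8 0 0" --pt "0 0 0 8 0 0" --pt "0 0 0 0 0 0" --pt "0 0 0 0 0 0"

```text
clock: 3.2
position: [0.6126, 0.0264, 0.3178]
tool_rot: [-2.565, 0.0, -0.151]
force: [0.7, 1.1, 0.3]
grip_width: 0.0857
```

```bash
python3 -c "
from h import *
rel();print(bot.observe()['qpos'])"
```

```text
3.2 shift to grasp, tool mm [-3.1 57.3 93.8] turn deg [-3.306e+01 -3.000e-02 -1.800e-01] F [0.67 1.09 0.25] M [-0.511  0.042 -0.07 ] w 0.08573356339036384
[ 0.64760814  0.56311261 -0.76202725  1.60879591 -0.22540685  1.01504017
 -0.05271695]
```

>>> arm_command --pt "0 0 0 -8 0 0" --pt "0 0 0 -8 0 0" --pt "0 0 0 -8 0 0" --pt "0 0 0 -8 0 0" --pt "0 0 0 -8 0 0" --pt "0 0 0 -8 0 0" --pt "0 0 0 -8 0 0" --pt "0 0 0 -8 0 0"

```text
clock: 4.0
position: [0.6151, 0.0205, 0.3295]
tool_rot: [2.547, -0.03, -0.164]
force: [-0.0, -1.5, 0.2]
grip_width: 0.0853
```

>>> arm_command --pt "0 0 0 0 0 0" --pt "0 0 0 0 0 0"

```text
clock: 4.2
position: [0.615, 0.0265, 0.3295]
tool_rot: [2.541, -0.032, -0.154]
force: [-0.5, -0.8, 0.6]
grip_width: 0.0855
```

```bash
python3 -c "
from h import *
rel();print(bot.observe()['qpos'])"
```

```text
4.2 shift to grasp, tool mm [ -9.4 -70.8  98.5] turn deg [34.44 -1.68 -0.86] F [-0.46 -0.78  0.6 ] M [ 0.552 -0.057  0.048] w 0.08550180906680828
[-0.17925541  0.58203698 -0.34752576  1.44094497  0.66795879  1.55686223
 -0.82361749]
```

>>> arm_command --pt "0 0 0 8 0 0" --pt "0 0 0 8 0 0" --pt "0 0 0 8 0 0" --pt "0 0 0 8 0 0" --pt "0 0 0 0 0 0" --pt "0 0 0 0 0 0"

```text
clock: 4.8
position: [0.6165, 0.0244, 0.336]
tool_rot: [3.123, -0.049, -0.16]
force: [0.4, 1.0, 0.7]
grip_width: 0.0852
```

```bash
python3 -c "
from h import *
rel()"
```

```text
4.8 shift to grasp, tool mm [-13.6  -6.9 127.4] turn deg [ 1.1  -2.8  -0.67] F [0.36 0.98 0.66] M [0.01  0.051 0.01 ] w 0.0851928464246392
```

The force stays flat when the tool tilts, but the moment reads about -0.97·sin(tilt) from the gripper's weight, so I'll correct for that. Next I square up and descend.

>>> arm_command --pt "-10 -5 50 1.1 -2.8 -0.7" --pt "0 0 0 0 0 0"

```text
clock: 5.0
position: [0.61, 0.029, 0.2865]
tool_rot: [3.14, -0.003, -0.149]
force: [-0.5, -0.3, -0.7]
grip_width: 0.0856
```

```bash
python3 -c "
from h import *
rel()"
```

```text
5.0 shift to grasp, tool mm [-0.4 -1.1 78.5] turn deg [ 0.1  -0.17 -0.03] F [-0.47 -0.3  -0.7 ] M [-0.043 -0.037  0.033] w 0.08560312542811693
```

>>> arm_command --pt "0 -0.5 25 0 0 0" --pt "0 -0.5 25 0 0 0" --pt "0 0 20 0 0 0" --pt "0 0 8 0 0 0" --pt "0 0 0 0 0 0"

```text
clock: 5.5
position: [0.6148, 0.0333, 0.2152]
tool_rot: [3.136, -0.016, -0.144]
force: [-0.8, -0.3, -0.3]
grip_width: 0.0854
```

```bash
python3 -c "
from h import *
rel()"
```

```text
5.5 shift to grasp, tool mm [-4.4  4.   7.1] turn deg [ 0.32 -0.93  0.23] F [-0.84 -0.33 -0.26] M [-0.02   0.011 -0.069] w 0.08542260294251189
```

>>> arm_command --pt "0 0 0 0 0 0" --pt "0 0 0 0 0 0" --pt "0 0 0 0 0 0" --pt "0 0 0 0 0 0" --pt "0 0 0 0 0 0" --pt "0 0 0 0 0 0" --grip 0 --grip_force 40

```text
clock: 6.1
position: [0.6125, 0.0352, 0.2198]
tool_rot: [3.135, -0.013, -0.143]
force: [6.0, 1.7, -11.9]
grip_width: 0.0288
```

```bash
python3 -c "
from h import *
rel()
a=grab('side','g_side')['color'][110:260,180:330,::-1];b=grab('top','g_top')['color'][110:230,180:300,::-1]
cv2.imwrite('pics/g.png',np.hstack([cv2.resize(a,(400,400)),cv2.resize(b,(400,400))]))
rel()"
```

```text
6.1 shift to grasp, tool mm [-1.9  5.5 11.8] turn deg [ 0.39 -0.76  0.29] F [  6.01   1.72 -11.91] M [ 0.182 -1.18  -0.092] w 0.028775069532497616
6.2 shift to grasp, tool mm [-1.9  5.5 11.8] turn deg [ 0.39 -0.76  0.29] F [ 3.21  0.93 -6.47] M [ 0.293 -0.51  -0.121] w 0.02911232149022583
```

View pics/g.png

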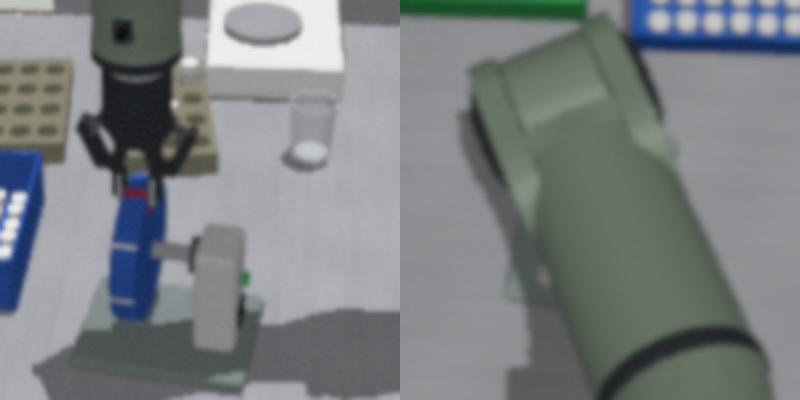

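The fingers straddle the drum at the top, with the red stripe between the pads, but the hold is shallow. I'll regrasp deeper from a narrower opening.

>>> arm_command --pt "0 0 0 0 0 0" --pt "0 0 0 0 0 0" --pt "-1 5 6 0.4 -0.8 0.3" --pt "-1 0 7 0 0 0" --pt "0 0 0 0 0 0" --grip 55

```text
clock: 6.7
position: [0.6101, 0.0296, 0.2066]
tool_rot: [-3.141, 0.001, -0.15]
force: [0.7, -0.0, 0.2]
grip_width: 0.0467
```

```bash
python3 -c "
from h import *
rel()"
```

```text
6.7 shift to grasp, tool mm [-0.1 -0.4 -1.4] turn deg [-0.03  0.05 -0.07] F [ 0.7  -0.03  0.19] M [-0.007 -0.027  0.01 ] w 0.04667675161906141
```

>>> arm_command --pt "0 0 0 0 0 0" --pt "0 0 0 0 0 0" --pt "0 0 0 0 0 0" --pt "0 0 0 0 0 0" --grip 0

```text
clock: 7.1
position: [0.6117, 0.0292, 0.2069]
tool_rot: [-3.14, -0.002, -0.15]
force: [0.4, -0.3, -1.3]
grip_width: 0.0292
```

```bash
python3 -c "
from h import *
rel()"
```

```text
7.1 shift to grasp, tool mm [-1.8 -0.6 -1.1] turn deg [-0.07 -0.13 -0.11] F [ 0.42 -0.3  -1.31] M [-0.049  0.266  0.039] w 0.02921448106821664
```

```bash
cat >> h.py <<'E'
XA=np.array([np.cos(YAW),np.sin(YAW),0])
import json
def meas(d,off=0.0):
    """d: way of turning; off: drum angle minus tool angle (deg). logs axle torque from the tool's outside load"""
    s=bot.observe(); R=Ro.from_euler('xyz',s['tool_rot']); Rt=Ro.from_euler('xyz',[np.pi,0,YAW])
    rv=np.degrees((R*Rt.inv()).as_rotvec()); a=rv@XA
    p=np.array(s['position'])-C; F=np.array(s['force']); M=np.array(s['moment'])
    Mx=M@XA+.97*np.sin(np.radians(a)); T=Mx+np.cross(p,F)@XA
    Z=-R.as_matrix()[:,2]; c=R.as_matrix().T@(-p)*1000
    phi=np.degrees(np.arctan2(-(p@np.array([-np.sin(YAW),np.cos(YAW),0])),p[2]))
    print(round(s['clock'],2),'d',d,'tilt %.1f pos %.1f'%(a,phi),'T %.3f (Mx %.3f)'%(T,Mx),'F',F.round(1),'centre in tool',c.round(1),'turnerr',(rv-a*XA).round(1),'w %.4f'%s['grip_width'])
    open('log.txt','a').write(json.dumps([d,a+off,phi,T,Mx,s['clock']])+'\n')
E
python3 -c "
from h import *
meas(0)"
```

```text
7.1 d 0 tilt 0.1 pos 0.5 T -0.069 (Mx -0.086) F [ 0.4 -0.3 -1.3] centre in tool [-2.  -0.5 71.9] turnerr [-0.  -0.1 -0.1] w 0.0292
```

>>> arm_command --pt "0 4 0.1 3.2 0 0" --pt "0 4 0.1 3.2 0 0" --pt "0 4 0.1 3.2 0 0"

```text
clock: 7.4
position: [0.6104, 0.0207, 0.206]
tool_rot: [-2.967, -0.004, -0.145]
force: [3.2, 1.7, -11.7]
grip_width: 0.0291
```

```bash
python3 -c "
from h import *
meas(1);grab('side');meas(1)"
```

```text
7.4 d 1 tilt 10.0 pos 7.3 T -0.505 (Mx -0.461) F [  3.2   1.7 -11.7] centre in tool [-2.   3.3 71.5] turnerr [-0.  -0.2  0.2] w 0.0291
7.45 d 1 tilt 10.1 pos 9.1 T 1.963 (Mx 2.355) F [-1.1  5.7  0.8] centre in tool [-2.   1.2 71.3] turnerr [-0.  -0.2  0. ] w 0.0291
```

>>> arm_command --pt "0 4 0.1 3.2 0 0" --pt "0 4 0.1 3.2 0 0" --pt "0 4 0.1 3.2 0 0"

```text
clock: 7.75
position: [0.6088, 0.0098, 0.2032]
tool_rot: [-2.792, -0.005, -0.145]
force: [4.2, 3.2, -11.7]
grip_width: 0.0295
```

```bash
python3 -c "
from h import *
meas(1);grab('side');meas(1)"
```

```text
7.75 d 1 tilt 20.0 pos 16.5 T -0.521 (Mx -0.502) F [  4.2   3.2 -11.7] centre in tool [-2.   4.4 71. ] turnerr [-0.  -0.2  0.2] w 0.0295
7.8 d 1 tilt 20.2 pos 18.3 T 1.552 (Mx 1.848) F [-1.7  3.4  3.8] centre in tool [-2.   2.4 70.8] turnerr [-0.  -0.2  0. ] w 0.0296
```

>>> arm_command --pt "0 2.4 0 1.5 0 0" --pt "0 2.4 0 1.5 0 0" --pt "0 2.4 0 1.5 0 0" --pt "0 2.4 0 1.5 0 0"

```text
clock: 8.2
position: [0.6076, 0.0014, 0.1994]
tool_rot: [-2.683, -0.003, -0.146]
force: [2.2, 3.7, -2.3]
grip_width: 0.0294
```

```bash
python3 -c "
from h import *
meas(1)"
```

```text
8.2 d 1 tilt 26.3 pos 24.0 T -0.027 (Mx 0.166) F [ 2.2  3.7 -2.3] centre in tool [-2.   2.8 70.5] turnerr [-0.  -0.1  0.2] w 0.0294
```

>>> arm_command --pt "0 2 0 1.5 0 0" --pt "0 2 0 1.5 0 0" --pt "0 2 0 1.5 0 0" --pt "0 2 0 1.5 0 0"

```text
clock: 8.6
position: [0.6065, -0.0055, 0.1954]
tool_rot: [-2.571, -0.003, -0.146]
force: [2.7, 6.4, -4.6]
grip_width: 0.0296
```

```bash
python3 -c "
from h import *
meas(1)"
```

```text
8.6 d 1 tilt 32.7 pos 30.6 T -0.020 (Mx 0.223) F [ 2.7  6.4 -4.6] centre in tool [-1.9  2.6 70.1] turnerr [-0.  -0.1  0.2] w 0.0296
```

>>> arm_command --pt "0 -2 0 -1.5 0 0" --pt "0 -2 0 -1.5 0 0" --pt "0 -2 0 -1.5 0 0" --pt "0 -2 0 -1.5 0 0"

```text
clock: 9.0
position: [0.6073, -0.0002, 0.1986]
tool_rot: [-2.681, -0.002, -0.148]
force: [4.0, 0.5, -9.4]
grip_width: 0.0296
```

```bash
python3 -c "
from h import *
meas(-1)"
```

```text
9.0 d -1 tilt 26.4 pos 25.4 T -0.664 (Mx -0.880) F [ 4.   0.5 -9.4] centre in tool [-1.8  1.2 70.4] turnerr [-0.  -0.1  0. ] w 0.0296
```

>>> arm_command --pt "0 -2 0 -1.5 0 0" --pt "0 -2 0 -1.5 0 0" --pt "0 -2 0 -1.5 0 0" --pt "0 -2 0 -1.5 0 0"

```text
clock: 9.4
position: [0.6084, 0.0075, 0.2022]
tool_rot: [-2.799, -0.003, -0.147]
force: [3.8, -0.5, -9.8]
grip_width: 0.0293
```

```bash
python3 -c "
from h import *
meas(-1)"
```

```text
9.4 d -1 tilt 19.6 pos 18.5 T -0.714 (Mx -0.931) F [ 3.8 -0.5 -9.8] centre in tool [-1.9  1.4 70.8] turnerr [-0.  -0.2  0.1] w 0.0293
```

The axle torque has the wrong sign in one direction. The moment must be referred to the wrist sensor, a distance d behind the TCP, and the tilt test's sign agrees with that. I'll log raw loads and solve for d along with the weight.

```bash
cat >> h.py <<'E'
def meas(d,off=0.0):
    s=bot.observe(); R=Ro.from_euler('xyz',s['tool_rot']); Rt=Ro.from_euler('xyz',[np.pi,0,YAW])
    rv=np.degrees((R*Rt.inv()).as_rotvec()); a=rv@XA
    p=np.array(s['position'])-C; F=np.array(s['force']); M=np.array(s['moment'])
    T0=M@XA+.97*np.sin(np.radians(a))+np.cross(p,F)@XA
    k=np.cross(-R.as_matrix()[:,2],F)@XA     # T = T0 + dist*k
    c=R.as_matrix().T@(-p)*1000
    phi=np.degrees(np.arctan2(-(p@np.array([-np.sin(YAW),np.cos(YAW),0])),p[2]))
    print(round(s['clock'],2),'d',d,'tilt %.1f pos %.1f'%(a,phi),'T0 %.3f k %.2f T.2 %.3f'%(T0,k,T0+.2*k),'F',F.round(1),'ctr',c.round(1),'terr',(rv-a*XA).round(1),'w %.4f'%s['grip_width'])
    open('log2.txt','a').write(json.dumps([d,a+off,phi+off,T0,k,s['clock']])+'\n')
E
echo "from h import *
import sys
meas(int(sys.argv[1]),float(sys.argv[2]) if len(sys.argv)>2 else 0.)" > m.py; python3 m.py -1
```

```text
9.4 d -1 tilt 19.6 pos 18.5 T0 -0.714 k 3.25 T.2 -0.065 F [ 3.8 -0.5 -9.8] ctr [-1.9  1.4 70.8] terr [-0.  -0.2  0.1] w 0.0293
```

>>> arm_command --pt "0 -2 0 -1.5 0 0" --pt "0 -2 0 -1.5 0 0" --pt "0 -2 0 -1.5 0 0" --pt "0 -2 0 -1.5 0 0"

```text
clock: 9.8
position: [0.6096, 0.0153, 0.2048]
tool_rot: [-2.914, -0.003, -0.148]
force: [4.1, -1.0, -8.5]
grip_width: 0.0295
```

```bash
python3 m.py -1
```

```text
9.8 d -1 tilt 13.1 pos 11.8 T0 -0.866 k 2.35 T.2 -0.397 F [ 4.1 -1.  -8.5] ctr [-2.   1.5 71.3] terr [-0.  -0.2  0.1] w 0.0295
```

>>> arm_command --pt "0 -2 0 -1.5 0 0" --pt "0 -2 0 -1.5 0 0" --pt "0 -2 0 -1.5 0 0" --pt "0 -2 0 -1.5 0 0"

```text
clock: 10.2
position: [0.6108, 0.0233, 0.2065]
tool_rot: [-3.028, -0.003, -0.148]
force: [4.1, -2.9, -8.7]
grip_width: 0.0288
```

```bash
python3 m.py -1
```

```text
10.2 d -1 tilt 6.5 pos 5.2 T0 -0.669 k 3.26 T.2 -0.017 F [ 4.1 -2.9 -8.7] ctr [-2.   1.6 71.8] terr [-0.  -0.2  0. ] w 0.0288
```

>>> arm_command --pt "0 -2 0 -1.5 0 0" --pt "0 -2 0 -1.5 0 0" --pt "0 -2 0 -1.5 0 0" --pt "0 -2 0 -1.5 0 0"

```text
clock: 10.6
position: [0.612, 0.0314, 0.2072]
tool_rot: [3.14, -0.004, -0.148]
force: [5.2, -3.6, -8.1]
grip_width: 0.0294
```

```bash
python3 m.py -1
```

```text
10.6 d -1 tilt -0.1 pos -1.3 T0 -0.575 k 2.78 T.2 -0.018 F [ 5.2 -3.6 -8.1] ctr [-2.   1.6 72.2] terr [-0.  -0.2  0. ] w 0.0294
```

>>> arm_command --pt "0 -2 0 -1.5 0 0" --pt "0 -2 0 -1.5 0 0" --pt "0 -2 0 -1.5 0 0" --pt "0 -2 0 -1.5 0 0"

```text
clock: 11.0
position: [0.6132, 0.0395, 0.207]
tool_rot: [3.025, -0.005, -0.148]
force: [4.9, -3.3, -8.4]
grip_width: 0.0292
```

```bash
python3 m.py -1
```

```text
11.0 d -1 tilt -6.7 pos -7.8 T0 -0.510 k 1.56 T.2 -0.197 F [ 4.9 -3.3 -8.4] ctr [-2.1  1.5 72.7] terr [-0.  -0.3 -0. ] w 0.0292
```

>>> arm_command --pt "0 -2 0 -1.5 0 0" --pt "0 -2 0 -1.5 0 0" --pt "0 -2 0 -1.5 0 0" --pt "0 -2 0 -1.5 0 0"

```text
clock: 11.4
position: [0.6144, 0.0476, 0.2059]
tool_rot: [2.91, -0.006, -0.149]
force: [5.3, -4.8, -8.3]
grip_width: 0.0295
```

```bash
python3 m.py -1
```

```text
11.4 d -1 tilt -13.3 pos -14.3 T0 -0.296 k 2.00 T.2 0.104 F [ 5.3 -4.8 -8.3] ctr [-2.2  1.3 73.1] terr [-0.1 -0.3 -0.1] w 0.0295
```

>>> arm_command --pt "0 -2 0 -1.5 0 0" --pt "0 -2 0 -1.5 0 0" --pt "0 -2 0 -1.5 0 0" --pt "0 -2 0 -1.5 0 0"

```text
clock: 11.8
position: [0.6156, 0.0555, 0.2038]
tool_rot: [2.795, -0.008, -0.149]
force: [6.5, -5.0, -8.6]
grip_width: 0.0296
```

```bash
python3 m.py -1
```

```text
11.8 d -1 tilt -19.8 pos -20.7 T0 -0.252 k 0.85 T.2 -0.082 F [ 6.5 -5.  -8.6] ctr [-2.3  1.1 73.6] terr [-0.1 -0.4 -0.1] w 0.0296
```

>>> arm_command --pt "0 -2 0 -1.5 0 0" --pt "0 -2 0 -1.5 0 0" --pt "0 -2 0 -1.5 0 0" --pt "0 -2 0 -1.5 0 0"

```text
clock: 12.2
position: [0.6167, 0.0631, 0.2009]
tool_rot: [2.68, -0.01, -0.148]
force: [7.0, -6.0, -8.6]
grip_width: 0.0296
```

```bash
python3 m.py -1
```

```text
12.2 d -1 tilt -26.4 pos -27.1 T0 -0.110 k 0.53 T.2 -0.004 F [ 7.  -6.  -8.6] ctr [-2.3  0.9 74. ] terr [-0.1 -0.5 -0.1] w 0.0296
```

>>> arm_command --pt "0 -2 0.2 -1.5 0 0" --pt "0 -2 0.2 -1.5 0 0" --pt "0 -2 0.2 -1.5 0 0" --pt "0 -2 0.2 -1.5 0 0"

```text
clock: 12.6
position: [0.6178, 0.0703, 0.197]
tool_rot: [2.566, -0.012, -0.148]
force: [5.7, -4.6, -5.0]
grip_width: 0.0297
```

```bash
python3 m.py -1
```

```text
12.6 d -1 tilt -33.0 pos -33.5 T0 -0.134 k 0.40 T.2 -0.053 F [ 5.7 -4.6 -5. ] ctr [-2.5  0.7 74.4] terr [-0.1 -0.7 -0.2] w 0.0297
```

>>> arm_command --pt "0 2 0.3 1.5 0 0" --pt "0 2 0.3 1.5 0 0" --pt "0 2 0.3 1.5 0 0" --pt "0 2 0.3 1.5 0 0" --pt "0 2 0.3 1.5 0 0"

```text
clock: 13.1
position: [0.6171, 0.065, 0.2]
tool_rot: [2.696, -0.016, -0.143]
force: [5.3, -2.9, -5.6]
grip_width: 0.0292
```

```bash
python3 m.py 1
```

```text
13.1 d 1 tilt -25.5 pos -28.8 T0 -0.441 k -0.58 T.2 -0.556 F [ 5.3 -2.9 -5.6] ctr [-3.1  4.2 74. ] terr [-0.1 -0.9  0.1] w 0.0292
```

>>> arm_command --pt "0 2 0.3 1.5 0 0" --pt "0 2 0.3 1.5 0 0" --pt "0 2 0.3 1.5 0 0" --pt "0 2 0.3 1.5 0 0"

```text
clock: 13.5
position: [0.6161, 0.0582, 0.2029]
tool_rot: [2.801, -0.018, -0.142]
force: [6.6, -2.5, -6.1]
grip_width: 0.0294
```

```bash
python3 m.py 1
```

```text
13.5 d 1 tilt -19.5 pos -23.0 T0 -0.504 k -0.65 T.2 -0.633 F [ 6.6 -2.5 -6.1] ctr [-3.2  4.5 73.6] terr [-0.2 -1.1  0.2] w 0.0294
```

>>> arm_command --pt "0 2 0.2 1.5 0 0" --pt "0 2 0.2 1.5 0 0" --pt "0 2 0.2 1.5 0 0" --pt "0 2 0.2 1.5 0 0"

```text
clock: 13.9
position: [0.6151, 0.0515, 0.205]
tool_rot: [2.907, -0.021, -0.142]
force: [6.5, -1.9, -8.4]
grip_width: 0.0292
```

```bash
python3 m.py 1
```

```text
13.9 d 1 tilt -13.4 pos -17.5 T0 -0.149 k -1.10 T.2 -0.368 F [ 6.5 -1.9 -8.4] ctr [-3.4  5.2 73.2] terr [-0.2 -1.2  0.2] w 0.0292
```

>>> arm_command --pt "0 2 0.2 1.5 0 0" --pt "0 2 0.2 1.5 0 0" --pt "0 2 0.2 1.5 0 0" --pt "0 2 0.2 1.5 0 0"

```text
clock: 14.3
position: [0.6142, 0.0454, 0.2064]
tool_rot: [3.014, -0.022, -0.141]
force: [5.3, -1.2, -6.4]
grip_width: 0.0292
```

```bash
python3 m.py 1
```

```text
14.3 d 1 tilt -7.3 pos -12.6 T0 -0.570 k -0.43 T.2 -0.655 F [ 5.3 -1.2 -6.4] ctr [-3.5  6.7 72.8] terr [-0.2 -1.3  0.3] w 0.0292
```

>>> arm_command --pt "0 2 0.2 1.5 0 0" --pt "0 2 0.2 1.5 0 0" --pt "0 2 0.2 1.5 0 0" --pt "0 2 0.2 1.5 0 0"

```text
clock: 14.7
position: [0.6133, 0.0399, 0.2072]
tool_rot: [3.121, -0.024, -0.14]
force: [5.4, -0.2, -4.1]
grip_width: 0.0292
```

```bash
python3 m.py 1
cat > fit.py <<'E'
from h import *
L=[json.loads(l) for l in open('log2.txt')]
L+=[[1,26.3,24,-.027,-2.55,8.2],[1,32.7,30.6,-.02,-3.18,8.6],[-1,26.4,25.4,-.664,3.2,9]]
L=np.array([l for l in L if abs(l[0])==1]); d,a,phi,T0,k,t=L.T; q=np.radians(a)
for fr in (.3,None):
    for dd in (None,.15,.2,.25):
        cols=[np.cos(q),np.sin(q)]; y=T0.copy()
        if dd is None: cols.append(-k)
        else: y=y+dd*k
        if fr is None: cols.append(-d)
        else: y=y+fr*d
        Am=np.stack(cols,1); x,r,_,_=np.linalg.lstsq(Am,y,rcond=None); e=y-Am@x
        # tau_w = -B*sin(beta), weight at beta from bottom: tau=x0 cos q+x1 sin q = -B sin(q-q0)
        B=np.hypot(*x[:2]); q0=np.degrees(np.arctan2(x[0],-x[1]))
        cov=np.linalg.pinv(Am.T@Am)*e.var()
        print(fr,dd,'x',x.round(3),'B %.3f bottom at tilt %.1f rms %.3f'%(B,q0,e.std()),'sd',np.sqrt(np.diag(cov)).round(3))
E
python3 fit.py
```

```text
14.7 d 1 tilt -1.2 pos -8.1 T0 -0.390 k -0.72 T.2 -0.534 F [ 5.4 -0.2 -4.1] ctr [-3.7  8.8 72.3] terr [-0.2 -1.4  0.5] w 0.0292
0.3 None x [-0.339 -0.076  0.219] B 0.347 bottom at tilt -77.4 rms 0.120 sd [0.033 0.088 0.015]
0.3 0.15 x [-0.39  -0.093] B 0.401 bottom at tilt -76.6 rms 0.179 sd [0.046 0.131]
0.3 0.2 x [-0.353 -0.081] B 0.362 bottom at tilt -77.1 rms 0.126 sd [0.033 0.092]
0.3 0.25 x [-0.316 -0.068] B 0.323 bottom at tilt -77.8 rms 0.135 sd [0.035 0.098]
None None x [-0.351 -0.098  0.18   0.211] B 0.364 bottom at tilt -74.4 rms 0.111 sd [0.031 0.082 0.026 0.052]
None 0.15 x [-0.364 -0.113  0.16 ] B 0.381 bottom at tilt -72.8 rms 0.115 sd [0.03  0.084 0.028]
None 0.2 x [-0.342 -0.088  0.244] B 0.353 bottom at tilt -75.5 rms 0.113 sd [0.03  0.082 0.028]
None 0.25 x [-0.321 -0.064  0.327] B 0.327 bottom at tilt -78.7 rms 0.132 sd [0.035 0.096 0.033]
```

>>> arm_command --pt "0 -4 0 -3.6 0 0" --pt "0 -4 0 -3.6 0 0" --pt "0 -4 0 -3.6 0 0" --pt "0 -4 0 -4 0 0" --pt "0 -4 0.1 -4 0 0" --pt "0 -4 0.1 -4 0 0" --pt "0 -4 0.1 -4 0 0" --pt "0 -4 0.1 -4 0 0"

```text
clock: 15.5
position: [0.6181, 0.0714, 0.197]
tool_rot: [2.563, -0.029, -0.145]
force: [8.6, -5.5, -14.7]
grip_width: 0.0294
```

>>> arm_command --pt "0 0 0 0 0 0"

```text
clock: 15.6
position: [0.6183, 0.0734, 0.1958]
tool_rot: [2.559, -0.029, -0.141]
force: [8.3, -6.2, -7.9]
grip_width: 0.0292
```

```bash
python3 m.py 0
python3 - <<'E'
from h import *
f=grab('side','h_side'); cv2.imwrite('pics/h.png',cv2.resize(f['color'][150:260,190:300,::-1],(600,600),interpolation=cv2.INTER_CUBIC))
E
```

```text
15.6 d 0 tilt -33.4 pos -36.0 T0 -0.307 k -0.24 T.2 -0.354 F [ 8.3 -6.2 -7.9] ctr [-3.9  3.4 74.9] terr [-0.3 -1.7 -0.1] w 0.0292
```

View pics/h.png

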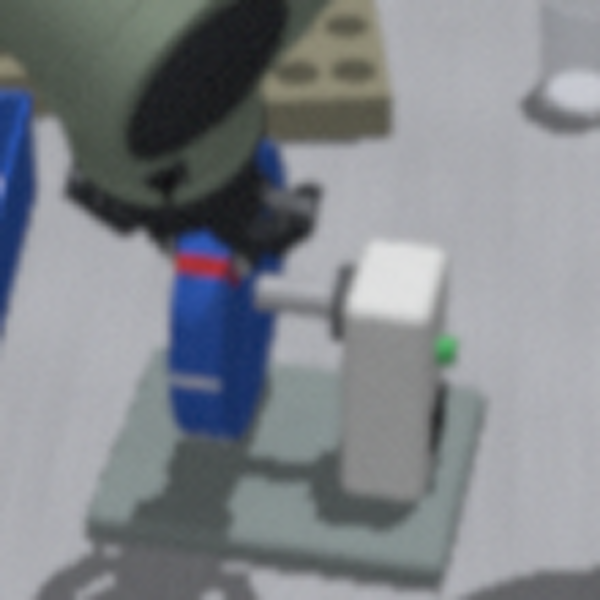

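The red stripe is now visible on the +y side of the rim, at crop (205,265), just below the fingers. Next I release, back off, swing over to the +33° side, and measure the mark.

>>> arm_command --pt "0 0 0 0 0 0" --pt "0 0 0 0 0 0" --pt "0 0 -20 0 0 0" --pt "0 0 -20 0 0 0" --grip 60

```text
clock: 16.05
position: [0.6192, 0.0967, 0.2295]
tool_rot: [2.558, -0.028, -0.141]
force: [-0.6, 0.1, -0.2]
grip_width: 0.0513
```

>>> arm_command --pt "0 16.5 1.2 8.4 0 0" --pt "0 16.5 1.2 8.4 0 0" --pt "0 16.5 1.2 8.4 0 0" --pt "0 16.5 1.2 8.4 0 0" --pt "0 16.5 1.2 8.4 0 0" --pt "0 16.5 1.2 8.4 0 0" --pt "0 16.5 1.2 8.4 0 0" --pt "0 16.5 1.2 8.4 0 0"

```text
clock: 16.85
position: [0.605, -0.0071, 0.2406]
tool_rot: [-2.604, -0.041, -0.121]
force: [0.9, 0.6, -2.3]
grip_width: 0.0513
```

>>> arm_command --pt "0 0 0 0 0 0"

```text
clock: 16.95
position: [0.6043, -0.0152, 0.2379]
tool_rot: [-2.601, -0.037, -0.133]
force: [-0.3, -1.7, 0.1]
grip_width: 0.0511
```

```bash
cat >> h.py <<'E'
def mark(n='side',C=C,save=None):
    f=grab(n,save); hsv=cv2.cvtColor(f['color'],cv2.COLOR_RGB2HSV); H,S,V=[hsv[...,i].astype(int) for i in range(3)]
    box=np.zeros((384,512),bool); box[130:260,190:300]=1
    P,u,v=pts(f,box&((H<8)|(H>172))&(S>120)&(V>60))
    if len(P)<3: print('no red'); return f
    Y=np.array([-np.sin(YAW),np.cos(YAW),0]); q=P-C; y=q@Y; z=q[:,2]; r=np.hypot(y,z); ok=np.abs(r-.085)<.012
    b=np.degrees(np.arctan2(-y,z)); print('mark deg',b[ok].mean().round(1),b[ok].std().round(1),ok.sum(),'r',np.median(r[ok]).round(4)); return f
E
python3 m.py 0; python3 -c "
from h import *
f=mark()
hsv=cv2.cvtColor(f['color'],cv2.COLOR_RGB2HSV); H,S,V=[hsv[...,i].astype(int) for i in range(3)]
box=np.zeros((384,512),bool); box[150:250,200:275]=1
P,u,v=pts(f,box&(H>100)&(H<130)&(S>110)&(V>40)); P=P[(P[:,2]>.03)&(P[:,2]<.24)]
Y=np.array([-np.sin(YAW),np.cos(YAW),0]); y=(P-C)@Y;x=(P-C)@XA;z=P[:,2]
q=np.abs(x)<.010
from scipy.optimize import least_squares
def fun(c): return np.hypot(y[q]-c[0],z[q]-c[1])-.085
r=least_squares(fun,[0,.135],loss='soft_l1',f_scale=.002);print('rim centre y,z',r.x,q.sum(),np.abs(r.fun).mean(),'x range',np.percentile(x,[1,99]))
"
```

```text
16.95 d 0 tilt 31.0 pos 23.9 T0 0.038 k 1.36 T.2 0.310 F [-0.3 -1.7  0.1] ctr [ -4.2  13.9 111.6] terr [-0.3 -1.8  1.4] w 0.0511
mark deg -45.5 1.0 15 r 0.087
rim centre y,z [0.00383245 0.13444911] 303 0.0016757911166572633 x range [-0.01598372  0.01396919]
```

```bash
cat >> h.py <<'E'
C=np.array([.6104,.033,.135])
def aim(tilt,r=72,x=0):
    s=bot.observe(); R=Ro.from_euler('xyz',s['tool_rot']); Rt=Ro.from_rotvec(np.radians(tilt)*XA)*Ro.from_euler('xyz',[np.pi,0,YAW])
    tgt=C+x/1000*XA-r/1000*Rt.as_matrix()[:,2]
    print('aim shift',(R.inv().apply(tgt-s['position'])*1000).round(1),'turn',np.degrees((R.inv()*Rt).as_rotvec()).round(1),'t',s['clock'])
E
python3 -c "
from h import *
aim(31,110);aim(31,72)"
```

```text
aim shift [-1.6 15.   2.7] turn [ 0.1 -1.3  2.1] t 17.0
aim shift [-2.5 14.9 40.7] turn [ 0.1 -1.3  2.1] t 17.0
```

>>> arm_command --pt "-2 15 2 0 -1.3 2.1" --pt "0 0 0 0 0 0"

```text
clock: 17.2
position: [0.6013, -0.0229, 0.2303]
tool_rot: [-2.605, 0.002, -0.149]
force: [0.5, 0.2, 0.2]
grip_width: 0.0513
```

```bash
python3 -c "
from h import *
aim(32,72)"
```

```text
aim shift [ 0.7  1.6 38.9] turn [ 1.3  0.1 -0.1] t 17.2
```

>>> arm_command --pt "0.5 1 19 1 0 0" --pt "0 0.5 19 0.3 0 0" --pt "0 0 0 0 0 0"

```text
clock: 17.5
position: [0.6053, -0.0, 0.1981]
tool_rot: [-2.586, -0.001, -0.143]
force: [-1.0, 0.6, -0.0]
grip_width: 0.0511
```

>>> arm_command --pt "0 0 0 0 0 0" --pt "0 0 0 0 0 0" --pt "0 0 0 0 0 0" --pt "0 0 0 0 0 0" --grip 0

```text
clock: 17.9
position: [0.6074, 0.0013, 0.2]
tool_rot: [-2.59, -0.006, -0.141]
force: [4.6, 4.6, -17.2]
grip_width: 0.0292
```

```bash
python3 m.py 0; python3 -c "
from h import *
mark();aim(32)"
```

```text
17.9 d 0 tilt 31.6 pos 26.1 T0 -0.935 k 4.59 T.2 -0.017 F [  4.6   4.6 -17.2] ctr [-1.9  6.9 72. ] terr [-0.  -0.2  0.5] w 0.0292
mark deg -46.1 1.0 16 r 0.089
aim shift [-1.8  7.5  0. ] turn [ 0.4 -0.1  0.5] t 17.95
```

>>> arm_command --pt "-0.5 -2.5 0 -2 0 0" --pt "-0.5 -2.5 0 -2 0 0"

```text
clock: 18.15
position: [0.608, 0.0052, 0.202]
tool_rot: [-2.661, -0.007, -0.143]
force: [17.7, 10.8, -31.8]
grip_width: 0.0295
```

```bash
python3 m.py -1 -70.8
```

```text
18.15 d -1 tilt 27.5 pos 22.6 T0 -0.563 k 2.93 T.2 0.023 F [ 17.7  10.8 -31.8] ctr [-2.   6.2 72.2] terr [-0.  -0.3  0.4] w 0.0295
```

>>> arm_command --pt "0 -2.5 0 -2 0 0" --pt "0 -2.5 0 -2 0 0"

```text
clock: 18.35
position: [0.6088, 0.0102, 0.2039]
tool_rot: [-2.735, -0.007, -0.144]
force: [10.7, 6.3, -27.0]
grip_width: 0.0289
```

```bash
python3 m.py -1 -70.8
```

```text
18.35 d -1 tilt 23.3 pos 18.3 T0 -0.625 k 3.51 T.2 0.077 F [ 10.7   6.3 -27. ] ctr [-2.1  6.3 72.3] terr [-0.  -0.3  0.4] w 0.0289
```

>>> arm_command --pt "0 -2.5 0 -2 0 0" --pt "0 -2.5 0 -2 0 0"

```text
clock: 18.55
position: [0.6095, 0.0152, 0.2055]
tool_rot: [-2.809, -0.007, -0.143]
force: [11.4, 5.3, -27.5]
grip_width: 0.0294
```

```bash
python3 m.py -1 -70.8
```

```text
18.55 d -1 tilt 19.1 pos 14.1 T0 -0.534 k 2.50 T.2 -0.034 F [ 11.4   5.3 -27.5] ctr [-2.2  6.3 72.4] terr [-0.1 -0.4  0.3] w 0.0294
```

>>> arm_command --pt "0 -2.5 0 -2 0 0" --pt "0 -2.5 0 -2 0 0"

```text
clock: 18.75
position: [0.6103, 0.0203, 0.2066]
tool_rot: [-2.882, -0.007, -0.144]
force: [11.0, 4.0, -28.0]
grip_width: 0.0291
```

```bash
python3 m.py -1 -70.8
```

```text
18.75 d -1 tilt 14.9 pos 9.9 T0 -0.317 k 1.74 T.2 0.031 F [ 11.   4. -28.] ctr [-2.2  6.2 72.4] terr [-0.1 -0.4  0.3] w 0.0291
```

>>> arm_command --pt "0 -2.5 0 -2 0 0" --pt "0 -2.5 0 -2 0 0"

```text
clock: 18.95
position: [0.6111, 0.0255, 0.2074]
tool_rot: [-2.956, -0.007, -0.144]
force: [11.0, 2.6, -26.3]
grip_width: 0.0295
```

```bash
python3 m.py -1 -70.8
```

```text
18.95 d -1 tilt 10.6 pos 5.8 T0 -0.123 k 0.73 T.2 0.024 F [ 11.    2.6 -26.3] ctr [-2.3  6.1 72.5] terr [-0.1 -0.4  0.3] w 0.0295
```

>>> arm_command --pt "0 -2.5 0 -2 0 0" --pt "0 -2.5 0 -2 0 0"

```text
clock: 19.15
position: [0.6118, 0.0306, 0.2078]
tool_rot: [-3.03, -0.007, -0.144]
force: [10.3, 0.8, -26.6]
grip_width: 0.0293
```

```bash
python3 m.py -1 -70.8
```

```text
19.15 d -1 tilt 6.4 pos 1.7 T0 0.167 k 0.72 T.2 0.311 F [ 10.3   0.8 -26.6] ctr [-2.3  6.  72.6] terr [-0.1 -0.4  0.3] w 0.0293
```

>>> arm_command --pt "0 -2.5 0 -2 0 0" --pt "0 -2.5 0 -2 0 0"

```text
clock: 19.35
position: [0.6126, 0.0357, 0.2079]
tool_rot: [-3.103, -0.008, -0.145]
force: [10.1, -0.1, -25.2]
grip_width: 0.0297
```

```bash
python3 m.py -1 -70.8
```

```text
19.35 d -1 tilt 2.2 pos -2.3 T0 0.067 k -0.44 T.2 -0.020 F [ 10.1  -0.1 -25.2] ctr [-2.3  5.7 72.7] terr [-0.1 -0.4  0.2] w 0.0297
```

>>> arm_command --pt "0 -2.5 0 -2 0 0" --pt "0 -2.5 0 -2 0 0"

```text
clock: 19.55
position: [0.6134, 0.0407, 0.2076]
tool_rot: [3.106, -0.008, -0.145]
force: [8.0, -0.4, -24.6]
grip_width: 0.0291
```

```bash
python3 m.py -1 -70.8
```

```text
19.55 d -1 tilt -2.0 pos -6.4 T0 0.582 k -1.67 T.2 0.249 F [  8.   -0.4 -24.6] ctr [-2.4  5.5 72.8] terr [-0.1 -0.4  0.2] w 0.0291
```

>>> arm_command --pt "0 -2.5 0.7 -2 0 0" --pt "0 -2.5 0.7 -2 0 0"

```text
clock: 19.75
position: [0.6142, 0.046, 0.2068]
tool_rot: [3.033, -0.009, -0.146]
force: [2.4, -0.9, -11.3]
grip_width: 0.0293
```

```bash
python3 m.py -1 -70.8
```

```text
19.75 d -1 tilt -6.2 pos -10.6 T0 0.264 k -0.66 T.2 0.131 F [  2.4  -0.9 -11.3] ctr [-2.5  5.6 72.8] terr [-0.1 -0.5  0.1] w 0.0293
```

>>> arm_command --pt "0 -2.5 0.7 -2 0 0" --pt "0 -2.5 0.7 -2 0 0"

```text
clock: 19.95
position: [0.615, 0.0511, 0.2057]
tool_rot: [2.96, -0.01, -0.146]
force: [4.0, -2.7, -13.3]
grip_width: 0.0295
```

```bash
python3 m.py -1 -70.8
```

```text
19.95 d -1 tilt -10.4 pos -14.7 T0 0.284 k -0.37 T.2 0.209 F [  4.   -2.7 -13.3] ctr [-2.6  5.5 72.9] terr [-0.1 -0.6  0.1] w 0.0295
```

>>> arm_command --pt "0 -2.5 0.7 -2 0 0" --pt "0 -2.5 0.7 -2 0 0"

```text
clock: 20.15
position: [0.6157, 0.0559, 0.2043]
tool_rot: [2.886, -0.011, -0.147]
force: [3.6, -1.2, -11.1]
grip_width: 0.0293
```

```bash
python3 m.py -1 -70.8
```

```text
20.15 d -1 tilt -14.6 pos -18.7 T0 0.520 k -2.19 T.2 0.082 F [  3.6  -1.2 -11.1] ctr [-2.6  5.2 72.9] terr [-0.1 -0.6 -0. ] w 0.0293
```

>>> arm_command --pt "0 -2.5 0.7 -2 0 0" --pt "0 -2.5 0.7 -2 0 0"

```text
clock: 20.35
position: [0.6165, 0.061, 0.2024]
tool_rot: [2.812, -0.012, -0.147]
force: [1.7, -0.6, -5.4]
grip_width: 0.0293
```

```bash
python3 m.py -1 -70.8
```

```text
20.35 d -1 tilt -18.9 pos -23.0 T0 0.488 k -1.43 T.2 0.203 F [ 1.7 -0.6 -5.4] ctr [-2.7  5.2 73. ] terr [-0.1 -0.7 -0. ] w 0.0293
```

>>> arm_command --pt "0 -2.5 0.7 -2 0 0" --pt "0 -2.5 0.7 -2 0 0"

```text
clock: 20.55
position: [0.6172, 0.0659, 0.2001]
tool_rot: [2.737, -0.012, -0.147]
force: [-0.4, 0.1, -1.4]
grip_width: 0.0293
```

```bash
python3 m.py -1 -70.8
```

```text
20.55 d -1 tilt -23.2 pos -27.3 T0 0.173 k -0.63 T.2 0.047 F [-0.4  0.1 -1.4] ctr [-2.7  5.3 73. ] terr [-0.1 -0.7 -0.1] w 0.0293
```

>>> arm_command --pt "0 -2.5 0.7 -2 0 0" --pt "0 -2.5 0.7 -2 0 0"

```text
clock: 20.75
position: [0.618, 0.0708, 0.1974]
tool_rot: [2.661, -0.013, -0.147]
force: [-0.8, 0.6, 3.7]
grip_width: 0.029
```

```bash
python3 m.py -1 -70.8
```

```text
20.75 d -1 tilt -27.5 pos -31.7 T0 0.072 k 1.25 T.2 0.321 F [-0.8  0.6  3.7] ctr [-2.8  5.3 73.1] terr [-0.1 -0.7 -0.1] w 0.0290
```

>>> arm_command --pt "0 -2.5 0.7 -2 0 0" --pt "0 -2.5 0.7 -2 0 0"

```text
clock: 20.95
position: [0.6187, 0.0753, 0.1944]
tool_rot: [2.585, -0.014, -0.146]
force: [-0.2, 1.3, 4.6]
grip_width: 0.0295
```

```bash
python3 m.py -1 -70.8
```

```text
20.95 d -1 tilt -31.9 pos -36.0 T0 -0.063 k 1.40 T.2 0.216 F [-0.2  1.3  4.6] ctr [-2.8  5.3 73.1] terr [-0.1 -0.8 -0.1] w 0.0295
```

>>> arm_command --pt "0 2.5 0.7 2 0 0" --pt "0 2.5 0.7 2 0 0" --pt "0 2.5 0.7 2 0 0"

```text
clock: 21.25
position: [0.6184, 0.0728, 0.1958]
tool_rot: [2.688, -0.015, -0.14]
force: [-2.7, 4.9, 9.1]
grip_width: 0.0292
```

```bash
python3 m.py 1 -70.8
```

```text
21.25 d 1 tilt -26.0 pos -33.7 T0 -0.289 k -0.02 T.2 -0.292 F [-2.7  4.9  9.1] ctr [-3.2  9.8 72.4] terr [-0.1 -0.9  0.3] w 0.0292
```

>>> arm_command --pt "0 2.5 0.7 2 0 0" --pt "0 2.5 0.7 2 0 0"

```text
clock: 21.45
position: [0.6179, 0.0695, 0.1978]
tool_rot: [2.759, -0.016, -0.139]
force: [-2.3, 3.7, 9.8]
grip_width: 0.0292
```

```bash
python3 m.py 1 -70.8
```

```text
21.45 d 1 tilt -21.9 pos -30.6 T0 -0.348 k 0.57 T.2 -0.233 F [-2.3  3.7  9.8] ctr [-3.3 11.  72.1] terr [-0.1 -1.   0.3] w 0.0292
```

>>> arm_command --pt "0 2.5 0.7 2 0 0" --pt "0 2.5 0.7 2 0 0"

```text
clock: 21.65
position: [0.6173, 0.066, 0.1997]
tool_rot: [2.83, -0.017, -0.139]
force: [-3.4, 5.0, 9.1]
grip_width: 0.0296
```

```bash
python3 m.py 1 -70.8
```

```text
21.65 d 1 tilt -17.8 pos -27.5 T0 -0.006 k -1.46 T.2 -0.297 F [-3.4  5.   9.1] ctr [-3.4 12.2 71.8] terr [-0.2 -1.1  0.4] w 0.0296
```

>>> arm_command --pt "0 2.5 0.7 2 0 0" --pt "0 2.5 0.7 2 0 0"

```text
clock: 21.85
position: [0.6168, 0.0624, 0.2013]
tool_rot: [2.901, -0.018, -0.139]
force: [-3.2, 4.2, 9.6]
grip_width: 0.0294
```

```bash
python3 m.py 1 -70.8
```

```text
21.85 d 1 tilt -13.8 pos -24.4 T0 0.014 k -1.27 T.2 -0.239 F [-3.2  4.2  9.6] ctr [-3.5 13.4 71.5] terr [-0.2 -1.1  0.4] w 0.0294
```

>>> arm_command --pt "0 3.6 0.2 1.4 0 0" --pt "0 3.6 0.2 1.4 0 0"

```text
clock: 22.05
position: [0.6162, 0.0581, 0.2031]
tool_rot: [2.954, -0.019, -0.138]
force: [0.5, 10.7, -1.4]
grip_width: 0.0291
```

```bash
python3 m.py 1 -70.8
```

```text
22.05 d 1 tilt -10.7 pos -20.6 T0 1.606 k -10.76 T.2 -0.547 F [ 0.5 10.7 -1.4] ctr [-3.5 12.5 71.6] terr [-0.2 -1.1  0.5] w 0.0291
```

>>> arm_command --pt "0 3.6 0.2 1.4 0 0" --pt "0 3.6 0.2 1.4 0 0"

```text
clock: 22.25
position: [0.6156, 0.0547, 0.2042]
tool_rot: [3.008, -0.02, -0.138]
force: [-1.3, 9.8, 2.7]
grip_width: 0.0296
```

```bash
python3 m.py 1 -70.8
```

```text
22.25 d 1 tilt -7.6 pos -17.8 T0 1.334 k -9.06 T.2 -0.479 F [-1.3  9.8  2.7] ctr [-3.6 12.8 71.5] terr [-0.2 -1.2  0.5] w 0.0296
```

>>> arm_command --pt "0 3.6 0.2 1.4 0 0" --pt "0 3.6 0.2 1.4 0 0"

```text
clock: 22.45
position: [0.6151, 0.0511, 0.2052]
tool_rot: [3.062, -0.02, -0.137]
force: [-1.5, 8.9, 5.3]
grip_width: 0.0295
```

```bash
python3 m.py 1 -70.8
```

```text
22.45 d 1 tilt -4.6 pos -14.8 T0 1.333 k -8.09 T.2 -0.284 F [-1.5  8.9  5.3] ctr [-3.6 12.9 71.4] terr [-0.2 -1.2  0.6] w 0.0295
```

>>> arm_command --pt "0 3.6 0.2 1.4 0 0" --pt "0 3.6 0.2 1.4 0 0"

```text
clock: 22.65
position: [0.6145, 0.0474, 0.2061]
tool_rot: [3.115, -0.02, -0.137]
force: [-1.9, 9.7, 5.3]
grip_width: 0.0292
```

```bash
python3 m.py 1 -70.8
```

```text
22.65 d 1 tilt -1.5 pos -11.8 T0 1.314 k -9.14 T.2 -0.514 F [-1.9  9.7  5.3] ctr [-3.6 13.  71.4] terr [-0.2 -1.2  0.6] w 0.0292
```

>>> arm_command --pt "0 3.4 0.2 1.6 0 0" --pt "0 3.4 0.2 1.6 0 0"

```text
clock: 22.85
position: [0.614, 0.0435, 0.2067]
tool_rot: [-3.109, -0.02, -0.136]
force: [-3.1, 7.2, 9.0]
grip_width: 0.0292
```

```bash
python3 m.py 1 -70.8
```

```text
22.85 d 1 tilt 1.9 pos -8.7 T0 0.808 k -6.98 T.2 -0.589 F [-3.1  7.2  9. ] ctr [-3.5 13.3 71.3] terr [-0.2 -1.1  0.7] w 0.0292
```

>>> arm_command --pt "0 3.4 0.2 1.6 0 0" --pt "0 3.4 0.2 1.6 0 0"

```text
clock: 23.05
position: [0.6134, 0.0393, 0.2072]
tool_rot: [-3.05, -0.02, -0.136]
force: [-3.3, 7.1, 10.7]
grip_width: 0.0293
```

```bash
python3 m.py 1 -70.8
```

```text
23.05 d 1 tilt 5.3 pos -5.3 T0 0.878 k -7.47 T.2 -0.616 F [-3.3  7.1 10.7] ctr [-3.5 13.3 71.2] terr [-0.2 -1.1  0.8] w 0.0293
```

>>> arm_command --pt "0 3.4 0.2 1.6 0 0" --pt "0 3.4 0.2 1.6 0 0"

```text
clock: 23.25
position: [0.6127, 0.0351, 0.2074]
tool_rot: [-2.99, -0.019, -0.136]
force: [-4.4, 6.8, 10.1]
grip_width: 0.0291
```

```bash
python3 m.py 1 -70.8
cat > fit.py <<'E'
from h import *
L=np.array([json.loads(l) for l in open('log2.txt')])
L=L[L[:,0]!=0]; d,a,phi,T0,k,t=L.T
phi=phi.copy(); phi[t<16]-=7.8; 
q=np.radians(phi)
for name,w in (('all',t>0),('grasp2+',t>18)):
  for fr in (.3,None):
    for dd in (None,.2):
        cols=[np.cos(q),np.sin(q)]; y=T0.copy()
        if dd is None: cols.append(-k)
        else: y=y+dd*k
        if fr is None: cols.append(-d)
        else: y=y+fr*d
        Am=np.stack(cols,1)[w]; yy=y[w]; x=np.linalg.lstsq(Am,yy,rcond=None)[0]; e=yy-Am@x
        B=np.hypot(*x[:2]); q0=np.degrees(np.arctan2(x[0],-x[1]))
        J=np.array([-x[1],x[0]])/B**2; cov=np.linalg.inv(Am.T@Am)*e.var()
        print(name,w.sum(),fr,dd,'x',x.round(3),'B %.3f bottom at drum %.1f +- %.1f rms %.3f'%(B,q0,np.degrees(np.sqrt(J@cov[:2,:2]@J)),e.std()))
E
python3 fit.py; python3 -c "
from h import *
mark(C=C);aim(0)"
```

```text
23.25 d 1 tilt 8.7 pos -2.0 T0 0.922 k -7.56 T.2 -0.589 F [-4.4  6.8 10.1] ctr [-3.4 13.3 71.1] terr [-0.2 -1.   0.8] w 0.0291
all 40 0.3 None x [-0.347  0.089  0.193] B 0.359 bottom at drum -104.4 +- 5.2 rms 0.117
all 40 0.3 0.2 x [-0.333  0.107] B 0.350 bottom at drum -107.9 +- 4.8 rms 0.119
all 40 None None x [-0.343  0.054  0.18   0.231] B 0.347 bottom at drum -98.9 +- 5.1 rms 0.106
all 40 None 0.2 x [-0.322  0.107  0.277] B 0.339 bottom at drum -108.5 +- 4.9 rms 0.117
grasp2+ 26 0.3 None x [-0.349  0.095  0.191] B 0.361 bottom at drum -105.2 +- 5.7 rms 0.097
grasp2+ 26 0.3 0.2 x [-0.324  0.118] B 0.345 bottom at drum -110.1 +- 6.5 rms 0.103
grasp2+ 26 None None x [-0.307  0.073  0.183  0.249] B 0.316 bottom at drum -103.4 +- 6.0 rms 0.091
grasp2+ 26 None 0.2 x [-0.326  0.118  0.302] B 0.347 bottom at drum -109.9 +- 6.6 rms 0.103
mark deg -71.7 1.2 12 r 0.0861
aim shift [-2.   1.5  0.1] turn [-8.8 -1.   0.7] t 23.3
```

>>> arm_command --pt "0 -3 0 -3.4 0 0" --pt "0 -3 0 -3.4 0 0" --pt "0 -3.2 0 -3.4 0 0" --pt "0 -3.2 0 -3.4 0 0"

```text
clock: 23.7
position: [0.6141, 0.0449, 0.2066]
tool_rot: [3.048, -0.015, -0.145]
force: [1.7, 2.2, -11.0]
grip_width: 0.0293
```

```bash
python3 m.py -1 -70.8
```

```text
23.7 d -1 tilt -5.3 pos -9.8 T0 0.814 k -3.40 T.2 0.134 F [  1.7   2.2 -11. ] ctr [-3.1  5.6 72.4] terr [-0.1 -0.9  0.2] w 0.0293
```

>>> arm_command --pt "0 -3.2 0.1 -3.2 0 0" --pt "0 -3.2 0.1 -3.2 0 0" --pt "0 -3.2 0.2 -3 0 0"

```text
clock: 24.0
position: [0.6159, 0.0564, 0.2037]
tool_rot: [2.875, -0.015, -0.145]
force: [-0.1, -0.1, -6.8]
grip_width: 0.0292
```

```bash
python3 m.py -1 -70.8
```

```text
24.0 d -1 tilt -15.3 pos -19.2 T0 0.731 k -1.69 T.2 0.393 F [-0.1 -0.1 -6.8] ctr [-3.1  5.  72.6] terr [-0.1 -0.9  0.1] w 0.0292
```

>>> arm_command --pt "0 -3 0.2 -2.6 0 0" --pt "0 -3 0.2 -2.6 0 0" --pt "0 -3 0.2 -2.6 0 0"

```text
clock: 24.3
position: [0.6173, 0.0661, 0.1996]
tool_rot: [2.728, -0.015, -0.144]
force: [-0.2, 0.5, -5.2]
grip_width: 0.0294
```

```bash
python3 m.py -1 -70.8
```

```text
24.3 d -1 tilt -23.7 pos -27.6 T0 0.424 k -2.55 T.2 -0.087 F [-0.2  0.5 -5.2] ctr [-3.1  5.  72.7] terr [-0.1 -0.9  0.1] w 0.0294
```

>>> arm_command --pt "0 -3 0.2 -2.4 0 0" --pt "0 -3 0.2 -2.4 0 0" --pt "0 -3 0.2 -2.4 0 0"

```text
clock: 24.6
position: [0.6186, 0.0745, 0.1946]
tool_rot: [2.591, -0.016, -0.144]
force: [-0.5, -2.2, -2.0]
grip_width: 0.029
```

```bash
python3 m.py -1 -70.8
```

```text
24.6 d -1 tilt -31.5 pos -35.4 T0 0.295 k 0.88 T.2 0.471 F [-0.5 -2.2 -2. ] ctr [-3.1  4.9 72.8] terr [-0.1 -0.9  0. ] w 0.0290
```

>>> arm_command --pt "0 0 0 0 0 0" --pt "0 0 0 0 0 0" --pt "0 0 -20 0 0 0" --pt "0 0 -20 0 0 0" --grip 60

```text
clock: 25.0
position: [0.6208, 0.0947, 0.227]
tool_rot: [2.587, -0.014, -0.144]
force: [-0.2, 0.5, 0.5]
grip_width: 0.0511
```

```bash
python3 -c "
from h import *
mark(C=C);aim(0,110)"
```

```text
Traceback (most recent call last):
  File "h.py", line 47, in mark
    P,u,v=pts(f,box&((H<8)|(H>172))&(S>120)&(V>60))
          ~~~^^^^^^^^^^^^^^^^^^^^^^^^^^^^^^^^^^^^^^
  File "h.py", line 10, in pts
    n=cv2.undistortPoints(np.stack([u,v],1).astype(float)[:,None],f['K'],np.array(f['D']))[:,0]
      ~~~~~~~~~~~~~~~~~~~^^^^^^^^^^^^^^^^^^^^^^^^^^^^^^^^^^^^^^^^^^^^^^^^^^^^^^^^^^^^^^^^^
cv2.error: OpenCV(4.12.0) /io/opencv/modules/calib3d/src/undistort.dispatch.cpp:347: error: (-215:Assertion failed) CV_IS_MAT(_src) && CV_IS_MAT(_dst) && (_src->rows == 1 || _src->cols == 1) && (_dst->rows == 1 || _dst->cols == 1) && _src->cols + _src->rows - 1 == _dst->rows + _dst->cols - 1 && (CV_MAT_TYPE(_src->type) == CV_32FC2 || CV_MAT_TYPE(_src->type) == CV_64FC2) && (CV_MAT_TYPE(_dst->type) == CV_32FC2 || CV_MAT_TYPE(_dst->type) == CV_64FC2) in function 'cvUndistortPointsInternal'
```

>>> arm_command --pt "0 18 1.2 8.4 0 0" --pt "0 18 1.2 8.4 0 0" --pt "0 18 1.2 8.4 0 0" --pt "0 18 1.2 8.4 0 0" --pt "0 18 1.2 8.4 0 0" --pt "0 18 1.2 8.4 0 0" --pt "0 18 1.2 8.4 0 0" --pt "0 18 1.2 8.4 0 0"

```text
clock: 25.85
position: [0.6074, -0.0281, 0.2358]
tool_rot: [-2.584, -0.034, -0.136]
force: [1.0, 0.8, -1.6]
grip_width: 0.0512
```

>>> arm_command --pt "0 0 0 0 0 0"

```text
clock: 25.95
position: [0.6065, -0.0375, 0.2328]
tool_rot: [-2.582, -0.031, -0.15]
force: [1.0, -0.8, 0.1]
grip_width: 0.0513
```

```bash
python3 -c "
from h import *
aim(32,108);aim(32,72)"
```

```text
aim shift [-6.8 -7.8 12. ] turn [-0.1 -1.6  0.9] t 25.95
aim shift [-7.8 -7.8 48. ] turn [-0.1 -1.6  0.9] t 25.95
```

>>> arm_command --pt "-5 -8 12 0 -1.6 0.9" --pt "0 0 0 0 0 0"

```text
clock: 26.15
position: [0.6033, -0.0262, 0.2262]
tool_rot: [-2.583, 0.003, -0.155]
force: [0.2, 0.3, 0.5]
grip_width: 0.0517
```

```bash
python3 -c "
from h import *
aim(32,72)"
```

```text
aim shift [-1.8 -2.2 36.9] turn [ 0.  -0.  -0.4] t 26.15
```

>>> arm_command --pt "0 -1.5 18 0 0 0" --pt "0 0 18 0 0 0" --pt "0 0 1 0 0 0"

```text
clock: 26.45
position: [0.6072, -0.0016, 0.1962]
tool_rot: [-2.588, 0.0, -0.149]
force: [0.2, 0.4, -0.2]
grip_width: 0.0513
```

>>> arm_command --pt "0 0 0 0 0 0" --pt "0 0 0 0 0 0" --pt "0 0 0 0 0 0" --pt "0 0 0 0 0 0" --grip 0

```text
clock: 26.85
position: [0.6073, -0.0001, 0.1973]
tool_rot: [-2.591, -0.001, -0.146]
force: [4.0, 5.4, -12.7]
grip_width: 0.0295
```

```bash
python3 m.py 0; python3 -c "
from h import *
f=grab('side','k_side'); cv2.imwrite('pics/k.png',cv2.resize(f['color'][140:260,190:310,::-1],(600,600),interpolation=cv2.INTER_CUBIC))"
```

```text
26.85 d 0 tilt 31.5 pos 28.0 T0 -0.330 k 1.64 T.2 -0.002 F [  4.    5.4 -12.7] ctr [-1.8  4.3 70.5] terr [-0.  -0.   0.2] w 0.0295
```

View pics/k.png

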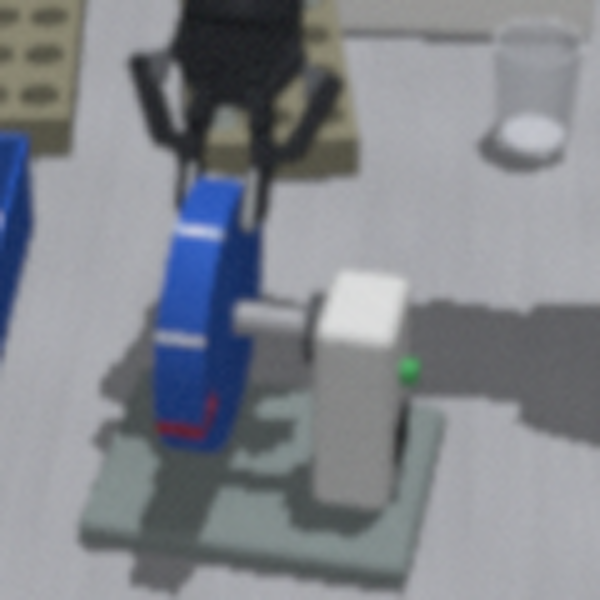

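The crop shows the fingers gripping the rim. White ticks sit at crop (200,230) and (180,340), and the mark, now dark red, is at (182,430).

```bash
cat >> h.py <<'E'
def at(f,px):
    for (u,v) in px:
        m=np.zeros((384,512),bool); m[v-1:v+1,u-2:u+3]=1
        P,_,_=pts(f,m); Y=np.array([-np.sin(YAW),np.cos(YAW),0]); q=P-C
        y=q@Y;z=q[:,2]; print((u,v),'deg',np.degrees(np.arctan2(-np.median(y),np.median(z))).round(1),'r',np.hypot(np.median(y),np.median(z)).round(4),'x',np.median(q@XA).round(4))
E
python3 -c "
from h import *
at(grab('side'),[(230,186),(226,208),(227,226)])"
```

```text
(230, 186) deg -15.7 r 0.0843 x -0.0009
(226, 208) deg -62.5 r 0.0852 x -0.0007
(227, 226) deg -105.9 r 0.0865 x -0.0037
```

>>> arm_command --pt "0 -2.6 0.2 -2 0 0" --pt "0 -2.6 0.2 -2 0 0" --pt "0 -2.6 0.3 -2 0 0"

```text
clock: 27.25
position: [0.6082, 0.0056, 0.2002]
tool_rot: [-2.698, 0.001, -0.149]
force: [3.7, 4.1, -12.3]
grip_width: 0.0298
```

```bash
python3 m.py -1 -134
```

```text
27.25 d -1 tilt 25.4 pos 22.8 T0 0.023 k 1.09 T.2 0.242 F [  3.7   4.1 -12.3] ctr [-1.8  3.2 70.6] terr [ 0.  0. -0.] w 0.0298
```

>>> arm_command --pt "0 -2.6 0.4 -2 0 0" --pt "0 -2.6 0.4 -2 0 0"

```text
clock: 27.45
position: [0.6089, 0.0104, 0.2021]
tool_rot: [-2.771, 0.0, -0.149]
force: [2.4, 2.3, -12.2]
grip_width: 0.0294
```

```bash
python3 m.py -1 -134
```

```text
27.45 d -1 tilt 21.2 pos 18.6 T0 -0.021 k 2.00 T.2 0.379 F [  2.4   2.3 -12.2] ctr [-1.8  3.3 70.7] terr [ 0.   0.  -0.1] w 0.0294
```

>>> arm_command --pt "0 -2.6 0.4 -2 0 0" --pt "0 -2.6 0.4 -2 0 0"

```text
clock: 27.65
position: [0.6096, 0.0153, 0.2036]
tool_rot: [-2.844, -0.0, -0.15]
force: [3.3, 1.5, -11.7]
grip_width: 0.0291
```

```bash
python3 m.py -1 -134
```

```text
27.65 d -1 tilt 17.1 pos 14.4 T0 0.044 k 1.52 T.2 0.348 F [  3.3   1.5 -11.7] ctr [-1.9  3.2 70.8] terr [-0.  -0.  -0.1] w 0.0291
```

>>> arm_command --pt "0 -2.6 0.4 -2 0 0" --pt "0 -2.6 0.4 -2 0 0"

```text
clock: 27.85
position: [0.6103, 0.0202, 0.2048]
tool_rot: [-2.917, -0.0, -0.15]
force: [2.4, 0.9, -12.2]
grip_width: 0.0295
```

```bash
python3 m.py -1 -134
```

```text
27.85 d -1 tilt 12.9 pos 10.3 T0 0.162 k 1.54 T.2 0.470 F [  2.4   0.9 -12.2] ctr [-1.9  3.2 70.9] terr [-0.  -0.  -0.1] w 0.0295
```

>>> arm_command --pt "0 -2.6 0.4 -2 0 0" --pt "0 -2.6 0.4 -2 0 0"

```text
clock: 28.05
position: [0.6111, 0.0253, 0.2056]
tool_rot: [-2.99, -0.001, -0.151]
force: [2.1, 1.2, -10.1]
grip_width: 0.0295
```

```bash
python3 m.py -1 -134
```

```text
28.05 d -1 tilt 8.7 pos 6.1 T0 0.253 k 0.08 T.2 0.268 F [  2.1   1.2 -10.1] ctr [-1.9  3.2 70.9] terr [-0.  -0.  -0.1] w 0.0295
```

>>> arm_command --pt "0 -2.6 0.4 -2 0 0" --pt "0 -2.6 0.4 -2 0 0"

```text
clock: 28.25
position: [0.6119, 0.0303, 0.206]
tool_rot: [-3.063, -0.001, -0.151]
force: [2.2, 1.1, -9.3]
grip_width: 0.0297
```

```bash
python3 m.py -1 -134
```

```text
28.25 d -1 tilt 4.5 pos 1.9 T0 0.240 k -0.70 T.2 0.100 F [ 2.2  1.1 -9.3] ctr [-1.9  3.2 71. ] terr [-0.  -0.1 -0.2] w 0.0297
```

>>> arm_command --pt "0 -2.6 0.4 -2 0 0" --pt "0 -2.6 0.4 -2 0 0"

```text
clock: 28.45
position: [0.6126, 0.0354, 0.2061]
tool_rot: [-3.135, -0.001, -0.152]
force: [1.2, -0.8, -9.8]
grip_width: 0.0293
```

```bash
python3 m.py -1 -134
```

```text
28.45 d -1 tilt 0.4 pos -2.2 T0 0.416 k 0.67 T.2 0.549 F [ 1.2 -0.8 -9.8] ctr [-1.9  3.1 71.1] terr [-0.  -0.1 -0.2] w 0.0293
```

>>> arm_command --pt "0 -2.6 0.4 -2 0 0" --pt "0 -2.6 0.4 -2 0 0"

```text
clock: 28.65
position: [0.6134, 0.0405, 0.2058]
tool_rot: [3.075, -0.002, -0.152]
force: [0.7, -0.2, -8.3]
grip_width: 0.0294
```

```bash
python3 m.py -1 -134
```

```text
28.65 d -1 tilt -3.8 pos -6.3 T0 0.446 k -0.51 T.2 0.343 F [ 0.7 -0.2 -8.3] ctr [-1.9  3.1 71.1] terr [-0.  -0.1 -0.2] w 0.0294
```

>>> arm_command --pt "0 -2.6 0.4 -2 0 0" --pt "0 -2.6 0.4 -2 0 0"

```text
clock: 28.85
position: [0.6141, 0.0454, 0.2051]
tool_rot: [3.002, -0.002, -0.153]
force: [1.1, -1.8, -7.6]
grip_width: 0.0294
```

```bash
python3 m.py -1 -134
```

```text
28.85 d -1 tilt -8.0 pos -10.4 T0 0.528 k 0.60 T.2 0.648 F [ 1.1 -1.8 -7.6] ctr [-1.9  3.  71.2] terr [-0.  -0.1 -0.3] w 0.0294
```

>>> arm_command --pt "0 -2.6 0.4 -2 0 0" --pt "0 -2.6 0.4 -2 0 0"

```text
clock: 29.05
position: [0.6149, 0.0504, 0.2041]
tool_rot: [2.93, -0.002, -0.153]
force: [-0.6, -0.7, -5.9]
grip_width: 0.0292
```

```bash
python3 m.py -1 -134
```

```text
29.05 d -1 tilt -12.1 pos -14.5 T0 0.461 k -0.48 T.2 0.365 F [-0.6 -0.7 -5.9] ctr [-1.9  2.9 71.3] terr [-0.  -0.1 -0.3] w 0.0292
```

>>> arm_command --pt "0 3.3 0.3 1.6 0 0" --pt "0 3.3 0.3 1.6 0 0" --pt "0 3.3 0.3 1.6 0 0"

```text
clock: 29.35
position: [0.6141, 0.0449, 0.2053]
tool_rot: [3.019, -0.003, -0.149]
force: [3.4, 5.1, -8.9]
grip_width: 0.0293
```

```bash
python3 m.py 1 -134
```

```text
29.35 d 1 tilt -7.0 pos -10.0 T0 1.210 k -6.55 T.2 -0.101 F [ 3.4  5.1 -8.9] ctr [-2.1  3.7 71.2] terr [-0.  -0.2 -0. ] w 0.0293
```

>>> arm_command --pt "0 3.3 0.3 1.6 0 0" --pt "0 3.3 0.3 1.6 0 0"

```text
clock: 29.55
position: [0.6133, 0.0398, 0.2059]
tool_rot: [3.083, -0.004, -0.149]
force: [3.2, 8.2, -9.4]
grip_width: 0.0294
```

```bash
python3 m.py 1 -134
```

```text
29.55 d 1 tilt -3.4 pos -5.8 T0 1.604 k -9.14 T.2 -0.224 F [ 3.2  8.2 -9.4] ctr [-2.2  3.  71.2] terr [-0.  -0.2 -0. ] w 0.0294
```

>>> arm_command --pt "0 3.3 0.3 1.6 0 0" --pt "0 3.3 0.3 1.6 0 0"

```text
clock: 29.75
position: [0.6125, 0.0348, 0.2062]
tool_rot: [-3.136, -0.005, -0.149]
force: [4.0, 9.3, -9.3]
grip_width: 0.0293
```

```bash
python3 m.py 1 -134
```

```text
29.75 d 1 tilt 0.3 pos -1.7 T0 1.403 k -9.69 T.2 -0.536 F [ 4.   9.3 -9.3] ctr [-2.2  2.5 71.2] terr [-0.  -0.3 -0. ] w 0.0293
```

>>> arm_command --pt "0 3.3 0.3 1.6 0 0" --pt "0 3.3 0.3 1.6 0 0"

```text
clock: 29.95
position: [0.6118, 0.0298, 0.2061]
tool_rot: [-3.072, -0.007, -0.15]
force: [4.3, 11.0, -11.1]
grip_width: 0.0293
```

```bash
python3 m.py 1 -134
```

```text
29.95 d 1 tilt 4.0 pos 2.3 T0 1.810 k -10.75 T.2 -0.340 F [  4.3  11.  -11.1] ctr [-2.4  2.1 71.2] terr [-0.1 -0.4 -0.1] w 0.0293
```

>>> arm_command --pt "0 3.3 0.3 1.6 0 0" --pt "0 3.3 0.3 1.6 0 0"

```text
clock: 30.15
position: [0.6111, 0.0254, 0.2057]
tool_rot: [-3.007, -0.008, -0.15]
force: [5.2, 10.2, -9.7]
grip_width: 0.0292
```

```bash
python3 m.py 1 -134
```

```text
30.15 d 1 tilt 7.7 pos 6.0 T0 1.828 k -9.44 T.2 -0.060 F [ 5.2 10.2 -9.7] ctr [-2.5  2.1 71.1] terr [-0.1 -0.5 -0.1] w 0.0292
```

>>> arm_command --pt "0 3.3 0.3 1.6 0 0" --pt "0 3.3 0.3 1.6 0 0"

```text
clock: 30.35
position: [0.6105, 0.0209, 0.2051]
tool_rot: [-2.943, -0.01, -0.15]
force: [5.8, 12.0, -9.8]
grip_width: 0.0295
```

```bash
python3 m.py 1 -134
```

```text
30.35 d 1 tilt 11.4 pos 9.7 T0 1.621 k -10.55 T.2 -0.489 F [ 5.8 12.  -9.8] ctr [-2.5  2.1 71. ] terr [-0.1 -0.6 -0.1] w 0.0295
```

>>> arm_command --pt "0 3.3 0.3 1.6 0 0" --pt "0 3.3 0.3 1.6 0 0"

```text
clock: 30.55
position: [0.6098, 0.0165, 0.2041]
tool_rot: [-2.879, -0.011, -0.151]
force: [7.3, 11.1, -9.2]
grip_width: 0.0291
```

```bash
python3 m.py 1 -134
```

```text
30.55 d 1 tilt 15.0 pos 13.3 T0 1.694 k -9.30 T.2 -0.165 F [ 7.3 11.1 -9.2] ctr [-2.6  2.1 70.9] terr [-0.1 -0.6 -0.1] w 0.0291
```

>>> arm_command --pt "0 3.3 0.3 1.6 0 0" --pt "0 3.3 0.3 1.6 0 0"

```text
clock: 30.75
position: [0.6091, 0.0123, 0.2029]
tool_rot: [-2.816, -0.012, -0.151]
force: [7.4, 11.9, -9.7]
grip_width: 0.0294
```

```bash
python3 m.py 1 -134
```

```text
30.75 d 1 tilt 18.7 pos 17.0 T0 1.569 k -9.03 T.2 -0.237 F [ 7.4 11.9 -9.7] ctr [-2.7  2.1 70.9] terr [-0.1 -0.7 -0.1] w 0.0294
```

>>> arm_command --pt "0 3.3 0.3 1.6 0 0" --pt "0 3.3 0.3 1.6 0 0"

```text
clock: 30.95
position: [0.6085, 0.0081, 0.2014]
tool_rot: [-2.752, -0.013, -0.152]
force: [6.3, 13.5, -9.2]
grip_width: 0.0293
```

```bash
python3 m.py 1 -134
cat > fit.py <<'E'
from h import *
L=np.array([json.loads(l) for l in open('log2.txt')])
L=L[L[:,0]!=0]; d,a,phi,T0,k,t=L.T
phi=phi.copy(); phi[t<16]-=7.8; q=np.radians(phi); one=np.ones_like(q)
def go(name,w,cols,y):
    Am=np.stack(cols,1)[w]; yy=y[w]; x=np.linalg.lstsq(Am,yy,rcond=None)[0]; e=yy-Am@x
    B=np.hypot(*x[:2]); q0=np.degrees(np.arctan2(x[0],-x[1])); J=np.array([-x[1],x[0]])/B**2; cov=np.linalg.inv(Am.T@Am)*e.var()
    print(name,w.sum(),'x',x.round(3),'B %.3f bottom %.1f +- %.1f rms %.3f'%(B,q0,np.degrees(np.sqrt(J@cov[:2,:2]@J)),e.std()))
cs=[np.cos(q),np.sin(q)]
for name,w in (('all',t>0),('grasp2+',t>18)):
    go(name+' d,fr free',w,cs+[-k,-d],T0)
    go(name+' d fr bias free',w,cs+[-k,-d,one],T0)
    go(name+' fr=.3 d free bias',w,cs+[-k,one],T0+.3*d)
    go(name+' fr=.3 d=.2 bias',w,cs+[one],T0+.3*d+.2*k)
E
python3 fit.py
```

```text
30.95 d 1 tilt 22.3 pos 20.6 T0 1.366 k -9.69 T.2 -0.571 F [ 6.3 13.5 -9.2] ctr [-2.8  2.1 70.9] terr [-0.1 -0.8 -0.1] w 0.0293
all d,fr free 63 x [-0.327  0.045  0.174  0.218] B 0.331 bottom -97.9 +- 5.3 rms 0.128
all d fr bias free 63 x [-0.299 -0.051  0.176  0.225 -0.087] B 0.303 bottom -80.3 +- 12.6 rms 0.125
all fr=.3 d free bias 63 x [-0.276 -0.03   0.19  -0.117] B 0.278 bottom -83.8 +- 14.6 rms 0.134
all fr=.3 d=.2 bias 63 x [-0.252 -0.003 -0.118] B 0.252 bottom -89.3 +- 16.2 rms 0.139
grasp2+ d,fr free 49 x [-0.29   0.054  0.177  0.233] B 0.295 bottom -100.6 +- 6.6 rms 0.127
grasp2+ d fr bias free 49 x [-0.306 -0.024  0.178  0.236 -0.074] B 0.307 bottom -85.5 +- 32.1 rms 0.126
grasp2+ fr=.3 d free bias 49 x [-0.308 -0.054  0.189 -0.145] B 0.313 bottom -80.1 +- 31.7 rms 0.131
grasp2+ fr=.3 d=.2 bias 49 x [-0.265  0.03  -0.094] B 0.266 bottom -96.4 +- 41.3 rms 0.140
```

Each torque reading is noisy because the sensor sits on a long lever. I'll regrasp lightly and sweep with the tool held upright, so the pads pivot and only the tangential force at the 72 mm lever counts.

>>> arm_command --pt "0 0 0 0 0 0" --pt "0 0 0 0 0 0" --pt "0 0 -20 0 0 0" --pt "0 0 -18 0 0 0" --grip 60

```text
clock: 31.35
position: [0.605, -0.0094, 0.237]
tool_rot: [-2.752, -0.013, -0.156]
force: [-0.1, -0.4, -0.9]
grip_width: 0.0511
```

```bash
cat >> h.py <<'E'
YA=np.array([-np.sin(YAW),np.cos(YAW),0])
def aimv(phi,r=72,x=2):
    s=bot.observe(); R=Ro.from_euler('xyz',s['tool_rot']); Rt=Ro.from_euler('xyz',[np.pi,0,YAW]); f=np.radians(phi)
    tgt=C+x/1000*XA+r/1000*(-np.sin(f)*YA+np.cos(f)*np.array([0,0,1]))
    print('aimv shift',(R.inv().apply(tgt-s['position'])*1000).round(1),'vert-frame',(Rt.inv().apply(tgt-s['position'])*1000).round(1),'turn',np.degrees((R.inv()*Rt).as_rotvec()).round(1),'t',s['clock'])
def mv(d,off):
    s=bot.observe(); p=np.array(s['position'])-C; F=np.array(s['force']); M=np.array(s['moment'])
    R=Ro.from_euler('xyz',s['tool_rot']); a=np.degrees((R*Ro.from_euler('xyz',[np.pi,0,YAW]).inv()).as_rotvec())@XA
    y,z=p@YA,p[2]; phi=np.degrees(np.arctan2(-y,z)); T=np.cross(p,F)@XA; k=np.cross(-R.as_matrix()[:,2],F)@XA
    print(round(s['clock'],2),'d',d,'phi %.1f th %.1f tilt %.1f r %.1f Tf %.3f Mg %.3f'%(phi,phi+off,a,np.hypot(y,z)*1000,T,M@XA+.97*np.sin(np.radians(a))+.18*k),'F',F.round(1))
    open('log3.txt','a').write(json.dumps([d,phi+off,a,T,k,s['clock'],*p,*F,*M])+'\n')
E
echo "from h import *
import sys
mv(int(sys.argv[1]),float(sys.argv[2]))" > v.py
python3 -c "
from h import *
at(grab('side','l_side'),[(230,186)]);aimv(-19,105)"
```

```text
(230, 186) deg -17.0 r 0.085 x -0.001
aimv shift [ -0.6 -70.2  34.4] vert-frame [  0.2 -78.    5.2] turn [-22.3  -1.   -0.3] t 31.4
```

>>> arm_command --pt "0 -26 10 -7.4 -0.4 0" --pt "0 -26 6 -7.4 -0.3 0" --pt "0 -26 2 -7.4 -0.3 0" --pt "0 0 0 0 0 0"

```text
clock: 31.8
position: [0.6183, 0.0562, 0.2443]
tool_rot: [-3.1, -0.002, -0.161]
force: [-0.8, 0.8, 0.3]
grip_width: 0.0515
```

```bash
python3 -c "
from h import *
aimv(-19,72)"
```

```text
aimv shift [-2.4  2.4 41.1] vert-frame [-2.4  0.6 41.2] turn [-2.4 -0.2 -0.7] t 31.8
```

>>> arm_command --pt "-1 1 21 -2.4 0 -0.7" --pt "-1 0 19 0 0 0" --pt "0 0 0 0 0 0"

```text
clock: 32.1
position: [0.6171, 0.0595, 0.2052]
tool_rot: [3.14, -0.008, -0.143]
force: [0.4, 0.4, -0.5]
grip_width: 0.0512
```

>>> arm_command --pt "0 0 0 0 0 0" --pt "0 0 0 0 0 0" --pt "0 0 0 0 0 0" --pt "0 0 0 0 0 0" --grip 0 --grip_force 20

```text
clock: 32.5
position: [0.6162, 0.059, 0.2068]
tool_rot: [3.141, -0.006, -0.145]
force: [2.9, 3.4, -12.9]
grip_width: 0.0298
```

```bash
python3 v.py 0 -94; python3 -c "
from h import *
f=grab('side','m_side');cv2.imwrite('pics/m.png',cv2.resize(f['color'][140:260,190:310,::-1],(600,600),interpolation=cv2.INTER_CUBIC))"
```

```text
32.5 d 0 phi -20.3 th -114.3 tilt -0.0 r 76.5 Tf -0.618 Mg 0.248 F [  2.9   3.4 -12.9]
```

View pics/m.png

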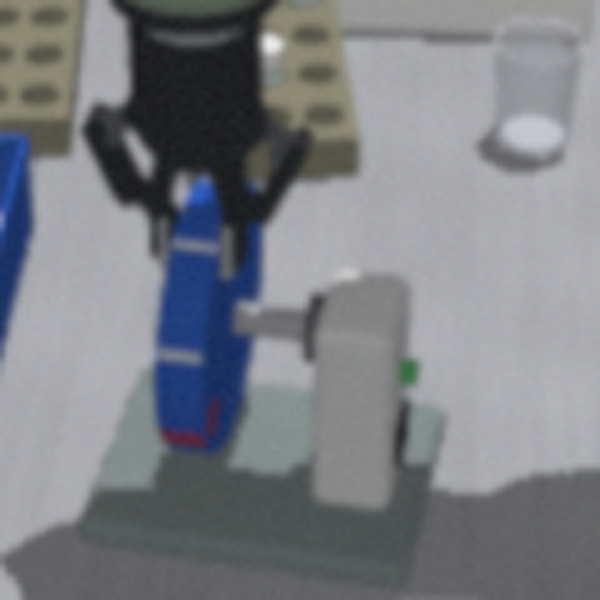

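The fingers grip the rim on its +y side, with ticks at crop (197,245) and (180,356). I'll measure those and run the upright sweep.

```bash
python3 -c "
from h import *
at(grab('side'),[(229,189),(226,211)])"
```

```text
(229, 189) deg -24.2 r 0.0857 x -0.0011
(226, 211) deg -68.6 r 0.0862 x -0.0017
```

>>> arm_command --pt "0 2.6 -0.8 0 0 0" --pt "0 2.6 -0.8 0 0 0" --pt "0 2.6 -0.7 0 0 0"

```text
clock: 32.9
position: [0.6151, 0.0519, 0.2093]
tool_rot: [-3.14, -0.006, -0.144]
force: [1.9, 6.1, -11.9]
grip_width: 0.0297
```

```bash
python3 v.py 1 -94
```

```text
32.9 d 1 phi -14.6 th -108.6 tilt 0.1 r 76.8 Tf -0.703 Mg 0.203 F [  1.9   6.1 -11.9]
```

>>> arm_command --pt "0 2.7 -0.5 0 0 0" --pt "0 2.7 -0.5 0 0 0"

```text
clock: 33.1
position: [0.6144, 0.0468, 0.2107]
tool_rot: [-3.139, -0.006, -0.144]
force: [1.3, 6.2, -11.3]
grip_width: 0.0295
```

```bash
python3 v.py 1 -94
```

```text
33.1 d 1 phi -10.7 th -104.7 tilt 0.2 r 77.1 Tf -0.637 Mg 0.275 F [  1.3   6.2 -11.3]
```

>>> arm_command --pt "0 2.7 -0.3 0 0 0" --pt "0 2.7 -0.2 0 0 0"

```text
clock: 33.3
position: [0.6137, 0.0421, 0.2117]
tool_rot: [-3.137, -0.007, -0.143]
force: [1.5, 5.7, -9.6]
grip_width: 0.0295
```

```bash
python3 v.py 1 -94
```

```text
33.3 d 1 phi -7.1 th -101.1 tilt 0.2 r 77.3 Tf -0.541 Mg 0.544 F [ 1.5  5.7 -9.6]
```

>>> arm_command --pt "0 2.7 -0.1 0 0 0" --pt "0 2.7 0 0 0 0"

```text
clock: 33.5
position: [0.613, 0.0377, 0.2124]
tool_rot: [-3.135, -0.007, -0.143]
force: [2.6, 7.6, -10.6]
grip_width: 0.0292
```

```bash
python3 v.py 1 -94
```

```text
33.5 d 1 phi -3.7 th -97.7 tilt 0.4 r 77.6 Tf -0.668 Mg 0.501 F [  2.6   7.6 -10.6]
```

>>> arm_command --pt "0 2.7 0.1 0 0 0" --pt "0 2.7 0.2 0 0 0"

```text
clock: 33.7
position: [0.6124, 0.0336, 0.2128]
tool_rot: [-3.133, -0.008, -0.142]
force: [0.8, 7.5, -7.2]
grip_width: 0.0298
```

```bash
python3 v.py 1 -94
```

```text
33.7 d 1 phi -0.7 th -94.7 tilt 0.5 r 77.8 Tf -0.590 Mg 0.429 F [ 0.8  7.5 -7.2]
```

>>> arm_command --pt "0 3 0.3 0 0 0" --pt "0 3 0.4 0 0 0"

```text
clock: 33.9
position: [0.6117, 0.0292, 0.2129]
tool_rot: [-3.13, -0.009, -0.141]
force: [0.7, 9.0, -7.2]
grip_width: 0.0295
```

```bash
python3 v.py 1 -94
```

```text
33.9 d 1 phi 2.6 th -91.4 tilt 0.7 r 78.0 Tf -0.680 Mg 0.481 F [ 0.7  9.  -7.2]
```

>>> arm_command --pt "0 3 0.5 0 0 0" --pt "0 3 0.6 0 0 0"

```text
clock: 34.1
position: [0.6111, 0.0252, 0.2128]
tool_rot: [-3.127, -0.01, -0.14]
force: [0.6, 9.7, -5.9]
grip_width: 0.0296
```

```bash
python3 v.py 1 -94
```

```text
34.1 d 1 phi 5.6 th -88.4 tilt 0.9 r 78.2 Tf -0.711 Mg 0.510 F [ 0.6  9.7 -5.9]
```

>>> arm_command --pt "0 3 0.8 0 0 0" --pt "0 3 0.8 0 0 0"

```text
clock: 34.3
position: [0.6105, 0.0212, 0.2124]
tool_rot: [-3.123, -0.011, -0.138]
force: [0.7, 9.9, -5.2]
grip_width: 0.0298
```

```bash
python3 v.py 1 -94
```

```text
34.3 d 1 phi 8.5 th -85.5 tilt 1.0 r 78.3 Tf -0.706 Mg 0.309 F [ 0.7  9.9 -5.2]
```

>>> arm_command --pt "0 3 0.9 0 0 0" --pt "0 3 1 0 0 0"

```text
clock: 34.5
position: [0.61, 0.0175, 0.2119]
tool_rot: [-3.12, -0.012, -0.137]
force: [-1.5, 10.1, -2.7]
grip_width: 0.0297
```

```bash
python3 v.py 1 -94
```

```text
34.5 d 1 phi 11.3 th -82.7 tilt 1.2 r 78.4 Tf -0.711 Mg 0.711 F [-1.5 10.1 -2.7]
```

>>> arm_command --pt "0 3 1.1 0 0 0" --pt "0 3 1.2 0 0 0"

```text
clock: 34.7
position: [0.6094, 0.0138, 0.2112]
tool_rot: [-3.117, -0.013, -0.136]
force: [-1.3, 9.6, -0.6]
grip_width: 0.0301
```

```bash
python3 v.py 1 -94
```

```text
34.7 d 1 phi 14.1 th -79.9 tilt 1.4 r 78.5 Tf -0.700 Mg 0.360 F [-1.3  9.6 -0.6]
```

>>> arm_command --pt "0 3 1.3 0 0 0" --pt "0 3 1.4 0 0 0"

```text
clock: 34.9
position: [0.6089, 0.0102, 0.2103]
tool_rot: [-3.113, -0.015, -0.135]
force: [-2.5, 10.3, 1.4]
grip_width: 0.0297
```

```bash
python3 v.py 1 -94
```

```text
34.9 d 1 phi 16.8 th -77.2 tilt 1.6 r 78.6 Tf -0.772 Mg 0.493 F [-2.5 10.3  1.4]
```

>>> arm_command --pt "0 2.9 1.5 0 0 0" --pt "0 2.9 1.6 0 0 0"

```text
clock: 35.1
position: [0.6084, 0.0066, 0.2091]
tool_rot: [-3.11, -0.016, -0.134]
force: [-3.4, 8.9, 2.7]
grip_width: 0.03
```

```bash
python3 v.py 1 -94
```

```text
35.1 d 1 phi 19.6 th -74.4 tilt 1.8 r 78.7 Tf -0.690 Mg 0.466 F [-3.4  8.9  2.7]
```

>>> arm_command --pt "0 -2.5 -1.4 0 0 0" --pt "0 -2.5 -1.3 0 0 0" --pt "0 -2.5 -1.2 0 0 0"

```text
clock: 35.4
position: [0.609, 0.0121, 0.2124]
tool_rot: [-3.111, -0.016, -0.135]
force: [6.0, 0.2, -18.3]
grip_width: 0.0295
```

```bash
python3 v.py -1 -94
```

```text
35.4 d -1 phi 15.1 th -78.9 tilt 1.8 r 80.1 Tf 0.295 Mg -0.167 F [  6.    0.2 -18.3]
```

>>> arm_command --pt "0 -2.7 -1.1 0 0 0" --pt "0 -2.7 -1 0 0 0"

```text
clock: 35.6
position: [0.6095, 0.0153, 0.2138]
tool_rot: [-3.113, -0.015, -0.137]
force: [4.9, -1.1, -16.9]
grip_width: 0.0297
```

```bash
python3 v.py -1 -94
```

```text
35.6 d -1 phi 12.6 th -81.4 tilt 1.6 r 80.7 Tf 0.325 Mg -0.102 F [  4.9  -1.1 -16.9]
```

>>> arm_command --pt "0 -2.8 -0.9 0 0 0" --pt "0 -2.8 -0.8 0 0 0"

```text
clock: 35.8
position: [0.61, 0.0187, 0.2151]
tool_rot: [-3.116, -0.014, -0.138]
force: [3.4, -1.4, -15.6]
grip_width: 0.0297
```

```bash
python3 v.py -1 -94
```

```text
35.8 d -1 phi 10.0 th -84.0 tilt 1.5 r 81.4 Tf 0.295 Mg -0.263 F [  3.4  -1.4 -15.6]
```

>>> arm_command --pt "0 -2.8 -0.7 0 0 0" --pt "0 -2.8 -0.6 0 0 0"

```text
clock: 36.0
position: [0.6107, 0.0233, 0.2165]
tool_rot: [-3.117, -0.014, -0.14]
force: [4.1, -1.8, -14.3]
grip_width: 0.0295
```

```bash
python3 v.py -1 -94
```

```text
36.0 d -1 phi 6.7 th -87.3 tilt 1.4 r 82.1 Tf 0.230 Mg -0.446 F [  4.1  -1.8 -14.3]
```

>>> arm_command --pt "0 -3 1.5 0 0 0" --pt "0 -3 1.5 0 0 0"

```text
clock: 36.2
position: [0.6117, 0.0288, 0.2164]
tool_rot: [-3.118, -0.015, -0.14]
force: [-7.5, -3.9, 10.1]
grip_width: 0.0298
```

```bash
python3 v.py -1 -94
```

```text
36.2 d -1 phi 2.8 th -91.2 tilt 1.3 r 81.5 Tf 0.367 Mg -0.359 F [-7.5 -3.9 10.1]
```

>>> arm_command --pt "0 -3 1.5 0 0 0" --pt "0 -3 1.5 0 0 0"

```text
clock: 36.4
position: [0.6125, 0.0347, 0.2163]
tool_rot: [-3.12, -0.017, -0.141]
force: [-4.9, -5.1, 6.2]
grip_width: 0.0293
```

```bash
python3 v.py -1 -94
```

```text
36.4 d -1 phi -1.4 th -95.4 tilt 1.3 r 81.3 Tf 0.479 Mg -0.447 F [-4.9 -5.1  6.2]
```

>>> arm_command --pt "0 -3 1.5 0 0 0" --pt "0 -3 1.5 0 0 0"

```text
clock: 36.6
position: [0.6134, 0.0405, 0.2159]
tool_rot: [-3.121, -0.018, -0.141]
force: [-4.7, -5.2, 3.9]
grip_width: 0.0296
```

```bash
python3 v.py -1 -94
```

```text
36.6 d -1 phi -5.6 th -99.6 tilt 1.2 r 81.3 Tf 0.505 Mg -0.328 F [-4.7 -5.2  3.9]
```

>>> arm_command --pt "0 -3 1.5 0 0 0" --pt "0 -3 1.5 0 0 0"

```text
clock: 36.8
position: [0.6142, 0.0462, 0.2152]
tool_rot: [-3.122, -0.019, -0.142]
force: [-3.6, -5.6, 1.6]
grip_width: 0.0296
```

```bash
python3 v.py -1 -94
```

```text
36.8 d -1 phi -9.6 th -103.6 tilt 1.1 r 81.4 Tf 0.508 Mg -0.427 F [-3.6 -5.6  1.6]
```

>>> arm_command --pt "0 -3 1.7 0 0 0" --pt "0 -3 1.7 0 0 0"

```text
clock: 37.0
position: [0.6151, 0.0519, 0.2141]
tool_rot: [-3.124, -0.02, -0.142]
force: [-4.2, -5.8, 3.3]
grip_width: 0.0294
```

```bash
python3 v.py -1 -94
```

```text
37.0 d -1 phi -13.8 th -107.8 tilt 1.0 r 81.5 Tf 0.569 Mg -0.566 F [-4.2 -5.8  3.3]
```

>>> arm_command --pt "0 -3 1.8 0 0 0" --pt "0 -3 1.8 0 0 0"

```text
clock: 37.2
position: [0.6159, 0.0575, 0.2127]
tool_rot: [-3.125, -0.021, -0.143]
force: [-4.1, -6.3, 0.9]
grip_width: 0.0297
```

```bash
python3 v.py -1 -94; python3 -c "
from h import *
f=grab('side','n_side');cv2.imwrite('pics/n.png',cv2.resize(f['color'][140:260,190:310,::-1],(600,600),interpolation=cv2.INTER_CUBIC))"
```

```text
37.2 d -1 phi -17.9 th -111.9 tilt 0.9 r 81.6 Tf 0.554 Mg -0.221 F [-4.1 -6.3  0.9]
```

View pics/n.png

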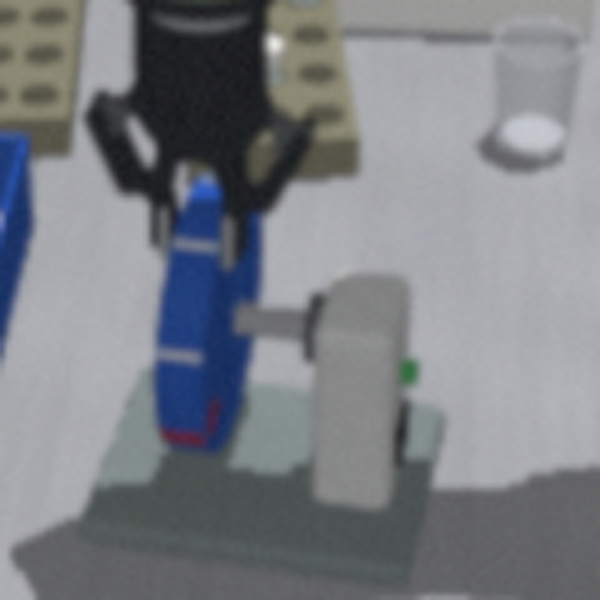

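The drum reads the same as before by its ticks, about -114°, so the angle tracking holds. I'll now fit all the readings jointly, with the stated friction and weight ranges as soft priors.

```bash
cat > fit2.py <<'E'
from h import *
from scipy.optimize import least_squares
L=np.array([json.loads(l) for l in open('log2.txt')]); L=L[L[:,0]!=0]; d,a,ph,T0,k,t=L.T
th=np.where(t<16,ph-7.8,ph)
V=np.array([json.loads(l) for l in open('log3.txt')]); V=V[V[:,0]!=0]; dv,tv,Tv,tt=V[:,0],V[:,1],V[:,3],V[:,5]
def res(p,w,use3=True,pri=True):
    q0,B,fr,D,b,pv=p; s=lambda x:-B*np.sin(np.radians(x-q0))
    r=[((T0+D*k-(s(th)-fr*d+b))/np.hypot(.13,.02*k))[w]]
    if use3: r.append((Tv-(s(tv)-(fr+pv)*dv))/.08)
    if pri: r.append(np.array([(B-.235)/.02,(fr-.3)/.03,b/.03,(D-.18)/.03]))
    return np.concatenate(r)
for nm,w,u in (('all',t>0,True),('no log3',t>0,False),('neg+log3',(d<0),True),('small k',np.abs(k)<4,False),('small k+log3',np.abs(k)<4,True),('late',t>18,True),('only3',t>99,True)):
    r=least_squares(res,[-100,.235,.3,.18,0,.1],args=(w,u)); c=np.linalg.pinv(r.jac.T@r.jac)
    print(nm,r.x.round(3),'sd',np.sqrt(c[0,0]).round(1),'cost/n',round(2*r.cost/len(r.fun),2))
E
python3 fit2.py
```

```text
all [-116.033    0.27     0.274    0.192   -0.       0.265] sd 3.7 cost/n 0.87
no log3 [-9.706e+01  2.560e-01  2.600e-01  1.860e-01 -3.900e-02  1.000e-01] sd 9.2 cost/n 0.81
neg+log3 [-1.17307e+02  2.68000e-01  2.90000e-01  1.99000e-01 -1.00000e-02
  2.49000e-01] sd 3.9 cost/n 1.01
small k [-9.7165e+01  2.5400e-01  2.6000e-01  1.9300e-01 -3.6000e-02  1.0000e-01] sd 9.3 cost/n 0.93
small k+log3 [-1.16312e+02  2.69000e-01  2.75000e-01  2.01000e-01  3.00000e-03
  2.64000e-01] sd 3.8 cost/n 0.96
late [-1.20555e+02  2.53000e-01  2.82000e-01  1.89000e-01  2.50000e-02
  2.57000e-01] sd 4.5 cost/n 0.73
only3 [-124.707    0.244    0.3      0.18     0.       0.238] sd 5.6 cost/n 0.59
```

The two kinds of sweep disagree, giving -97±9 and about -122±6. I need data well beyond the bottom, so I'll regrasp on the other side.

>>> arm_command --pt "0 0 0 0 0 0" --pt "0 0 0 0 0 0" --pt "0 0 -22 0 0 0" --pt "0 26 -8 0 0 0" --pt "0 28 0 0 0 0" --grip 60

```text
clock: 37.75
position: [0.6094, 0.0099, 0.2461]
tool_rot: [-3.12, -0.027, -0.134]
force: [0.2, -0.3, -0.3]
grip_width: 0.0513
```

```bash
python3 -c "
from h import *
aimv(30,72);aimv(30,100)
at(grab('side'),[(229,189),(226,211)])"
```

```text
aimv shift [-2.  14.  48.4] vert-frame [-0.4 13.  48.7] turn [-1.3 -1.6  0.8] t 37.75
aimv shift [-1.5 27.5 23.8] vert-frame [-0.4 27.  24.5] turn [-1.3 -1.6  0.8] t 37.75
(229, 189) deg -24.5 r 0.085 x -0.0004
(226, 211) deg -68.0 r 0.0876 x -0.0026
```

>>> arm_command --pt "-1 12 10 -1.3 -1.6 0.8" --pt "0 2 20 0 0 0" --pt "0 0 16 0 0 0" --pt "0 0 2 0 0 0"

```text
clock: 38.2
position: [0.6072, -0.0112, 0.1967]
tool_rot: [3.136, 0.001, -0.156]
force: [-0.0, 0.1, 0.5]
grip_width: 0.0512
```

>>> arm_command --pt "0 0 0 0 0 0" --pt "0 0 0 0 0 0" --pt "0 0 0 0 0 0" --pt "0 0 0 0 0 0" --grip 0

```text
clock: 38.6
position: [0.6057, -0.0104, 0.1969]
tool_rot: [3.134, 0.007, -0.155]
force: [2.0, -0.4, -10.1]
grip_width: 0.03
```

```bash
python3 v.py 0 -144; python3 -c "
from h import *
at(grab('side'),[(229,189),(226,211)])"
```

```text
38.6 d 0 phi 35.2 th -108.8 tilt -0.5 r 75.7 Tf 0.448 Mg -0.037 F [  2.   -0.4 -10.1]
(229, 189) deg -23.6 r 0.0844 x -0.0
(226, 211) deg -68.7 r 0.0871 x -0.0017
```

>>> arm_command --pt "0 -2.6 -0.8 0 0 0" --pt "0 -2.6 -0.8 0 0 0" --pt "0 -2.6 -0.7 0 0 0"

```text
clock: 38.95
position: [0.6066, -0.0053, 0.1999]
tool_rot: [3.129, 0.007, -0.157]
force: [-2.0, -5.5, -2.2]
grip_width: 0.0292
```

```bash
python3 v.py -1 -149
```

```text
38.95 d -1 phi 30.7 th -118.3 tilt -0.7 r 75.4 Tf 0.454 Mg -0.437 F [-2.  -5.5 -2.2]
```

>>> arm_command --pt "0 -2.8 -0.4 0 0 0" --pt "0 -2.8 -0.4 0 0 0"

```text
clock: 39.15
position: [0.607, -0.0019, 0.2015]
tool_rot: [3.126, 0.008, -0.159]
force: [-3.3, -6.9, 0.2]
grip_width: 0.0296
```

```bash
python3 v.py -1 -149
```

```text
39.15 d -1 phi 27.8 th -121.2 tilt -0.9 r 75.2 Tf 0.481 Mg -0.199 F [-3.3 -6.9  0.2]
```

>>> arm_command --pt "0 -3 -0.1 0 0 0" --pt "0 -3 -0.1 0 0 0"

```text
clock: 39.35
position: [0.6075, 0.0012, 0.2028]
tool_rot: [3.121, 0.008, -0.161]
force: [-4.8, -9.2, 3.0]
grip_width: 0.0297
```

```bash
python3 v.py -1 -149
```

```text
39.35 d -1 phi 25.2 th -123.8 tilt -1.2 r 74.9 Tf 0.570 Mg -0.454 F [-4.8 -9.2  3. ]
```

>>> arm_command --pt "0 -3 0.2 0 0 0" --pt "0 -3 0.2 0 0 0"

```text
clock: 39.55
position: [0.608, 0.004, 0.2038]
tool_rot: [3.116, 0.008, -0.163]
force: [-7.2, -10.6, 6.4]
grip_width: 0.0298
```

```bash
python3 v.py -1 -149
```

```text
39.55 d -1 phi 22.9 th -126.1 tilt -1.5 r 74.6 Tf 0.607 Mg -0.292 F [ -7.2 -10.6   6.4]
```

>>> arm_command --pt "0 -3 0.5 0 0 0" --pt "0 -3 0.6 0 0 0"

```text
clock: 39.75
position: [0.6083, 0.0063, 0.2044]
tool_rot: [3.11, 0.008, -0.166]
force: [-10.2, -12.1, 11.5]
grip_width: 0.0297
```

```bash
python3 v.py -1 -149
```

```text
39.75 d -1 phi 21.0 th -128.0 tilt -1.8 r 74.4 Tf 0.629 Mg -0.680 F [-10.2 -12.1  11.5]
```

>>> arm_command --pt "0 -3 0.8 0 0 0" --pt "0 -3 0.9 0 0 0"

```text
clock: 39.95
position: [0.6086, 0.0081, 0.2049]
tool_rot: [3.104, 0.008, -0.169]
force: [-10.1, -12.5, 15.9]
grip_width: 0.0295
```

```bash
python3 v.py -1 -149
```

```text
39.95 d -1 phi 19.6 th -129.4 tilt -2.2 r 74.2 Tf 0.574 Mg -0.639 F [-10.1 -12.5  15.9]
```

>>> arm_command --pt "0 -3 1 0 0 0" --pt "0 -3 1.1 0 0 0"

```text
clock: 40.15
position: [0.6088, 0.0096, 0.2052]
tool_rot: [3.097, 0.008, -0.172]
force: [-13.1, -12.7, 17.3]
grip_width: 0.0295
```

```bash
python3 v.py -1 -149
```

```text
40.15 d -1 phi 18.4 th -130.6 tilt -2.6 r 74.0 Tf 0.615 Mg -0.866 F [-13.1 -12.7  17.3]
```

>>> arm_command --pt "0 -3 1.2 0 0 0" --pt "0 -3 1.3 0 0 0"

```text
clock: 40.35
position: [0.609, 0.0106, 0.2055]
tool_rot: [3.089, 0.008, -0.175]
force: [-13.9, -14.9, 21.3]
grip_width: 0.0292
```

```bash
python3 v.py -1 -149
```

```text
40.35 d -1 phi 17.6 th -131.4 tilt -3.0 r 74.0 Tf 0.711 Mg -0.630 F [-13.9 -14.9  21.3]
```

>>> arm_command --pt "0 -3 1.5 0 0 0" --pt "0 -3 1.6 0 0 0"

```text
clock: 40.55
position: [0.6091, 0.0112, 0.2057]
tool_rot: [3.081, 0.007, -0.179]
force: [-15.6, -14.9, 25.4]
grip_width: 0.0299
```

```bash
python3 v.py -1 -149
```

```text
40.55 d -1 phi 17.1 th -131.9 tilt -3.5 r 73.9 Tf 0.653 Mg -0.655 F [-15.6 -14.9  25.4]
```

>>> arm_command --pt "0 -3 1.7 0 0 0" --pt "0 -3 1.8 0 0 0"

```text
clock: 40.75
position: [0.6093, 0.0118, 0.2059]
tool_rot: [3.073, 0.006, -0.182]
force: [-16.2, -15.0, 27.5]
grip_width: 0.03
```

```bash
python3 v.py -1 -149
```

```text
40.75 d -1 phi 16.6 th -132.4 tilt -3.9 r 74.0 Tf 0.640 Mg -0.598 F [-16.2 -15.   27.5]
```

>>> arm_command --pt "0 -2.9 2 0 0 0" --pt "0 -2.9 2.1 0 0 0"

```text
clock: 40.95
position: [0.6093, 0.0123, 0.2059]
tool_rot: [3.065, 0.005, -0.185]
force: [-18.5, -14.5, 33.2]
grip_width: 0.0296
```

```bash
python3 v.py -1 -149
```

```text
40.95 d -1 phi 16.3 th -132.7 tilt -4.4 r 73.9 Tf 0.525 Mg -0.527 F [-18.5 -14.5  33.2]
```

>>> arm_command --pt "0 -2.8 2.2 0 0 0" --pt "0 -2.8 2.3 0 0 0"

```text
clock: 41.15
position: [0.6094, 0.0128, 0.2061]
tool_rot: [3.057, 0.004, -0.188]
force: [-19.8, -12.6, 35.0]
grip_width: 0.0296
```

```bash
python3 v.py -1 -149
```

```text
41.15 d -1 phi 15.8 th -133.2 tilt -4.8 r 73.9 Tf 0.391 Mg -0.637 F [-19.8 -12.6  35. ]
```

>>> arm_command --pt "0 -2 -1.5 -1 0 0" --pt "0 -2.4 -0.9 -2 0 0" --pt "0 -2.4 -0.8 -2 0 0" --grip_force 40

```text
clock: 41.45
position: [0.6101, 0.0186, 0.2084]
tool_rot: [2.966, 0.005, -0.189]
force: [-2.3, -0.9, -10.3]
grip_width: 0.0297
```

```bash
python3 m.py -1 -149; python3 v.py 0 -149
```

```text
41.45 d -1 tilt -10.0 pos 11.0 T0 0.597 k -0.57 T.2 0.482 F [ -2.3  -0.9 -10.3] ctr [ -2.1 -26.8  69.8] terr [ 0.1  0.5 -2.3] w 0.0297
41.45 d 0 phi 11.0 th -138.0 tilt -10.0 r 74.8 Tf 0.237 Mg 0.256 F [ -2.3  -0.9 -10.3]
```

>>> arm_command --pt "0 -2.4 -0.7 -2 0 0" --pt "0 -2.4 -0.7 -2 0 0"

```text
clock: 41.65
position: [0.6109, 0.024, 0.2093]
tool_rot: [2.892, 0.005, -0.188]
force: [-2.0, -2.4, -6.0]
grip_width: 0.0292
```

```bash
python3 m.py -1 -149
```

```text
41.65 d -1 tilt -14.3 pos 6.8 T0 0.130 k 1.07 T.2 0.343 F [-2.  -2.4 -6. ] ctr [ -1.9 -26.9  69.8] terr [ 0.1  0.5 -2.2] w 0.0292
```

>>> arm_command --pt "0 -2.4 -0.7 -2 0 0" --pt "0 -2.4 -0.7 -2 0 0"

```text
clock: 41.85
position: [0.6118, 0.0293, 0.2098]
tool_rot: [2.816, 0.005, -0.188]
force: [-4.7, -2.6, -4.7]
grip_width: 0.0296
```

```bash
python3 m.py -1 -149
```

```text
41.85 d -1 tilt -18.7 pos 2.6 T0 0.038 k 1.56 T.2 0.350 F [-4.7 -2.6 -4.7] ctr [ -1.7 -27.2  69.8] terr [ 0.1  0.6 -2.2] w 0.0296
```

>>> arm_command --pt "0 -2.4 -0.7 -2 0 0" --pt "0 -2.4 -0.7 -2 0 0"

```text
clock: 42.05
position: [0.6126, 0.0348, 0.2099]
tool_rot: [2.739, 0.004, -0.188]
force: [-5.0, -3.3, -4.5]
grip_width: 0.0294
```

```bash
python3 m.py -1 -149; python3 v.py 0 -149; python3 -c "
from h import *
mark(C=C,save='o_side')"
```

```text
42.05 d -1 tilt -23.0 pos -1.6 T0 0.111 k 1.97 T.2 0.505 F [-5.  -3.3 -4.5] ctr [ -1.5 -27.4  69.8] terr [ 0.1  0.7 -2.2] w 0.0294
42.05 d 0 phi -1.6 th -150.6 tilt -23.0 r 75.0 Tf 0.294 Mg 0.172 F [-5.  -3.3 -4.5]Traceback (most recent call last):
  File "<string>", line 3, in <module>
    mark(C=C,save='o_side')
    ~~~~^^^^^^^^^^^^^^^^^^^
  File "h.py", line 47, in mark
    P,u,v=pts(f,box&((H<8)|(H>172))&(S>120)&(V>60))
          ~~~^^^^^^^^^^^^^^^^^^^^^^^^^^^^^^^^^^^^^^
  File "h.py", line 10, in pts
    n=cv2.undistortPoints(np.stack([u,v],1).astype(float)[:,None],f['K'],np.array(f['D']))[:,0]
      ~~~~~~~~~~~~~~~~~~~^^^^^^^^^^^^^^^^^^^^^^^^^^^^^^^^^^^^^^^^^^^^^^^^^^^^^^^^^^^^^^^^^
cv2.error: OpenCV(4.12.0) /io/opencv/modules/calib3d/src/undistort.dispatch.cpp:347: error: (-215:Assertion failed) CV_IS_MAT(_src) && CV_IS_MAT(_dst) && (_src->rows == 1 || _src->cols == 1) && (_dst->rows == 1 || _dst->cols == 1) && _src->cols + _src->rows - 1 == _dst->rows + _dst->cols - 1 && (CV_MAT_TYPE(_src->type) == CV_32FC2 || CV_MAT_TYPE(_src->type) == CV_64FC2) && (CV_MAT_TYPE(_dst->type) == CV_32FC2 || CV_MAT_TYPE(_dst->type) == CV_64FC2) in function 'cvUndistortPointsInternal'
```

>>> arm_command --pt "0 -2.4 -0.6 -2 0 0" --pt "0 -2.4 -0.6 -2 0 0"

```text
clock: 42.3
position: [0.6135, 0.0406, 0.2098]
tool_rot: [2.663, 0.004, -0.187]
force: [-5.1, -2.8, -3.3]
grip_width: 0.0297
```

```bash
python3 m.py -1 -149
```

```text
42.3 d -1 tilt -27.4 pos -6.1 T0 0.142 k 1.58 T.2 0.458 F [-5.1 -2.8 -3.3] ctr [ -1.3 -27.3  70.1] terr [ 0.1  0.7 -2.1] w 0.0297
```

>>> arm_command --pt "0 -2.4 -0.6 -2 0 0" --pt "0 -2.4 -0.6 -2 0 0"

```text
clock: 42.5
position: [0.6143, 0.0459, 0.2091]
tool_rot: [2.589, 0.004, -0.187]
force: [-5.1, -3.8, -3.2]
grip_width: 0.0297
```

```bash
python3 m.py -1 -149
```

```text
42.5 d -1 tilt -31.6 pos -10.2 T0 0.173 k 2.18 T.2 0.609 F [-5.1 -3.8 -3.2] ctr [ -1.2 -27.5  70.1] terr [ 0.1  0.8 -2.1] w 0.0297
```

>>> arm_command --pt "0 -2.4 -0.6 -2 0 0" --pt "0 -2.4 -0.6 -2 0 0"

```text
clock: 42.7
position: [0.615, 0.0511, 0.208]
tool_rot: [2.515, 0.003, -0.187]
force: [-4.8, -2.2, -3.3]
grip_width: 0.0295
```

```bash
python3 m.py -1 -149
```

```text
42.7 d -1 tilt -35.9 pos -14.3 T0 -0.029 k 0.38 T.2 0.047 F [-4.8 -2.2 -3.3] ctr [ -1.  -27.7  70.1] terr [ 0.1  0.9 -2.1] w 0.0295
```

>>> arm_command --pt "0 2.4 1.2 2 0 0" --pt "0 2.4 1.2 2 0 0" --pt "0 2.4 1.2 2 0 0"

```text
clock: 43.0
position: [0.6143, 0.0464, 0.2087]
tool_rot: [2.623, 0.002, -0.182]
force: [-1.1, -1.0, -2.3]
grip_width: 0.0299
```

```bash
python3 m.py 1 -149
```

```text
43.0 d 1 tilt -29.7 pos -10.6 T0 -0.045 k -0.15 T.2 -0.074 F [-1.1 -1.  -2.3] ctr [ -1.3 -24.5  70.9] terr [ 0.1  0.6 -1.8] w 0.0299
```

>>> arm_command --pt "0 2.4 1.2 2 0 0" --pt "0 2.4 1.2 2 0 0"

```text
clock: 43.2
position: [0.6134, 0.0405, 0.2095]
tool_rot: [2.701, 0.001, -0.182]
force: [-0.2, 1.3, -5.6]
grip_width: 0.0296
```

```bash
python3 m.py 1 -149
```

```text
43.2 d 1 tilt -25.3 pos -6.0 T0 0.489 k -3.58 T.2 -0.228 F [-0.2  1.3 -5.6] ctr [ -1.5 -24.7  70.7] terr [ 0.1  0.5 -1.9] w 0.0296
```

>>> arm_command --pt "0 2.4 1.2 2 0 0" --pt "0 2.4 1.2 2 0 0"

```text
clock: 43.4
position: [0.6125, 0.0349, 0.2097]
tool_rot: [2.778, 0.0, -0.183]
force: [0.7, 2.9, -1.7]
grip_width: 0.0297
```

```bash
python3 m.py 1 -149
```

```text
43.4 d 1 tilt -20.8 pos -1.7 T0 0.555 k -3.39 T.2 -0.123 F [ 0.7  2.9 -1.7] ctr [ -1.7 -24.5  70.7] terr [ 0.1  0.4 -1.9] w 0.0297
```

>>> arm_command --pt "0 2.2 1.2 2.1 0 0" --pt "0 2.2 1.2 2.1 0 0"

```text
clock: 43.6
position: [0.6117, 0.0293, 0.2096]
tool_rot: [2.858, -0.001, -0.183]
force: [-0.3, 1.6, -1.0]
grip_width: 0.0291
```

```bash
python3 m.py 1 -149
```

```text
43.6 d 1 tilt -16.2 pos 2.7 T0 0.109 k -1.71 T.2 -0.233 F [-0.3  1.6 -1. ] ctr [ -2.  -24.1  70.6] terr [ 0.   0.2 -2. ] w 0.0291
```

>>> arm_command --pt "0 2.2 1.2 2.1 0 0" --pt "0 2.2 1.2 2.1 0 0"

```text
clock: 43.8
position: [0.6108, 0.0236, 0.209]
tool_rot: [2.938, -0.002, -0.184]
force: [-0.1, 2.7, -2.1]
grip_width: 0.0297
```

```bash
python3 m.py 1 -149
```

```text
43.8 d 1 tilt -11.7 pos 7.1 T0 0.225 k -3.03 T.2 -0.381 F [-0.1  2.7 -2.1] ctr [ -2.2 -23.9  70.6] terr [ 0.   0.1 -2.1] w 0.0297
```

>>> arm_command --pt "0 2.2 1.2 2.1 0 0" --pt "0 2.2 1.2 2.1 0 0"

```text
clock: 44.0
position: [0.6099, 0.018, 0.208]
tool_rot: [3.017, -0.003, -0.185]
force: [0.5, 2.0, -2.1]
grip_width: 0.0295
```

```bash
python3 m.py 1 -149
```

```text
44.0 d 1 tilt -7.1 pos 11.5 T0 0.328 k -2.32 T.2 -0.136 F [ 0.5  2.  -2.1] ctr [ -2.5 -23.7  70.6] terr [-0.  -0.1 -2.1] w 0.0295
```

>>> arm_command --pt "0 2.2 1.2 2.1 0 0" --pt "0 2.2 1.2 2.1 0 0"

```text
clock: 44.2
position: [0.6091, 0.0125, 0.2066]
tool_rot: [3.096, -0.005, -0.186]
force: [1.2, 3.0, -3.6]
grip_width: 0.0296
```

```bash
python3 m.py 1 -149
```

```text
44.2 d 1 tilt -2.6 pos 15.9 T0 0.365 k -3.32 T.2 -0.299 F [ 1.2  3.  -3.6] ctr [ -2.9 -23.6  70.6] terr [-0.  -0.2 -2.2] w 0.0296
```

>>> arm_command --pt "0 2.2 1.2 2.1 0 0" --pt "0 2.2 1.2 2.1 0 0"

```text
clock: 44.4
position: [0.6083, 0.0072, 0.2048]
tool_rot: [-3.108, -0.006, -0.187]
force: [0.8, 4.3, -3.4]
grip_width: 0.0298
```

```bash
python3 m.py 1 -149
```

```text
44.4 d 1 tilt 1.9 pos 20.3 T0 0.236 k -4.26 T.2 -0.616 F [ 0.8  4.3 -3.4] ctr [ -3.2 -23.4  70.6] terr [-0.1 -0.4 -2.2] w 0.0298
```

>>> arm_command --pt "0 2.2 1.2 2.1 0 0" --pt "0 2.2 1.2 2.1 0 0"

```text
clock: 44.6
position: [0.6075, 0.0021, 0.2026]
tool_rot: [-3.029, -0.008, -0.189]
force: [2.4, 4.7, -6.8]
grip_width: 0.0297
```

```bash
python3 m.py 1 -149
```

```text
44.6 d 1 tilt 6.4 pos 24.6 T0 0.523 k -4.24 T.2 -0.324 F [ 2.4  4.7 -6.8] ctr [ -3.5 -23.2  70.6] terr [-0.1 -0.6 -2.3] w 0.0297
```

>>> arm_command --pt "0 2.2 1.2 2.1 0 0" --pt "0 2.2 1.2 2.1 0 0"

```text
clock: 44.8
position: [0.6068, -0.0029, 0.2001]
tool_rot: [-2.951, -0.01, -0.19]
force: [3.1, 4.4, -5.2]
grip_width: 0.0294
```

```bash
python3 m.py 1 -149
```

```text
44.8 d 1 tilt 10.9 pos 29.0 T0 0.273 k -3.74 T.2 -0.475 F [ 3.1  4.4 -5.2] ctr [ -3.9 -22.9  70.7] terr [-0.1 -0.8 -2.3] w 0.0294
```

>>> arm_command --pt "0 2.2 1.2 2.1 0 0" --pt "0 2.2 1.2 2.1 0 0"

```text
clock: 45.0
position: [0.6061, -0.0074, 0.1973]
tool_rot: [-2.873, -0.012, -0.192]
force: [3.1, 5.2, -5.6]
grip_width: 0.0296
```

```bash
python3 m.py 1 -149; python3 v.py 0 -149; python3 fit.py;python3 fit2.py
```

```text
45.0 d 1 tilt 15.4 pos 33.1 T0 0.274 k -3.92 T.2 -0.511 F [ 3.1  5.2 -5.6] ctr [ -4.3 -22.5  70.8] terr [-0.1 -1.  -2.4] w 0.0296
45.0 d 0 phi 33.1 th -115.9 tilt 15.4 r 74.4 Tf -0.123 Mg -0.309 F [ 3.1  5.2 -5.6]
all d,fr free 81 x [-0.262  0.105  0.184  0.26 ] B 0.283 bottom -111.8 +- 5.7 rms 0.144
all d fr bias free 81 x [-0.256 -0.075  0.182  0.261 -0.142] B 0.266 bottom -73.6 +- 13.0 rms 0.136
all fr=.3 d free bias 81 x [-0.255 -0.05   0.19  -0.142] B 0.259 bottom -79.0 +- 13.4 rms 0.139
all fr=.3 d=.2 bias 81 x [-0.24   0.001 -0.123] B 0.240 bottom -90.2 +- 14.2 rms 0.144
grasp2+ d,fr free 67 x [-0.212  0.096  0.186  0.276] B 0.233 bottom -114.3 +- 7.0 rms 0.140
grasp2+ d fr bias free 67 x [-0.279 -0.092  0.185  0.279 -0.174] B 0.294 bottom -71.8 +- 22.9 rms 0.138
grasp2+ fr=.3 d free bias 67 x [-0.283 -0.085  0.189 -0.181] B 0.296 bottom -73.3 +- 23.2 rms 0.139
grasp2+ fr=.3 d=.2 bias 67 x [-0.238  0.039 -0.094] B 0.241 bottom -99.4 +- 33.4 rms 0.145
all [-1.18343e+02  2.61000e-01  2.82000e-01  1.91000e-01 -1.10000e-02
  2.52000e-01] sd 3.2 cost/n 0.96
no log3 [-9.9393e+01  2.4500e-01  2.7000e-01  1.8400e-01 -5.1000e-02  1.0000e-01] sd 9.2 cost/n 0.93
neg+log3 [-1.18476e+02  2.64000e-01  2.88000e-01  1.98000e-01 -1.20000e-02
  2.46000e-01] sd 3.3 cost/n 1.1
small k [-9.787e+01  2.460e-01  2.660e-01  1.810e-01 -5.200e-02  1.000e-01] sd 9.4 cost/n 1.01
small k+log3 [-1.18137e+02  2.62000e-01  2.79000e-01  1.90000e-01 -9.00000e-03
  2.54000e-01] sd 3.2 cost/n 1.02
late [-1.21794e+02  2.46000e-01  2.88000e-01  1.87000e-01  1.30000e-02
  2.52000e-01] sd 3.6 cost/n 0.86
only3 [-123.043    0.247    0.3      0.18     0.       0.242] sd 4.1 cost/n 0.76
```

Most readings put the bottom between -112° and -121°, depending on a small assumed bias. I'll regrasp at the top, with the drum near -115°, and run one symmetric upright sweep both ways as a cross-check.

>>> arm_command --pt "0 0 0 0 0 0" --pt "0 0 0 0 0 0" --pt "0 0 -20 0 0 0" --pt "0 0 -20 0 0 0" --pt "0 -14 0 -7.7 -0.5 -1.2" --pt "0 -14 0 -7.7 -0.5 -1.2" --grip 60

```text
clock: 45.6
position: [0.6084, -0.006, 0.2431]
tool_rot: [3.139, -0.002, -0.175]
force: [0.7, 0.3, -1.0]
grip_width: 0.0512
```

```bash
python3 -c "
from h import *
aimv(0,72)
at(grab('side','p_side'),[(229,189),(226,211),(229,190),(226,212)])"
```

```text
aimv shift [ -2.9 -38.9  36. ] vert-frame [ -1.8 -38.9  36.1] turn [ 0.2 -0.1 -1.5] t 45.6
(229, 189) deg -24.0 r 0.085 x -0.0002
(226, 211) deg -68.7 r 0.0857 x -0.0022
(229, 190) deg -25.5 r 0.0839 x -0.0009
(226, 212) deg -71.0 r 0.0849 x -0.0018
```

```bash
cat >> h.py <<'E'
def ticks(f=None):
    f=f or grab('side'); hsv=cv2.cvtColor(f['color'],cv2.COLOR_RGB2HSV).astype(int)
    box=np.zeros((384,512),bool); box[160:245,205:262]=1
    P,u,v=pts(f,box); q=P-C; y,z,x=q@YA,q[:,2],q@XA; r=np.hypot(y,z); a=np.degrees(np.arctan2(-y,z))
    ok=(abs(r-.085)<.006)&(abs(x)<.009)&(a<10)&(a>-115); S=hsv[v,u,1]; H=hsv[v,u,0]
    S,H,a=S[ok],H[ok],a[ok]; w=np.clip(np.median(S)-35-S,0,None)*(H>90)*(H<150)
    h,e=np.histogram(a,np.arange(-116,12,4),weights=w); m=(e[:-1]+2)
    out=[]
    for i in np.argsort(-h)[:2]:
        s=abs(a-m[i])<7; out.append(round(float((a[s]*w[s]).sum()/w[s].sum()),1))
    red=((H<10)|(H>165))&(S>90); print('ticks',out,'wt',np.sort(h)[-4:].round(),'mod45',[round(o%45,1) for o in out],'red',a[red].mean().round(1) if red.any() else None,red.sum())
E
python3 -c "
from h import *
def ld(n): 
    f=grab('side'); f['color']=cv2.imread(f'pics/{n}.png')[:,:,::-1].copy(); return f
ticks()
for n in('k_side','m_side','n_side'): ticks(ld(n))"
```

```text
ticks [-69.3, -24.4] wt [ 282.  529.  782. 1175.] mod45 [20.7, 20.6] red -111.0 3
ticks [-62.8, -17.2] wt [ 330.  416. 1003. 1221.] mod45 [27.2, 27.8] red -106.1 7
ticks [-24.1, -69.0] wt [506. 617. 756. 802.] mod45 [20.9, 21.0] red -110.9 1
ticks [-69.3, -23.9] wt [ 269.  470.  967. 1217.] mod45 [20.7, 21.1] red -112.0 3
```

The tick detector puts the drum at -114.4° now, which matches the dead reckoning.

>>> arm_command --pt "-2 -20 5 0 0 -1.5" --pt "0 -19 8 0 0 0" --pt "0 0 0 0 0 0"

```text
clock: 46.15
position: [0.6117, 0.0331, 0.2278]
tool_rot: [-3.137, 0.001, -0.148]
force: [-1.4, 0.1, -0.4]
grip_width: 0.0512
```

```bash
python3 -c "
from h import *
aimv(0,72)"
```

```text
aimv shift [ 0.8  0.4 20.8] vert-frame [ 0.8  0.3 20.8] turn [-0.3  0.1 -0. ] t 46.15
```

>>> arm_command --pt "0.5 0 19 0 0 0" --pt "0 0 4 0 0 0"

```text
clock: 46.35
position: [0.6123, 0.0314, 0.2046]
tool_rot: [-3.136, 0.0, -0.151]
force: [0.7, 0.4, 0.4]
grip_width: 0.051
```

>>> arm_command --pt "0 0 0 0 0 0" --pt "0 0 0 0 0 0" --pt "0 0 0 0 0 0" --pt "0 0 0 0 0 0" --grip 0 --grip_force 20

```text
clock: 46.75
position: [0.6118, 0.03, 0.2047]
tool_rot: [-3.135, 0.002, -0.153]
force: [2.8, 2.7, -10.5]
grip_width: 0.0296
```

```bash
python3 v.py 0 -114.4
```

```text
46.75 d 0 phi 2.3 th -112.1 tilt 0.4 r 69.8 Tf -0.184 Mg 0.021 F [  2.8   2.7 -10.5]
```

>>> arm_command --pt "0 2.8 0.4 0 0 0" --pt "0 2.8 0.5 0 0 0" --pt "0 2.8 0.6 0 0 0"

```text
clock: 47.05
position: [0.6111, 0.0252, 0.2045]
tool_rot: [-3.13, 0.0, -0.15]
force: [-0.1, 8.7, -4.0]
grip_width: 0.0295
```

```bash
python3 v.py 1 -114.4
```

```text
47.05 d 1 phi 6.3 th -108.1 tilt 0.7 r 69.9 Tf -0.568 Mg 0.372 F [-0.1  8.7 -4. ]
```

>>> arm_command --pt "0 2.8 0.7 0 0 0" --pt "0 2.8 0.8 0 0 0"

```text
clock: 47.25
position: [0.6107, 0.0223, 0.2042]
tool_rot: [-3.126, -0.001, -0.149]
force: [-0.1, 7.8, -1.6]
grip_width: 0.0297
```

```bash
python3 v.py 1 -114.4
```

```text
47.25 d 1 phi 8.7 th -105.7 tilt 0.9 r 70.0 Tf -0.513 Mg 0.498 F [-0.1  7.8 -1.6]
```

>>> arm_command --pt "0 2.8 0.9 0 0 0" --pt "0 2.8 1 0 0 0"

```text
clock: 47.45
position: [0.6103, 0.0194, 0.2038]
tool_rot: [-3.122, -0.002, -0.147]
force: [-1.4, 9.2, 1.0]
grip_width: 0.0303
```

```bash
python3 v.py 1 -114.4
```

```text
47.45 d 1 phi 11.0 th -103.4 tilt 1.1 r 70.1 Tf -0.624 Mg 0.436 F [-1.4  9.2  1. ]
```

>>> arm_command --pt "0 4 0.7 0 0 0" --pt "0 4 0.8 0 0 0"

```text
clock: 47.65
position: [0.6096, 0.0147, 0.2031]
tool_rot: [-3.117, -0.003, -0.145]
force: [2.4, 10.2, -5.2]
grip_width: 0.0296
```

```bash
python3 v.py 1 -116.7
```

```text
47.65 d 1 phi 15.0 th -101.7 tilt 1.4 r 70.5 Tf -0.614 Mg 0.350 F [ 2.4 10.2 -5.2]
```

>>> arm_command --pt "0 4 0.9 0 0 0" --pt "0 4 1 0 0 0"

```text
clock: 47.85
position: [0.6089, 0.0099, 0.2021]
tool_rot: [-3.113, -0.005, -0.144]
force: [1.4, 10.9, -4.5]
grip_width: 0.0296
```

```bash
python3 v.py 1 -116.7
```

```text
47.85 d 1 phi 19.0 th -97.7 tilt 1.6 r 71.0 Tf -0.633 Mg 0.341 F [ 1.4 10.9 -4.5]
```

>>> arm_command --pt "0 4 1.2 0 0 0" --pt "0 4 1.3 0 0 0"

```text
clock: 48.05
position: [0.6082, 0.0052, 0.2007]
tool_rot: [-3.108, -0.006, -0.142]
force: [-0.9, 9.2, -0.8]
grip_width: 0.0296
```

```bash
python3 v.py 1 -116.7
```

```text
48.05 d 1 phi 23.0 th -93.7 tilt 1.9 r 71.4 Tf -0.569 Mg 0.580 F [-0.9  9.2 -0.8]
```

>>> arm_command --pt "0 4 1.5 0 0 0" --pt "0 4 1.6 0 0 0"

```text
clock: 48.25
position: [0.6075, 0.0005, 0.1989]
tool_rot: [-3.104, -0.007, -0.141]
force: [-0.6, 11.4, 0.5]
grip_width: 0.0298
```

```bash
python3 v.py 1 -116.7
```

```text
48.25 d 1 phi 27.0 th -89.7 tilt 2.2 r 71.7 Tf -0.729 Mg 0.357 F [-0.6 11.4  0.5]
```

>>> arm_command --pt "0 -3.5 -0.6 0 0 0" --pt "0 -3.5 -0.6 0 0 0" --pt "0 -3.5 -0.6 0 0 0"

```text
clock: 48.55
position: [0.6085, 0.0077, 0.2019]
tool_rot: [-3.108, -0.006, -0.144]
force: [-1.6, -4.5, -2.9]
grip_width: 0.0301
```

```bash
python3 v.py -1 -116.7
```

```text
48.55 d -1 phi 20.7 th -96.0 tilt 1.9 r 71.5 Tf 0.385 Mg -0.491 F [-1.6 -4.5 -2.9]
```

>>> arm_command --pt "0 -3.5 -0.5 0 0 0" --pt "0 -3.5 -0.4 0 0 0"

```text
clock: 48.75
position: [0.6093, 0.0128, 0.2035]
tool_rot: [-3.111, -0.006, -0.146]
force: [-2.3, -4.4, -2.1]
grip_width: 0.0294
```

```bash
python3 v.py -1 -116.7
```

```text
48.75 d -1 phi 16.4 th -100.3 tilt 1.8 r 71.4 Tf 0.362 Mg -0.536 F [-2.3 -4.4 -2.1]
```

>>> arm_command --pt "0 -3.5 -0.3 0 0 0" --pt "0 -3.5 -0.2 0 0 0"

```text
clock: 48.95
position: [0.6101, 0.0178, 0.2047]
tool_rot: [-3.114, -0.006, -0.148]
force: [-1.0, -6.2, -1.2]
grip_width: 0.0296
```

```bash
python3 v.py -1 -116.7
```

```text
48.95 d -1 phi 12.2 th -104.5 tilt 1.6 r 71.3 Tf 0.453 Mg -0.343 F [-1.  -6.2 -1.2]
```

>>> arm_command --pt "0 -3.5 0 0 0 0" --pt "0 -3.5 0.1 0 0 0"

```text
clock: 49.15
position: [0.6108, 0.0228, 0.2055]
tool_rot: [-3.118, -0.005, -0.15]
force: [-3.4, -6.1, 0.4]
grip_width: 0.0299
```

```bash
python3 v.py -1 -116.7
```

```text
49.15 d -1 phi 8.1 th -108.6 tilt 1.4 r 71.2 Tf 0.455 Mg -0.467 F [-3.4 -6.1  0.4]
```

>>> arm_command --pt "0 -3.5 0.2 0 0 0" --pt "0 -3.5 0.3 0 0 0"

```text
clock: 49.35
position: [0.6115, 0.0277, 0.206]
tool_rot: [-3.122, -0.005, -0.151]
force: [-3.6, -6.7, 1.6]
grip_width: 0.0298
```

```bash
python3 v.py -1 -116.7
```

```text
49.35 d -1 phi 4.1 th -112.6 tilt 1.1 r 71.1 Tf 0.499 Mg -0.428 F [-3.6 -6.7  1.6]
```

>>> arm_command --pt "0 -3.5 0.5 0 0 0" --pt "0 -3.5 0.6 0 0 0"

```text
clock: 49.55
position: [0.6123, 0.0327, 0.206]
tool_rot: [-3.126, -0.005, -0.152]
force: [-5.2, -7.1, 4.3]
grip_width: 0.0296
```

```bash
python3 v.py -1 -116.7
```

```text
49.55 d -1 phi -0.0 th -116.7 tilt 0.9 r 71.0 Tf 0.554 Mg -0.295 F [-5.2 -7.1  4.3]
```

>>> arm_command --pt "0 -3.6 0.7 0 0 0" --pt "0 -3.6 0.9 0 0 0"

```text
clock: 49.75
position: [0.6131, 0.038, 0.2057]
tool_rot: [-3.129, -0.005, -0.154]
force: [-5.1, -5.3, 5.5]
grip_width: 0.0294
```

```bash
python3 v.py -1 -116.7
```

```text
49.75 d -1 phi -4.3 th -121.0 tilt 0.7 r 70.9 Tf 0.457 Mg -0.553 F [-5.1 -5.3  5.5]
```

>>> arm_command --pt "0 -3.7 1 0 0 0" --pt "0 -3.7 1.1 0 0 0"

```text
clock: 49.95
position: [0.614, 0.0438, 0.205]
tool_rot: [-3.133, -0.005, -0.155]
force: [-4.9, -7.5, 4.5]
grip_width: 0.0301
```

```bash
python3 v.py -1 -116.7
```

```text
49.95 d -1 phi -9.1 th -125.8 tilt 0.5 r 70.9 Tf 0.622 Mg -0.175 F [-4.9 -7.5  4.5]
```

>>> arm_command --pt "0 -3.5 1.1 0 0 0" --pt "0 -3.5 1.2 0 0 0"

```text
clock: 50.15
position: [0.6148, 0.0491, 0.2039]
tool_rot: [-3.137, -0.005, -0.155]
force: [-4.4, -6.0, 4.0]
grip_width: 0.0293
```

```bash
python3 v.py -1 -116.7
```

```text
50.15 d -1 phi -13.5 th -130.2 tilt 0.3 r 70.9 Tf 0.520 Mg -0.446 F [-4.4 -6.   4. ]
```

>>> arm_command --pt "0 -3.5 1.3 0 0 0" --pt "0 -3.5 1.4 0 0 0"

```text
clock: 50.35
position: [0.6156, 0.0545, 0.2025]
tool_rot: [-3.14, -0.005, -0.156]
force: [-4.6, -5.9, 4.2]
grip_width: 0.03
```

```bash
python3 v.py -1 -116.7
```

```text
50.35 d -1 phi -18.1 th -134.8 tilt 0.1 r 71.0 Tf 0.534 Mg -0.398 F [-4.6 -5.9  4.2]
```

>>> arm_command --pt "0 -3.5 1.5 0 0 0" --pt "0 -3.5 1.6 0 0 0"

```text
clock: 50.55
position: [0.6164, 0.0599, 0.2006]
tool_rot: [3.14, -0.005, -0.157]
force: [-4.6, -6.6, 5.1]
grip_width: 0.0295
```

```bash
python3 v.py -1 -116.7
```

```text
50.55 d -1 phi -22.8 th -139.5 tilt -0.1 r 71.1 Tf 0.612 Mg -0.278 F [-4.6 -6.6  5.1]
```

>>> arm_command --pt "0 -3.5 1.8 0 0 0" --pt "0 -3.5 1.9 0 0 0"

```text
clock: 50.75
position: [0.6173, 0.0654, 0.1982]
tool_rot: [3.136, -0.005, -0.157]
force: [-5.5, -5.6, 5.2]
grip_width: 0.0295
```

```bash
python3 v.py -1 -116.7
```

```text
50.75 d -1 phi -27.7 th -144.4 tilt -0.3 r 71.3 Tf 0.575 Mg -0.380 F [-5.5 -5.6  5.2]
```

>>> arm_command --pt "0 3.8 -0.9 0 0 0" --pt "0 3.8 -0.8 0 0 0" --pt "0 3.8 -0.7 0 0 0"

```text
clock: 51.05
position: [0.616, 0.0573, 0.2015]
tool_rot: [3.14, -0.007, -0.154]
force: [1.5, 5.9, -5.2]
grip_width: 0.03
```

```bash
python3 v.py 1 -116.7
```

```text
51.05 d 1 phi -20.5 th -137.2 tilt -0.1 r 71.0 Tf -0.530 Mg 0.377 F [ 1.5  5.9 -5.2]
```

>>> arm_command --pt "0 3.8 -0.5 0 0 0" --pt "0 3.8 -0.5 0 0 0"

```text
clock: 51.25
position: [0.6151, 0.0516, 0.2033]
tool_rot: [-3.14, -0.008, -0.152]
force: [1.4, 5.7, -5.2]
grip_width: 0.0296
```

```bash
python3 v.py 1 -116.7
```

```text
51.25 d 1 phi -15.6 th -132.3 tilt 0.1 r 70.9 Tf -0.501 Mg 0.427 F [ 1.4  5.7 -5.2]
```

>>> arm_command --pt "0 3.8 -0.3 0 0 0" --pt "0 3.8 -0.2 0 0 0"

```text
clock: 51.45
position: [0.6143, 0.0459, 0.2045]
tool_rot: [-3.136, -0.009, -0.151]
force: [1.1, 7.7, -3.8]
grip_width: 0.0299
```

```bash
python3 v.py 1 -116.7
```

```text
51.45 d 1 phi -10.9 th -127.6 tilt 0.3 r 70.8 Tf -0.592 Mg 0.271 F [ 1.1  7.7 -3.8]
```

```bash
python3 - <<'E'
import re
s=open('fit2.py').read()
s=s.replace("dv,tv,Tv,tt=V[:,0],V[:,1],V[:,3],V[:,5]","dv,tv,Tv,tt=V[:,0],V[:,1].copy(),V[:,3],V[:,5]; tv[(tt>46)&(tt<47.6)]-=2.3; MASK=(tt<39.7)|(tt>46)\nLATE=tt>46")
s=s.replace("r.append((Tv-(s(tv)-(fr+pv)*dv))/.08)","r.append(((Tv-(s(tv)-(fr+pv)*dv))/.07)[use3 if isinstance(use3,np.ndarray) else MASK])")
s=s.replace("('only3',t>99,True)","('only3',t>99,True),('only3 last grasp',t>99,LATE),('only3 no last',t>99,MASK&~LATE)")
open('fit3.py','w').write(s.replace("if use3:","if use3 is not False:"))
E
python3 fit3.py
```

```text
all [-1.21659e+02  2.58000e-01  2.84000e-01  1.92000e-01 -5.00000e-03
  2.46000e-01] sd 2.4 cost/n 0.91
no log3 [-9.9393e+01  2.4500e-01  2.7000e-01  1.8400e-01 -5.1000e-02  1.0000e-01] sd 9.2 cost/n 0.93
neg+log3 [-1.21825e+02  2.60000e-01  2.92000e-01  2.00000e-01 -8.00000e-03
  2.38000e-01] sd 2.5 cost/n 1.01
small k [-9.787e+01  2.460e-01  2.660e-01  1.810e-01 -5.200e-02  1.000e-01] sd 9.4 cost/n 1.01
small k+log3 [-1.21557e+02  2.59000e-01  2.82000e-01  1.92000e-01 -3.00000e-03
  2.48000e-01] sd 2.4 cost/n 0.95
late [-1.24239e+02  2.43000e-01  2.89000e-01  1.88000e-01  1.90000e-02
  2.43000e-01] sd 2.8 cost/n 0.8
only3 [-125.097    0.243    0.3      0.18     0.       0.233] sd 3.0 cost/n 0.64
only3 last grasp [-125.837    0.233    0.3      0.18     0.       0.227] sd 4.0 cost/n 0.4
only3 no last [-124.374    0.247    0.3      0.18     0.       0.238] sd 4.3 cost/n 0.74
```

>>> arm_command --pt "0 3.8 0 0 0 0" --pt "0 3.8 0 0 0 0"

```text
clock: 51.65
position: [0.6135, 0.0406, 0.2053]
tool_rot: [-3.132, -0.01, -0.15]
force: [2.1, 7.2, -4.5]
grip_width: 0.0295
```

```bash
python3 v.py 1 -116.7; python3 -c "
from h import *
f=grab('side');ticks(f)"
```

```text
51.65 d 1 phi -6.4 th -123.1 tilt 0.6 r 70.8 Tf -0.559 Mg 0.341 F [ 2.1  7.2 -4.5]
ticks [-32.6, -76.9] wt [539. 576. 703. 868.] mod45 [12.4, 13.1] red None 0
```

```bash
cat > fit4.py <<'E'
from h import *
from scipy.optimize import least_squares
V=np.array([json.loads(l) for l in open('log3.txt')]); V=V[V[:,0]!=0]; V=V[(V[:,5]<39.7)|(V[:,5]>46)]
d,th,T,t=V[:,0],V[:,1].copy(),V[:,3],V[:,5]; th[(t>46)&(t<47.6)]-=2.3
g=np.digitize(t,[38,46,55]); ng=g.max()+1
def res(p,sb):
    q0,B,b=p[:3]; f=p[3:]
    return np.r_[(T-(-B*np.sin(np.radians(th-q0))-f[g]*d+b))/.06,(B-.235)/.02,b/sb]
for sb in (.001,.02,.04,1):
    r=least_squares(res,[-115,.235,0]+[.5]*ng,args=(sb,)); c=np.linalg.pinv(r.jac.T@r.jac); print(sb,r.x.round(3),'sd',np.sqrt(np.diag(c))[:3].round(3),'cost/n',round(2*r.cost/len(T),2))
E
python3 fit4.py
```

```text
0.001 [-125.205    0.244   -0.       0.538    0.54     0.527] sd [2.726e+00 1.600e-02 1.000e-03] cost/n 0.91
0.02 [-1.23417e+02  2.43000e-01 -7.00000e-03  5.38000e-01  5.39000e-01
  5.27000e-01] sd [5.616 0.017 0.02 ] cost/n 0.91
0.04 [-1.19189e+02  2.42000e-01 -2.40000e-02  5.37000e-01  5.39000e-01
  5.27000e-01] sd [9.893 0.017 0.038] cost/n 0.9
1 [-90.316   0.244  -0.141   0.537   0.539   0.529] sd [2.2726e+01 1.9000e-02 9.2000e-02] cost/n 0.85
```

The result is still sensitive to bias, and 20 s remain. One more upright sweep on the far side, -122° to -180° and back, should pin it down.

>>> arm_command --pt "0 0 0 0 0 0" --pt "0 0 0 0 0 0" --pt "0 0 -24 -0.6 -0.6 0.3" --pt "0 22 0 0 0 0" --pt "0 20 0 0 0 0" --grip 60

```text
clock: 52.2
position: [0.6073, -0.0013, 0.2318]
tool_rot: [3.141, -0.002, -0.153]
force: [-0.5, -0.7, -0.5]
grip_width: 0.0514
```

```bash
python3 -c "
from h import *
aimv(31,71)
ticks()"
```

```text
aimv shift [-0.1  2.2 36. ] vert-frame [-0.   2.2 36. ] turn [ 0.  -0.1 -0.3] t 52.2
ticks [-76.8, -31.7] wt [564. 661. 707. 858.] mod45 [13.2, 13.3] red None 0
```

>>> arm_command --pt "0 -3 18 0 0 0" --pt "0 0 16 0 0 0" --pt "0 0 1 0 0 0"

```text
clock: 52.55
position: [0.6088, -0.0044, 0.198]
tool_rot: [3.139, -0.006, -0.159]
force: [-0.5, -0.3, 0.1]
grip_width: 0.0513
```

>>> arm_command --pt "0 0 0 0 0 0" --pt "0 0 0 0 0 0" --pt "0 0 0 0 0 0" --pt "0 0 0 0 0 0" --grip 0

```text
clock: 52.95
position: [0.6067, -0.004, 0.1991]
tool_rot: [3.138, -0.001, -0.158]
force: [4.6, 1.5, -15.0]
grip_width: 0.0298
```

```bash
python3 v.py 0 -152; python3 -c "
from h import *
ticks()"
```

```text
52.95 d 0 phi 30.1 th -121.9 tilt -0.2 r 74.0 Tf 0.418 Mg -0.284 F [  4.6   1.5 -15. ]
ticks [-76.8, -32.1] wt [545. 590. 867. 903.] mod45 [13.2, 12.9] red None 0
```

>>> arm_command --pt "0 -3.8 -1 0 0 0" --pt "0 -3.8 -1 0 0 0" --pt "0 -3.8 -0.8 0 0 0"

```text
clock: 53.3
position: [0.6079, 0.0039, 0.2027]
tool_rot: [3.132, -0.0, -0.161]
force: [-2.4, -5.6, -3.9]
grip_width: 0.0298
```

```bash
python3 v.py -1 -152
```

```text
53.3 d -1 phi 23.3 th -128.7 tilt -0.5 r 73.7 Tf 0.511 Mg -0.453 F [-2.4 -5.6 -3.9]
```

>>> arm_command --pt "0 -3.8 -0.7 0 0 0" --pt "0 -3.8 -0.6 0 0 0"

```text
clock: 53.5
position: [0.6087, 0.0093, 0.2047]
tool_rot: [3.129, 0.0, -0.162]
force: [-2.1, -5.5, -5.0]
grip_width: 0.0296
```

```bash
python3 v.py -1 -152
```

```text
53.5 d -1 phi 18.8 th -133.2 tilt -0.7 r 73.6 Tf 0.523 Mg -0.512 F [-2.1 -5.5 -5. ]
```

>>> arm_command --pt "0 -3.8 -0.6 0 0 0" --pt "0 -3.8 -0.5 0 0 0"

```text
clock: 53.7
position: [0.6095, 0.0146, 0.2064]
tool_rot: [3.125, 0.001, -0.164]
force: [-1.7, -6.5, -5.5]
grip_width: 0.0298
```

```bash
python3 v.py -1 -152
```

```text
53.7 d -1 phi 14.4 th -137.6 tilt -1.0 r 73.7 Tf 0.574 Mg -0.352 F [-1.7 -6.5 -5.5]
```

>>> arm_command --pt "0 -3.8 -0.2 0 0 0" --pt "0 -3.8 -0.1 0 0 0"

```text
clock: 53.9
position: [0.6103, 0.0196, 0.2074]
tool_rot: [3.12, 0.001, -0.165]
force: [-2.6, -8.0, -2.7]
grip_width: 0.0296
```

```bash
python3 v.py -1 -152
```

```text
53.9 d -1 phi 10.4 th -141.6 tilt -1.2 r 73.6 Tf 0.639 Mg -0.436 F [-2.6 -8.  -2.7]
```

>>> arm_command --pt "0 -3.8 0.1 0 0 0" --pt "0 -3.8 0.2 0 0 0"

```text
clock: 54.1
position: [0.611, 0.0243, 0.2081]
tool_rot: [3.115, 0.002, -0.167]
force: [-5.1, -9.1, 0.9]
grip_width: 0.03
```

```bash
python3 v.py -1 -152
```

```text
54.1 d -1 phi 6.6 th -145.4 tilt -1.5 r 73.6 Tf 0.705 Mg -0.216 F [-5.1 -9.1  0.9]
```

>>> arm_command --pt "0 -3.8 0.4 0 0 0" --pt "0 -3.8 0.5 0 0 0"

```text
clock: 54.3
position: [0.6117, 0.029, 0.2084]
tool_rot: [3.11, 0.002, -0.169]
force: [-5.7, -8.8, 3.8]
grip_width: 0.0296
```

```bash
python3 v.py -1 -152
```

```text
54.3 d -1 phi 2.9 th -149.1 tilt -1.8 r 73.5 Tf 0.688 Mg -0.578 F [-5.7 -8.8  3.8]
```

>>> arm_command --pt "0 -3.8 0.7 0 0 0" --pt "0 -3.8 0.8 0 0 0"

```text
clock: 54.5
position: [0.6124, 0.0336, 0.2083]
tool_rot: [3.105, 0.003, -0.171]
force: [-5.9, -7.1, 5.8]
grip_width: 0.03
```

```bash
python3 v.py -1 -152
```

```text
54.5 d -1 phi -0.7 th -152.7 tilt -2.1 r 73.3 Tf 0.586 Mg -0.344 F [-5.9 -7.1  5.8]
```

>>> arm_command --pt "0 -3.8 1 0 0 0" --pt "0 -3.8 1.1 0 0 0"

```text
clock: 54.7
position: [0.6131, 0.0383, 0.2079]
tool_rot: [3.101, 0.003, -0.173]
force: [-6.7, -8.1, 9.2]
grip_width: 0.0294
```

```bash
python3 v.py -1 -152
```

```text
54.7 d -1 phi -4.4 th -156.4 tilt -2.3 r 73.1 Tf 0.711 Mg -0.582 F [-6.7 -8.1  9.2]
```

>>> arm_command --pt "0 -3.8 1.2 0 0 0" --pt "0 -3.8 1.3 0 0 0"

```text
clock: 54.9
position: [0.6139, 0.0431, 0.2073]
tool_rot: [3.096, 0.003, -0.175]
force: [-7.4, -6.0, 8.5]
grip_width: 0.0296
```

```bash
python3 v.py -1 -152
```

```text
54.9 d -1 phi -8.3 th -160.3 tilt -2.6 r 73.1 Tf 0.598 Mg -0.516 F [-7.4 -6.   8.5]
```

>>> arm_command --pt "0 -3.7 1.5 0 0 0" --pt "0 -3.7 1.6 0 0 0"

```text
clock: 55.1
position: [0.6147, 0.048, 0.2063]
tool_rot: [3.091, 0.002, -0.176]
force: [-7.7, -6.4, 8.7]
grip_width: 0.0297
```

```bash
python3 v.py -1 -152
```

```text
55.1 d -1 phi -12.2 th -164.2 tilt -2.9 r 72.9 Tf 0.663 Mg -0.471 F [-7.7 -6.4  8.7]
```

>>> arm_command --pt "0 3.8 -0.9 0 0 0" --pt "0 3.8 -0.6 0 0 0" --pt "0 3.8 -0.4 0 0 0"

```text
clock: 55.4
position: [0.6132, 0.0391, 0.2086]
tool_rot: [3.094, 0.002, -0.173]
force: [5.6, 6.9, -14.9]
grip_width: 0.0297
```

```bash
python3 v.py 1 -152
```

```text
55.4 d 1 phi -5.0 th -157.0 tilt -2.7 r 73.8 Tf -0.657 Mg 0.360 F [  5.6   6.9 -14.9]
```

>>> arm_command --pt "0 3.8 -0.1 0 0 0" --pt "0 3.8 0 0 0 0"

```text
clock: 55.6
position: [0.6124, 0.0338, 0.2092]
tool_rot: [3.098, 0.001, -0.171]
force: [4.1, 6.9, -11.6]
grip_width: 0.0299
```

```bash
python3 v.py 1 -152
```

```text
55.6 d 1 phi -0.8 th -152.8 tilt -2.5 r 74.2 Tf -0.562 Mg 0.120 F [  4.1   6.9 -11.6]
```

>>> arm_command --pt "0 3.8 0.2 0 0 0" --pt "0 3.8 0.3 0 0 0"

```text
clock: 55.8
position: [0.6117, 0.0289, 0.2095]
tool_rot: [3.102, -0.0, -0.169]
force: [3.7, 7.3, -10.7]
grip_width: 0.0294
```

```bash
python3 v.py 1 -152
```

```text
55.8 d 1 phi 3.0 th -149.0 tilt -2.2 r 74.6 Tf -0.535 Mg 0.512 F [  3.7   7.3 -10.7]
```

>>> arm_command --pt "0 3.8 0.4 0 0 0" --pt "0 3.8 0.5 0 0 0"

```text
clock: 56.0
position: [0.6109, 0.0242, 0.2094]
tool_rot: [3.107, -0.001, -0.166]
force: [3.1, 6.6, -7.8]
grip_width: 0.0294
```

```bash
python3 v.py 1 -152
```

```text
56.0 d 1 phi 6.6 th -145.4 tilt -2.0 r 74.9 Tf -0.453 Mg 0.397 F [ 3.1  6.6 -7.8]
```

>>> arm_command --pt "0 3.8 0.6 0 0 0" --pt "0 3.8 0.7 0 0 0"

```text
clock: 56.2
position: [0.6103, 0.0197, 0.2091]
tool_rot: [3.112, -0.003, -0.163]
force: [1.8, 7.1, -6.7]
grip_width: 0.0297
```

```bash
python3 v.py 1 -152
```

```text
56.2 d 1 phi 10.1 th -141.9 tilt -1.7 r 75.2 Tf -0.453 Mg 0.382 F [ 1.8  7.1 -6.7]
```

>>> arm_command --pt "0 3.8 0.7 0 0 0" --pt "0 3.8 0.8 0 0 0"

```text
clock: 56.4
position: [0.6096, 0.0154, 0.2085]
tool_rot: [3.117, -0.004, -0.161]
force: [2.7, 8.3, -6.8]
grip_width: 0.0299
```

```bash
python3 v.py 1 -152; python3 fit4.py
```

```text
56.4 d 1 phi 13.4 th -138.6 tilt -1.4 r 75.6 Tf -0.511 Mg 0.271 F [ 2.7  8.3 -6.8]
0.001 [-126.227    0.235   -0.       0.538    0.544    0.532    0.6  ] sd [2.396e+00 1.400e-02 1.000e-03] cost/n 1.06
0.02 [-1.22929e+02  2.35000e-01 -1.20000e-02  5.38000e-01  5.43000e-01
  5.31000e-01  6.00000e-01] sd [5.695 0.014 0.019] cost/n 1.05
0.04 [-1.14643e+02  2.34000e-01 -4.30000e-02  5.37000e-01  5.40000e-01
  5.32000e-01  5.99000e-01] sd [9.898 0.015 0.036] cost/n 1.03
1 [-90.911   0.247  -0.137   0.537   0.536   0.536   0.592] sd [11.936  0.018  0.048] cost/n 0.97
```

```bash
sed -i 's/\[38,46,55\]/[38,46,52]/' fit4.py; sed -i 's/^for sb/for lo in (0,46):\n  pass\nfor sb/' fit4.py; python3 fit4.py; python3 fit3.py | head -8
python3 - <<'E'
# tilt + upright joint, d free, with Fy-sensor offset as the bias (levers differ)
from h import *
from scipy.optimize import least_squares
L=np.array([json.loads(l) for l in open('log2.txt')]); L=L[L[:,0]!=0]; d,a,ph,T0,k,t=L.T; th=np.where(t<16,ph-7.8,ph)
V=np.array([json.loads(l) for l in open('log3.txt')]); V=V[V[:,0]!=0]; V=V[(V[:,5]<39.7)|(V[:,5]>46)]
dv,tv,Tv,tt=V[:,0],V[:,1].copy(),V[:,3],V[:,5]; tv[(tt>46)&(tt<47.6)]-=2.3; g=np.digitize(tt,[38,46,52])
def res(p):
    q0,B,fr,D,fy,mb,pb=p[:7]; f=p[7:]; s=lambda x:-B*np.sin(np.radians(x-q0))
    return np.r_[(T0+D*k-(s(th)-fr*d-fy*(.072+D)+mb))/np.hypot(.13,.015*k),(Tv-(s(tv)-f[g]*dv-fy*.073+pb))/.06,(B-.235)/.02,(fr-.3)/.03,(fy+.05)/.15,(mb+.02)/.02,(D-.18)/.03,pb/.02]
r=least_squares(res,[-115,.235,.3,.18,0,0,0,.5,.5,.5,.5]); c=np.linalg.pinv(r.jac.T@r.jac); print(r.x.round(3),'sd',np.sqrt(np.diag(c))[:7].round(3))
E
```

```text
0.001 [-129.149    0.224   -0.       0.539    0.554    0.529    0.57 ] sd [2.373e+00 1.400e-02 1.000e-03] cost/n 1.08
0.02 [-1.25632e+02  2.23000e-01 -1.20000e-02  5.38000e-01  5.53000e-01
  5.29000e-01  5.70000e-01] sd [5.922 0.014 0.019] cost/n 1.07
0.04 [-1.14257e+02  2.22000e-01 -5.20000e-02  5.38000e-01  5.49000e-01
  5.29000e-01  5.71000e-01] sd [10.435  0.014  0.036] cost/n 1.06
1 [-83.635   0.245  -0.168   0.537   0.543   0.529   0.575] sd [9.468 0.019 0.038] cost/n 0.94
all [-1.25213e+02  2.41000e-01  2.86000e-01  1.94000e-01 -3.00000e-03
  2.55000e-01] sd 2.2 cost/n 0.98
no log3 [-9.9393e+01  2.4500e-01  2.7000e-01  1.8400e-01 -5.1000e-02  1.0000e-01] sd 9.2 cost/n 0.93
neg+log3 [-1.25571e+02  2.41000e-01  2.94000e-01  2.02000e-01 -6.00000e-03
  2.47000e-01] sd 2.3 cost/n 1.09
small k [-9.787e+01  2.460e-01  2.660e-01  1.810e-01 -5.200e-02  1.000e-01] sd 9.4 cost/n 1.01
small k+log3 [-1.25175e+02  2.41000e-01  2.84000e-01  1.95000e-01 -1.00000e-03
  2.57000e-01] sd 2.2 cost/n 1.03
[-1.11881e+02  2.32000e-01  2.84000e-01  1.92000e-01  1.00000e-01
 -1.70000e-02 -4.90000e-02  5.37000e-01  5.42000e-01  5.28000e-01
  5.68000e-01] sd [5.445 0.012 0.017 0.006 0.097 0.018 0.017]
```

```bash
cat > fit5.py <<'E'
from h import *
from scipy.optimize import least_squares
L=np.array([json.loads(l) for l in open('log2.txt')]); L=L[L[:,0]!=0]
L=np.vstack([L,[[1,26.3,24,-.027,-2.55,8.2],[1,32.7,30.6,-.02,-3.18,8.6],[-1,26.4,25.4,-.664,3.2,9]]]); d,a,ph,T0,k,t=L.T; T0=T0.copy(); T0[t<16]+=.022
th=np.where(t<16,ph-7.8,ph); th=np.where((t>26)&(t<32),th-1.2,th)
V=np.array([json.loads(l) for l in open('log3.txt')]); V=V[V[:,0]!=0]; V=V[(V[:,5]<39.7)|(V[:,5]>46)]
dv,tv,Tv,tt=V[:,0],V[:,1].copy(),V[:,3],V[:,5]; tv[(tt>46)&(tt<47.6)]-=2.3; g=np.digitize(tt,[38,46,52])
def res(p,sm,sp):
    q0,B,fr,D,mb,pb=p[:6]; f=p[6:]; s=lambda x:-B*np.sin(np.radians(x-q0))
    return np.r_[(T0+D*k-(s(th)-fr*d+mb))/np.hypot(.13,.015*k),(Tv-(s(tv)-f[g]*dv+pb))/.06,(B-.235)/.02,(fr-.3)/.03,mb/sm,(D-.18)/.03,pb/sp]
for sm,sp in ((.01,.01),(.03,.02),(.03,.04),(.05,.05),(.1,.1)):
    r=least_squares(res,[-115,.235,.3,.18,0,0,.5,.5,.5,.5],args=(sm,sp)); c=np.linalg.pinv(r.jac.T@r.jac); print(sm,sp,r.x[:6].round(3),'sd',np.sqrt(np.diag(c))[:6].round(3),round(2*r.cost,1))
E
python3 fit5.py
```

```text
0.01 0.01 [-1.22701e+02  2.37000e-01  2.83000e-01  1.92000e-01 -3.00000e-03
 -1.40000e-02] sd [2.935 0.012 0.016 0.005 0.009 0.009] 167.2
0.03 0.02 [-1.14841e+02  2.33000e-01  2.80000e-01  1.90000e-01 -2.40000e-02
 -4.50000e-02] sd [4.528 0.012 0.017 0.006 0.017 0.016] 161.6
0.03 0.04 [-1.03409e+02  2.33000e-01  2.72000e-01  1.86000e-01 -4.30000e-02
 -9.10000e-02] sd [6.106e+00 1.200e-02 1.700e-02 6.000e-03 1.900e-02 2.300e-02] 153.9
0.05 0.05 [-9.7057e+01  2.3400e-01  2.7300e-01  1.8600e-01 -6.4000e-02 -1.1500e-01] sd [6.703e+00 1.200e-02 1.700e-02 6.000e-03 2.200e-02 2.500e-02] 149.6
0.1 0.1 [-87.909   0.24    0.271   0.184  -0.092  -0.15 ] sd [7.065e+00 1.300e-02 1.700e-02 6.000e-03 2.400e-02 2.700e-02] 142.6
```

>>> arm_command --pt "0 0 0 0 0 0" --pt "0 0 0 0 0 0" --pt "0 0 -20 1.4 0 0" --pt "0 -18 -6 0 0 0.7" --pt "0 -18 0 0 0 0" --grip 60

```text
clock: 56.9
position: [0.6166, 0.0495, 0.2377]
tool_rot: [-3.142, -0.006, -0.178]
force: [-0.3, 0.9, -0.1]
grip_width: 0.0513
```

```bash
python3 -c "
from h import *
aimv(-8,71)
ticks()"
```

```text
aimv shift [-1.7  7.4 32.4] vert-frame [-1.7  7.4 32.4] turn [ 0.  -0.4 -1.7] t 56.9
ticks [-45.9, -90.1] wt [250. 322. 943. 947.] mod45 [44.1, 44.9] red None 0
```

```bash
cat >> fit5.py <<'E'
print('per grasp')
g2=np.digitize(t,[16,26,35])
def res2(p,s1,s2):
    q0,B,fr,D,b0=p[:5]; f=p[5:9]; mb=p[9:13]; pb=p[13:17]; s=lambda x:-B*np.sin(np.radians(x-q0))
    return np.r_[(T0+D*k-(s(th)-fr*d+mb[g2]+b0))/np.hypot(.13,.015*k),(Tv-(s(tv)-f[g]*dv+pb[g]+b0))/.06,(B-.235)/.02,(fr-.3)/.03,(D-.18)/.03,b0/s2,mb/s1,pb/s1]
for s1,s2 in ((.02,.02),(.04,.001),(.04,.03),(.06,.03),(.04,.1)):
  for q in (-90,-120):
    r=least_squares(res2,[q,.235,.3,.18,0]+[.5]*4+[0]*8,args=(s1,s2)); c=np.linalg.pinv(r.jac.T@r.jac); print(s1,s2,r.x[:5].round(3),'mb',r.x[9:13].round(3),'pb',r.x[13:].round(3),'sd',np.sqrt(np.diag(c))[0].round(1),round(2*r.cost,1))
E
python3 fit5.py | sed -n '/per/,$p'
python3 - <<'E'
# free-space readings: mean wrench bias (tool up off the drum)
from h import *
print([ (round(x[5],1),round(x[3],2),round(x[4],2)) for x in map(json.loads,open('log2.txt')) if x[0]==0])
E
```

```text
per grasp
0.02 0.02 [-1.13772e+02  2.38000e-01  2.79000e-01  1.90000e-01 -3.70000e-02] mb [-0.014  0.015  0.014 -0.008] pb [-0.006  0.    -0.008 -0.029] sd 5.3 155.0
0.02 0.02 [-1.13772e+02  2.38000e-01  2.79000e-01  1.90000e-01 -3.70000e-02] mb [-0.014  0.015  0.014 -0.008] pb [-0.006  0.    -0.008 -0.029] sd 5.3 155.0
0.04 0.001 [-117.975    0.244    0.268    0.186   -0.   ] mb [-0.052  0.02   0.026 -0.03 ] pb [-0.025  0.    -0.028 -0.063] sd 4.9 151.3
0.04 0.001 [-117.975    0.244    0.268    0.186   -0.   ] mb [-0.052  0.02   0.026 -0.03 ] pb [-0.025 -0.    -0.028 -0.063] sd 4.9 151.3
0.04 0.03 [-1.0663e+02  2.4100e-01  2.7000e-01  1.8600e-01 -4.9000e-02] mb [-0.021  0.025  0.029 -0.023] pb [-0.021 -0.    -0.025 -0.052] sd 7.6 146.6
0.04 0.03 [-1.06631e+02  2.41000e-01  2.70000e-01  1.86000e-01 -4.90000e-02] mb [-0.021  0.025  0.029 -0.023] pb [-0.021 -0.    -0.025 -0.052] sd 7.6 146.6
0.06 0.03 [-1.0475e+02  2.4300e-01  2.6500e-01  1.8400e-01 -4.2000e-02] mb [-0.031  0.021  0.032 -0.04 ] pb [-0.037 -0.    -0.042 -0.07 ] sd 8.6 143.7
0.06 0.03 [-1.0475e+02  2.4300e-01  2.6500e-01  1.8400e-01 -4.2000e-02] mb [-0.031  0.021  0.032 -0.04 ] pb [-0.037  0.    -0.042 -0.07 ] sd 8.6 143.7
0.04 0.1 [-92.779   0.242   0.272   0.185  -0.107] mb [ 0.012  0.027  0.034 -0.013] pb [-0.02   0.    -0.022 -0.036] sd 10.0 141.3
0.04 0.1 [-92.78    0.242   0.272   0.185  -0.107] mb [ 0.012  0.027  0.034 -0.013] pb [-0.02   0.    -0.022 -0.036] sd 10.0 141.3
[(15.6, -0.31, -0.24), (16.9, 0.04, 1.36), (17.9, -0.94, 4.59), (26.9, -0.33, 1.64)]
```

The main remaining unknown is a common sensor bias. The tool is clear of the drum now, so I'll average a batch of unloaded readings.

Run:
```python
from h import *
R=[]
for i in range(36):
    bot.grab_frame('top'); s=bot.observe(); R.append(list(s['force'])+list(s['moment']))
R=np.array(R); print('mean',R.mean(0).round(3),'sd',R.std(0).round(3),len(np.unique(R[:,0])))
F,M=R[:,:3],R[:,3:]; fy=F@YA; mx=M@XA
T=mx-fy*(.072+.186); print('fy',fy.mean().round(3),'T bias %.3f +- %.3f'%(T.mean(),T.std()/6),'upright bias %.3f'%(-fy.mean()*.072)); st()
print(np.corrcoef(T[:-1],T[1:])[0,1])
```

```text
mean [-0.012 -0.266 -0.149 -0.002  0.016  0.005] sd [0.438 0.389 0.411 0.027 0.034 0.031] 36
fy -0.265 T bias 0.064 +- 0.015 upright bias 0.019
clock 58.75
qpos [0.0591, 0.538, -0.3463, 1.6229, 0.2092, 1.0129, -0.5296]
qd [-0.0009, -0.0001, -0.0001, -0.0015, 0.0002, 0.0005, 0.0002]
joint_efforts [-0.0017, -92.6279, -4.8678, -36.1817, 0.0308, -0.0207, -0.0001]
position [0.6161, 0.0491, 0.2365]
tool_rot [3.1412, -0.0048, -0.177]
force [-0.1258, -0.1971, -0.2804]
moment [0.0035, 0.0003, 0.0348]
grip_width 0.0515
-0.031638929869655365
```

```bash
cat >> fit5.py <<'E'
print('with measured sensor bias')
def res3(p,s1,s2,w,wv):
    q0,B,fr,D,b0=p[:5]; f=p[5:9]; mb=p[9:13]; pb=p[13:17]; s=lambda x:-B*np.sin(np.radians(x-q0))
    return np.r_[((T0+D*k-(s(th)-fr*d+mb[g2]+b0+.06))/np.hypot(.11,.015*k))[w],((Tv-(s(tv)-f[g]*dv+pb[g]+b0+.02))/.06)[wv],(B-.235)/.025,(fr-.3)/.03,(D-.18)/.03,b0/s2,mb/s1,pb/s1]
A=t>0;AV=tt>0
for s1,s2 in ((.02,.01),(.04,.01),(.04,.03),(.06,.02)):
  for n,w,wv in (('all',A,AV),('no g1',t>16,AV),('no g7',A,tt<52),('no g5b',t<35,AV),('no g2,3',(t<16)|(t>35),AV),('tilt',A,tt<0),('upright',t<0,AV)):
    r=least_squares(res3,[-110,.235,.3,.18,0]+[.5]*4+[0]*8,args=(s1,s2,w,wv)); c=np.linalg.pinv(r.jac.T@r.jac); print(s1,s2,n,'%.1f B %.3f b0 %.3f'%(r.x[0],r.x[1],r.x[4]),'sd',np.sqrt(np.diag(c))[0].round(1),round(2*r.cost,1))
E
python3 fit5.py | sed -n '/measured/,$p'
```

```text
with measured sensor bias
0.02 0.01 all -123.8 B 0.256 b0 -0.021 sd 3.6 199.2
0.02 0.01 no g1 -130.7 B 0.237 b0 -0.005 sd 4.1 156.3
0.02 0.01 no g7 -121.2 B 0.272 b0 -0.017 sd 3.6 171.0
0.02 0.01 no g5b -122.3 B 0.260 b0 -0.020 sd 3.6 165.5
0.02 0.01 no g2,3 -126.0 B 0.256 b0 -0.021 sd 3.8 145.5
0.02 0.01 tilt -118.5 B 0.270 b0 -0.016 sd 5.4 126.5
0.02 0.01 upright -132.6 B 0.233 b0 -0.003 sd 4.7 69.3
0.04 0.01 all -121.1 B 0.255 b0 -0.014 sd 4.9 185.6
0.04 0.01 no g1 -127.2 B 0.243 b0 -0.005 sd 5.4 152.6
0.04 0.01 no g7 -119.0 B 0.265 b0 -0.012 sd 5.1 160.7
0.04 0.01 no g5b -118.7 B 0.256 b0 -0.013 sd 5.2 153.6
0.04 0.01 no g2,3 -123.6 B 0.250 b0 -0.013 sd 5.6 133.6
0.04 0.01 tilt -116.0 B 0.261 b0 -0.010 sd 7.1 116.2
0.04 0.01 upright -129.3 B 0.237 b0 -0.003 sd 6.8 68.1
0.04 0.03 all -108.2 B 0.247 b0 -0.074 sd 7.1 176.6
0.04 0.03 no g1 -119.2 B 0.241 b0 -0.038 sd 8.5 150.9
0.04 0.03 no g7 -108.9 B 0.256 b0 -0.064 sd 7.1 154.1
0.04 0.03 no g5b -106.8 B 0.249 b0 -0.070 sd 7.2 145.6
0.04 0.03 no g2,3 -110.7 B 0.243 b0 -0.074 sd 7.7 124.9
0.04 0.03 tilt -107.4 B 0.253 b0 -0.058 sd 8.9 111.1
0.04 0.03 upright -123.8 B 0.236 b0 -0.025 sd 9.7 67.4
0.06 0.02 all -112.4 B 0.249 b0 -0.034 sd 7.2 175.9
0.06 0.02 no g1 -120.5 B 0.245 b0 -0.017 sd 7.9 149.8
0.06 0.02 no g7 -112.1 B 0.257 b0 -0.029 sd 7.4 153.2
0.06 0.02 no g5b -110.0 B 0.250 b0 -0.032 sd 7.5 145.1
0.06 0.02 no g2,3 -114.4 B 0.244 b0 -0.032 sd 8.3 124.8
0.06 0.02 tilt -109.6 B 0.253 b0 -0.024 sd 9.5 109.4
0.06 0.02 upright -122.8 B 0.238 b0 -0.011 sd 10.1 67.0fit5.py:28: RuntimeWarning: invalid value encountered in sqrt
  r=least_squares(res3,[-110,.235,.3,.18,0]+[.5]*4+[0]*8,args=(s1,s2,w,wv)); c=np.linalg.pinv(r.jac.T@r.jac); print(s1,s2,n,'%.1f B %.3f b0 %.3f'%(r.x[0],r.x[1],r.x[4]),'sd',np.sqrt(np.diag(c))[0].round(1),round(2*r.cost,1))
```

The estimates cluster around -115°, spread from -107° to -125°. I'll regrasp firmly at the top and bring the drum from -135.5° to -115°.

>>> arm_command --pt "-1.5 7.4 14 0 -0.4 -1.7" --pt "0 0 17 0 0 0" --pt "0 0 0 0 0 0"

```text
clock: 59.05
position: [0.6136, 0.042, 0.2052]
tool_rot: [3.141, 0.001, -0.146]
force: [-1.1, 0.8, -0.5]
grip_width: 0.0513
```

>>> arm_command --pt "0 0 0 0 0 0" --pt "0 0 0 0 0 0" --pt "0 0 0 0 0 0" --pt "0 0 0 0 0 0" --grip 0 --grip_force 45

```text
clock: 59.45
position: [0.6136, 0.0421, 0.206]
tool_rot: [3.141, 0.001, -0.146]
force: [3.1, 0.7, -10.4]
grip_width: 0.0295
```

```bash
python3 v.py 0 -127; python3 -c "
from h import *
ticks()"
```

```text
59.45 d 0 phi -7.6 th -134.6 tilt -0.0 r 71.6 Tf -0.183 Mg -0.135 F [  3.1   0.7 -10.4]
ticks [-45.9, -90.0] wt [ 261.  534.  992. 1133.] mod45 [44.1, 0.0] red None 0
```

>>> arm_command --pt "0 2.6 0.3 2 0 0" --pt "0 2.6 0.3 2 0 0" --pt "0 2.6 0.3 2 0 0" --pt "0 2.6 0.3 2 0 0" --pt "0 2.6 0.3 2 0 0" --pt "0 2.6 0.3 2 0 0" --pt "0 2.6 0.3 2 0 0" --pt "0 2.6 0.3 2 0 0"

```text
clock: 60.3
position: [0.6108, 0.0227, 0.2056]
tool_rot: [-2.854, -0.001, -0.144]
force: [-1.4, 0.8, -3.9]
grip_width: 0.0293
```

```bash
python3 m.py 1 -127.8; python3 -c "
from h import *
ticks()"
```

```text
60.3 d 1 tilt 16.5 pos 8.1 T0 -0.436 k 0.55 T.2 -0.326 F [-1.4  0.8 -3.9] ctr [-1.9 10.3 70.6] terr [-0.  -0.   0.3] w 0.0293
ticks [-75.0, -30.2] wt [ 277.  387. 1053. 1155.] mod45 [15.0, 14.8] red None 0
```

>>> arm_command --pt "0 2.6 0.3 1 0 0" --pt "0 2.6 0.3 1 0 0" --pt "0 1 0 0 0 0" --pt "0 0 0 0 0 0" --pt "0 0 0 0 0 0" --pt "0 0 0 0 0 0"

```text
clock: 60.95
position: [0.6102, 0.0189, 0.2049]
tool_rot: [-2.813, -0.002, -0.144]
force: [0.8, 1.4, -6.8]
grip_width: 0.0295
```

```bash
python3 m.py 0 -127.8; python3 -c "
from h import *
f=grab('side','z_side');ticks(f)
for i in range(4): grab('top')
a=f['color'][110:260,180:330,::-1];b=grab('top','z_top')['color'][:,:,::-1]
cv2.imwrite('pics/z.png',np.hstack([cv2.resize(a,(400,400)),cv2.resize(b,(400,300)) if 0 else cv2.copyMakeBorder(cv2.resize(b,(400,300)),0,100,0,0,cv2.BORDER_CONSTANT)]))
ticks(); s=bot.observe(); print(np.abs(s['qd']).max(),s['force'],s['grip_width'],s['clock'])"
```

```text
60.95 d 0 tilt 18.8 pos 11.3 T0 0.007 k 0.83 T.2 0.172 F [ 0.8  1.4 -6.8] ctr [-1.9  9.3 70.7] terr [-0.  -0.1  0.2] w 0.0295
ticks [-71.7, -26.5] wt [587. 707. 813. 954.] mod45 [18.3, 18.5] red None 0
ticks [-27.0, -71.8] wt [ 481.  711.  774. 1066.] mod45 [18.0, 18.2] red None 0
0.0011286631031831203 [ 1.79744765  1.71851045 -7.50110816] 0.02951159306526299 61.3
```

View pics/z.png

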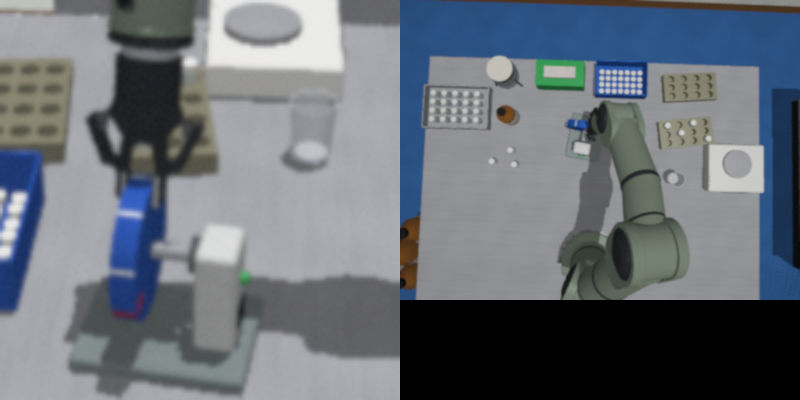

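The fingers hold the rim at the top and the drum is still, at -116.8° by its ticks. The vials, bottle and beaker look untouched, so I'm handing in.

```bash
python3 -c "
from workcell import bot
print(bot.job_done(), bot.observe()['clock'])"
```

```text
the job is handed in; nothing more can be done
the job is handed in; nothing more can be done
```

I parked the drum with the red mark at about -117°, where I believe the heavy side is at the bottom, and handed the job in. I'm not certain it is within 15°. I turned the drum back and forth over about +20° to -164° through seven grasps and compared the drag both ways.

**Last checks, at 61.3 s:**
- **Drum angle:** the white ticks gave -116.7° to -116.8° in two pictures about 0.3 s apart, so the drum was at rest. Arm joint speeds were below about 0.001 rad/s.
- **Grip:** the fingers were closed on the 29.5 mm rim with a 45 N grip setting. I did not measure the contact force itself.
- **Bystanders:** the vials, bottle and beaker looked untouched in the last pictures, but I did not measure their positions.

**What disagreed:**
- **Where the bottom is:** the weight's bottom came out between about -107° and -125° under most assumptions. Sweeps with the tool tilting along gave about -107° to -118°, and upright sweeps gave about -123° to -133°.
- **Unexplained offset:** fits that allowed a free constant torque offset moved the bottom to about -84° to -93°. I gave these less weight because 36 unloaded readings showed a small offset of the opposite sign. The offset the fits wanted is still unexplained.
- **Choice of target:** I aimed for -115° as the middle of the range. The estimates beyond about -102° or -132° would fail the 15° limit.
- **Sweep partly lost:** one upright sweep jammed, and I dropped the jammed readings.

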